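# Spread the roasted chestnuts and hang the shaker up

### The arm

A 7-joint arm with a two-finger parallel gripper is mounted at the origin on the work surface. World frame = base frame: x ahead of the robot, y to its left, z up, the work surface at z = 0. Lengths are in m, angles in degrees, forces in N, time in s.
With the tool pointing down it reaches from about 0.4 to 0.925 m from the base axis. Payload 5.6 kg.
Tool frame: the origin (TCP) lies midway between the tips of the shut fingers; the grasp point (between the pads) lies 19 mm behind it; z points along the fingers, y is the direction in which the jaws open and shut (so a half turn about z gives the same grasp; the last joint's range is limited). The gripper opens to 85 mm and grips with 20 to 120 N. Pads are 22 mm wide; open, the fingers measure 114 mm over their backs; the gripper's body (76 mm by 85 mm) begins 54 mm behind the grasp point. The pads swing forward as they close: fully open they stand 13 mm farther back than shut.
Start: joints at [64.859, 26.786, -0.665, 91.828, 0.344, 61.387, -3.226], TCP at [0.251, -0.6, 0.201] pointing down, gripper open.
Joint ranges: [-144.91, 144.91], [-17.63, 115.5], [-89.93, 88.59], [15.96, 139.68], [-74.01, 254.01], [8.47, 105.57], [-167.45, 167.45]. Speed limits (degrees/s): [147.25, 147.25, 180, 180, 180, 180, 180].

### API

Orientations are given as [roll, pitch, yaw] about the fixed x, y, z axes, in that order (R = Rz(yaw) Ry(pitch) Rx(roll)).
In Python, from bench import telemetry, optics, arm gives the robot as it stands. The module is installed in compiled form; this text tells all that it offers.
- The arm moves only by the tool apply_moves, never from a script. Its argument "moves" is a list of rows, each an object with "rotation": the turn, a rotation vector about the tool's x, y, z in degrees, a list of three; "xyz": the shift along the tool's x, y, z in mm, a list of three; "grip": the opening in per cent of the stroke, from 0 (shut) to 100 (fully open). In form: [{"rotation": [rx, ry, rz], "xyz": [dx, dy, dz], "grip": grip}, ...]. A call has 1 to 12 rows; each row is the pose to reach, as a shift and turn from the pose commanded when the call began, along the tool's axes at that moment; what a row does not reach only later rows make up. A row lasts 1/10 s, in which the tool goes at most 50 mm and 8.59 degrees, less where a joint would pass 70% of its speed; a pose out of reach is approached as far as the arm can. A call with a gripper value outside its range is refused whole. The fingers move at their own pace and stop on an object; "squeeze" is the grip in N (left out, the last holds). Time passes only in rows, so rows that repeat a pose let the fingers close. It gives the time, the measured TCP pose, the force and the opening at its end, in the units of the state.
- telemetry.observe(): the state, without advancing time (a new reading comes with each control period).
- optics.grab_frame(name): name is "side" or "top"; returns a dict with "color" (384x512x3 uint8, red, green, blue), "range_z" (384x512 float32, m along the optical axis (not along the pixel's ray), 0 where there is no reading), "K" (3x3 intrinsics, pixels), "k1" (the pictures are not rectified: a ray, as slopes to the right and down, at radius r is drawn at 1 + k1 r^2 times it, then the intrinsics apply), "rvec" (rotation vector, rad) and "tvec" (3), from world to camera coordinates, as OpenCV has them. Camera axes: x right, y down, z forward; pixel columns grow to the right and rows downward; lengths in m; the calibration is good to about 2 mm. A picture is of the moment at which its call begins.
- arm.job_done(): hands the job in, once; it reports no verdict.
The state is a dict: "time": time; "qpos": joint angles; "joint_velocities": joint speeds; "joint_efforts": joint torques, N m; "position": TCP position; "orientation": TCP orientation; "force": force on the tool from outside, world axes, zero at the start; "torque": the same for the moment, N m; "opening": opening from 0.0 (shut) to 1.0 (fully open).
Only numpy, scipy, OpenCV 4.12 (cv2) and the standard library are available. Lean on these libraries where they do the work, as an engineer would, in place of code of your own. Each camera call takes 0.05 s, during which the arm holds its last target.

### The job

Take the roasting shaker out of the caddy by its black hook handle and shake all seven chestnuts out over the glass plate to cool, in a single layer spread over the whole plate so that every quarter of it gets at least one; do not touch the chestnuts or push the other things on the ledge about. Your hand is then on the very hook the shaker hangs by, so stand the empty shaker upright on the bamboo coaster, let go, and take it again by its body. Hang it by its hook handle over the rim of the stoneware crock, body outside, and leave it hanging there.

Things in the scene. Friction and masses are not known exactly. Their poses are not given: they have to be found in the camera images.
- shaker: Loose steel roasting shaker, 0.26 kg: trough 136 long (x), 58 wide (y), 50 high, walls 3. Origin on its underside, midway across; +x out of its mouth. Flat floor, 3 thick, from the upright rear wall's back (x -52) to x 48, then a 15 degree ramp up to the lip. Hood over x 10 to 84; open top behind it. Black hook handle at -x. Empty centre of mass about x 2, z 24.
- shaker_handle: The shaker's black hook handle, part of it, same frame: a strap 20 wide (y), 8 thick, goes back from the top of the rear wall (z 42 to 50) to x -78, then straight down (x -78 to -70) to z 16; its last 14, down to z 5, flare away from the wall by 0.35 rad. Open below; 18 gap to the rear wall.
- shaker_grip (a point): Point on the handle's upright leg: x -72, z 32 in the shaker's frame. The handle is 20 wide there, across the shaker's y.
- shaker_mouth (a point): Middle of the lip over which the chestnuts leave, x 84, z 12.6 in the shaker's frame; opening 52 wide, 28 high. Friction of chestnuts on its steel about 0.35: gently shaken, they leave one or two at a time as the mouth is dipped 15 to 40 degrees, and run on 20 to 60 past the lip on the plate.
- hook_gap (a point): Middle of the handle's gap, on the strap's underside: x -61, z 42 in the shaker's frame; the gap runs from x -70 to -52. On the hung shaker the crock's wall stands here.
- hook_tip (a point): Inner side of the handle's lower end: x -75, z 10 in the shaker's frame.
- caddy: Fixed bamboo caddy. Origin on its underside, +x along its bays to their closed end. Floor 8 thick, x -45 to 105; two bays 70 wide, open at -x, between 8 thick walls 50 high (x -35 to 113). The shaker stands in the bay at y -39, mouth to +x, handle sticking out at -x, 6 free on each side. Two jars, 94 high, are fixed in the other bay (y 39).
- plate: Fixed square green glass plate, 240 over the rim. Origin: centre of its underside, x and y along its sides, dividing it into quarters. Flat floor 200 x 200, 6 thick; the rim slopes up outwards to 18 high.
- coaster: Fixed round bamboo coaster, 116 across, 8 thick. Origin: centre of its underside.
- crock: Fixed, empty square stoneware utensil crock, 130 x 130 outside, 120 high, wall 8 thick, open on top. Origin: centre of its underside, x and y along its sides; its +y side, towards the plate, has free room beside it.
- crock_rim (a point): Centre of the crock's mouth, at rim height, 120 above the ledge.
- butter_dish: Closed white ceramic butter dish, bystander: foot 125 (x) x 85 (y), 75 high to the top of its knob. Origin: centre of its underside. It and the coaster may stand in each other's place.
- spatula: Red plastic spatula lying flat, bystander, 270 long.
- fork: Steel fork lying flat, bystander, 180 long.
- mug: White mug, bystander, 80 across, 92 high. Origin: centre of its underside.
- chestnut0: Chestnut 0: a brown dome with a flat foot, 23 across, 19 high, 11 g. Origin inside it, 8 above its foot. It starts in the shaker.
- chestnut1: Chestnut 1: a brown dome with a flat foot, 23 across, 19 high, 11 g. Origin inside it, 8 above its foot. It starts in the shaker.
- chestnut2: Chestnut 2: a brown dome with a flat foot, 23 across, 19 high, 11 g. Origin inside it, 8 above its foot. It starts in the shaker.
- chestnut3: Chestnut 3: a brown dome with a flat foot, 23 across, 19 high, 11 g. Origin inside it, 8 above its foot. It starts in the shaker.
- chestnut4: Chestnut 4: a brown dome with a flat foot, 23 across, 19 high, 11 g. Origin inside it, 8 above its foot. It starts in the shaker.
- chestnut5: Chestnut 5: a brown dome with a flat foot, 23 across, 19 high, 11 g. Origin inside it, 8 above its foot. It starts in the shaker.
- chestnut6: Chestnut 6: a brown dome with a flat foot, 23 across, 19 high, 11 g. Origin inside it, 8 above its foot. It starts in the shaker.

How it is judged (in metres and radians):
On the way, in this order (a step that is already met when the one before it is completed fails the run):
1. all seven chestnuts lie on the plate in a single layer, at least one in each quarter, with the shaker still held by its handle (x of chestnut0 in the frame of plate between -0.115 and 0.115 m and y of chestnut0 in the frame of plate between -0.115 and 0.115 m and z of each of chestnut0, chestnut1, chestnut2, chestnut3, chestnut4, chestnut5, chestnut6 in the frame of plate below 0.026 m and x of chestnut1 in the frame of plate between -0.115 and 0.115 m and y of chestnut1 in the frame of plate between -0.115 and 0.115 m and x of chestnut2 in the frame of plate between -0.115 and 0.115 m and y of chestnut2 in the frame of plate between -0.115 and 0.115 m and x of chestnut3 in the frame of plate between -0.115 and 0.115 m and y of chestnut3 in the frame of plate between -0.115 and 0.115 m and x of chestnut4 in the frame of plate between -0.115 and 0.115 m and y of chestnut4 in the frame of plate between -0.115 and 0.115 m and x of chestnut5 in the frame of plate between -0.115 and 0.115 m and y of chestnut5 in the frame of plate between -0.115 and 0.115 m and x of chestnut6 in the frame of plate between -0.115 and 0.115 m and y of chestnut6 in the frame of plate between -0.115 and 0.115 m and ((x of chestnut0 in the frame of plate below 0 m and y of chestnut0 in the frame of plate below 0 m) or (x of chestnut1 in the frame of plate below 0 m and y of chestnut1 in the frame of plate below 0 m) or (x of chestnut2 in the frame of plate below 0 m and y of chestnut2 in the frame of plate below 0 m) or (x of chestnut3 in the frame of plate below 0 m and y of chestnut3 in the frame of plate below 0 m) or (x of chestnut4 in the frame of plate below 0 m and y of chestnut4 in the frame of plate below 0 m) or (x of chestnut5 in the frame of plate below 0 m and y of chestnut5 in the frame of plate below 0 m) or (x of chestnut6 in the frame of plate below 0 m and y of chestnut6 in the frame of plate below 0 m)) and ((x of chestnut0 in the frame of plate below 0 m and y of chestnut0 in the frame of plate above 0 m) or (x of chestnut1 in the frame of plate below 0 m and y of chestnut1 in the frame of plate above 0 m) or (x of chestnut2 in the frame of plate below 0 m and y of chestnut2 in the frame of plate above 0 m) or (x of chestnut3 in the frame of plate below 0 m and y of chestnut3 in the frame of plate above 0 m) or (x of chestnut4 in the frame of plate below 0 m and y of chestnut4 in the frame of plate above 0 m) or (x of chestnut5 in the frame of plate below 0 m and y of chestnut5 in the frame of plate above 0 m) or (x of chestnut6 in the frame of plate below 0 m and y of chestnut6 in the frame of plate above 0 m)) and ((x of chestnut0 in the frame of plate above 0 m and y of chestnut0 in the frame of plate below 0 m) or (x of chestnut1 in the frame of plate above 0 m and y of chestnut1 in the frame of plate below 0 m) or (x of chestnut2 in the frame of plate above 0 m and y of chestnut2 in the frame of plate below 0 m) or (x of chestnut3 in the frame of plate above 0 m and y of chestnut3 in the frame of plate below 0 m) or (x of chestnut4 in the frame of plate above 0 m and y of chestnut4 in the frame of plate below 0 m) or (x of chestnut5 in the frame of plate above 0 m and y of chestnut5 in the frame of plate below 0 m) or (x of chestnut6 in the frame of plate above 0 m and y of chestnut6 in the frame of plate below 0 m)) and ((x of chestnut0 in the frame of plate above 0 m and y of chestnut0 in the frame of plate above 0 m) or (x of chestnut1 in the frame of plate above 0 m and y of chestnut1 in the frame of plate above 0 m) or (x of chestnut2 in the frame of plate above 0 m and y of chestnut2 in the frame of plate above 0 m) or (x of chestnut3 in the frame of plate above 0 m and y of chestnut3 in the frame of plate above 0 m) or (x of chestnut4 in the frame of plate above 0 m and y of chestnut4 in the frame of plate above 0 m) or (x of chestnut5 in the frame of plate above 0 m and y of chestnut5 in the frame of plate above 0 m) or (x of chestnut6 in the frame of plate above 0 m and y of chestnut6 in the frame of plate above 0 m)) and contact force between the fingers and shaker_handle above 0.5 N), for 0.2 s.
2. the empty shaker stands upright on the coaster and is let go (horizontal distance between shaker and coaster below 0.045 m and height (world z) of shaker between 0.004 and 0.014 m and angle between shaker's own z axis and vertical below 0.1 rad and linear speed of shaker below 0.03 m/s and contact force between the fingers and shaker below 0.05 N), for 0.2 s.
3. the shaker is lifted off the coaster by its body, nothing holding the handle (height (world z) of shaker above 0.04 m and contact force between the fingers and shaker above 0.5 N and contact force between the fingers and shaker_handle below 0.05 N), for 0.2 s.
At the end, for the whole second after the job is handed in: All chestnuts on the plate (within 115 mm of its middle each way), in one layer (centres under 26 mm), one or more per quarter; shaker hanging still, released: hook tip inside the crock, 15 mm or more below the rim, body outside, underside over 35 mm up, tilt under 0.45 rad (x of chestnut0 in the frame of plate between -0.115 and 0.115 m and y of chestnut0 in the frame of plate between -0.115 and 0.115 m and z of each of chestnut0, chestnut1, chestnut2, chestnut3, chestnut4, chestnut5, chestnut6 in the frame of plate below 0.026 m and x of chestnut1 in the frame of plate between -0.115 and 0.115 m and y of chestnut1 in the frame of plate between -0.115 and 0.115 m and x of chestnut2 in the frame of plate between -0.115 and 0.115 m and y of chestnut2 in the frame of plate between -0.115 and 0.115 m and x of chestnut3 in the frame of plate between -0.115 and 0.115 m and y of chestnut3 in the frame of plate between -0.115 and 0.115 m and x of chestnut4 in the frame of plate between -0.115 and 0.115 m and y of chestnut4 in the frame of plate between -0.115 and 0.115 m and x of chestnut5 in the frame of plate between -0.115 and 0.115 m and y of chestnut5 in the frame of plate between -0.115 and 0.115 m and x of chestnut6 in the frame of plate between -0.115 and 0.115 m and y of chestnut6 in the frame of plate between -0.115 and 0.115 m and ((x of chestnut0 in the frame of plate below 0 m and y of chestnut0 in the frame of plate below 0 m) or (x of chestnut1 in the frame of plate below 0 m and y of chestnut1 in the frame of plate below 0 m) or (x of chestnut2 in the frame of plate below 0 m and y of chestnut2 in the frame of plate below 0 m) or (x of chestnut3 in the frame of plate below 0 m and y of chestnut3 in the frame of plate below 0 m) or (x of chestnut4 in the frame of plate below 0 m and y of chestnut4 in the frame of plate below 0 m) or (x of chestnut5 in the frame of plate below 0 m and y of chestnut5 in the frame of plate below 0 m) or (x of chestnut6 in the frame of plate below 0 m and y of chestnut6 in the frame of plate below 0 m)) and ((x of chestnut0 in the frame of plate below 0 m and y of chestnut0 in the frame of plate above 0 m) or (x of chestnut1 in the frame of plate below 0 m and y of chestnut1 in the frame of plate above 0 m) or (x of chestnut2 in the frame of plate below 0 m and y of chestnut2 in the frame of plate above 0 m) or (x of chestnut3 in the frame of plate below 0 m and y of chestnut3 in the frame of plate above 0 m) or (x of chestnut4 in the frame of plate below 0 m and y of chestnut4 in the frame of plate above 0 m) or (x of chestnut5 in the frame of plate below 0 m and y of chestnut5 in the frame of plate above 0 m) or (x of chestnut6 in the frame of plate below 0 m and y of chestnut6 in the frame of plate above 0 m)) and ((x of chestnut0 in the frame of plate above 0 m and y of chestnut0 in the frame of plate below 0 m) or (x of chestnut1 in the frame of plate above 0 m and y of chestnut1 in the frame of plate below 0 m) or (x of chestnut2 in the frame of plate above 0 m and y of chestnut2 in the frame of plate below 0 m) or (x of chestnut3 in the frame of plate above 0 m and y of chestnut3 in the frame of plate below 0 m) or (x of chestnut4 in the frame of plate above 0 m and y of chestnut4 in the frame of plate below 0 m) or (x of chestnut5 in the frame of plate above 0 m and y of chestnut5 in the frame of plate below 0 m) or (x of chestnut6 in the frame of plate above 0 m and y of chestnut6 in the frame of plate below 0 m)) and ((x of chestnut0 in the frame of plate above 0 m and y of chestnut0 in the frame of plate above 0 m) or (x of chestnut1 in the frame of plate above 0 m and y of chestnut1 in the frame of plate above 0 m) or (x of chestnut2 in the frame of plate above 0 m and y of chestnut2 in the frame of plate above 0 m) or (x of chestnut3 in the frame of plate above 0 m and y of chestnut3 in the frame of plate above 0 m) or (x of chestnut4 in the frame of plate above 0 m and y of chestnut4 in the frame of plate above 0 m) or (x of chestnut5 in the frame of plate above 0 m and y of chestnut5 in the frame of plate above 0 m) or (x of chestnut6 in the frame of plate above 0 m and y of chestnut6 in the frame of plate above 0 m)) and x of hook_tip in the frame of crock between -0.06 and 0.06 m and y of hook_tip in the frame of crock between -0.06 and 0.06 m and z of hook_tip in the frame of crock below 0.105 m and (x of shaker in the frame of crock above 0.085 m or x of shaker in the frame of crock below -0.085 m or y of shaker in the frame of crock above 0.085 m or y of shaker in the frame of crock below -0.085 m) and height (world z) of shaker above 0.035 m and angle between shaker's own z axis and vertical below 0.45 rad and contact force between shaker and crock above 0.5 N and linear speed of shaker below 0.02 m/s and contact force between the fingers and shaker below 0.05 N); the robot touches nothing.
It fails at once if a bystander (spatula, fork, butter dish, mug) is pushed more than 30 mm (distance of any of spatula, fork, butter_dish, mug from where it was at the start of the episode above 0.03 m).
It fails at once if the gripper touches a chestnut (contact force between the fingers and chestnut0 above 0.3 N or contact force between the fingers and chestnut1 above 0.3 N or contact force between the fingers and chestnut2 above 0.3 N or contact force between the fingers and chestnut3 above 0.3 N or contact force between the fingers and chestnut4 above 0.3 N or contact force between the fingers and chestnut5 above 0.3 N or contact force between the fingers and chestnut6 above 0.3 N).
It also fails if it takes over 72 s, if anything falls off the work surface, if the arm or the gripper's body presses on something with over 40 N, if the wrist force passes 120 N, or if a joint passes its speed limit or range.

## Working session

There is one attempt and no reset: what is moved stays moved. The work goes in short steps, Python scripts to look and compute and a tool call to move; the robot and the scene stay as the last step left them, time stands still between calls to the robot, and variables do not carry over. Pictures are saved under pics/ and viewed, and the job is handed in when it is done.

Besides the shell and the picture viewer there is one more tool, called after "Emit:" by a JSON object that holds its "method" and its "body", one argument or row to a line. apply_moves: Moves the arm, as the interface text tells. Its arguments: {"type":"object","properties":{"moves":{"type":"array","items":{"type":"object","properties":{"rotation":{"type":"array","items":{"type":"number"}},"xyz":{"type":"array","items":{"type":"number"}},"grip":{"type":"number"}}}},"squeeze":{"type":"number"}},"required":["moves"]}

```bash
mkdir -p pics; ls; cat > h.py <<'E'
import numpy as np, cv2
from bench import telemetry, optics, arm
from scipy.spatial.transform import Rotation as R
def grab(n,save=None):
    f=optics.grab_frame(n)
    if save: cv2.imwrite('pics/'+save,cv2.cvtColor(f['color'],cv2.COLOR_RGB2BGR))
    return f
def cam(f):
    Rm=cv2.Rodrigues(np.array(f['rvec'],float))[0]; t=np.array(f['tvec'],float).reshape(3)
    return Rm,t
def rays(f,px):
    px=np.atleast_2d(np.array(px,float)); K=np.array(f['K']); k=float(f['k1'])
    d=np.stack([(px[:,0]-K[0,2])/K[0,0],(px[:,1]-K[1,2])/K[1,1]],1)
    s=d.copy()
    for _ in range(30): s=d/(1+k*(s**2).sum(1,keepdims=True))
    return np.c_[s,np.ones(len(s))]
def onplane(f,px,z):
    Rm,t=cam(f); d=rays(f,px)@Rm; c=-Rm.T@t
    return c+d*((z-c[2])/d[:,2])[:,None]
def depthpts(f,px):
    px=np.atleast_2d(np.array(px)).astype(int); Rm,t=cam(f)
    z=f['range_z'][px[:,1],px[:,0]]
    return (rays(f,px)*z[:,None]-t)@Rm
def cloud(f):
    h,w=f['range_z'].shape; u,v=np.meshgrid(np.arange(w),np.arange(h))
    return depthpts(f,np.c_[u.ravel(),v.ravel()]).reshape(h,w,3)
def proj(f,P):
    Rm,t=cam(f); p=np.atleast_2d(P)@Rm.T+t; s=p[:,:2]/p[:,2:]; s=s*(1+float(f['k1'])*(s**2).sum(1,keepdims=True))
    K=np.array(f['K']); return s*[K[0,0],K[1,1]]+[K[0,2],K[1,2]]
def st():
    o=telemetry.observe(); 
    for k in ['time','qpos','position','orientation','force','torque','opening']: print(k,np.round(o[k],3))
    return o
E
python3 - <<'E'
from h import *
for n in ['top','side']:
    f=grab(n,n+'0.png'); Rm,t=cam(f); print(n,f['K'],f['k1'],-Rm.T@t,Rm[2], (f['range_z']>0).mean())
st()
E
```

```text
pics
top [[468.55344979   0.         257.02474124]
 [  0.         468.55344979 194.54748711]
 [  0.           0.           1.        ]] -0.05420837792904753 [ 0.38370288 -0.02988249  1.26489559] [ 0.16877664  0.00294135 -0.98564994] 0.9959869384765625
side [[410.11022767   0.         257.38880642]
 [  0.         410.11022767 191.49076679]
 [  0.           0.           1.        ]] 0.03558990267151162 [0.16519319 0.77635282 1.15441536] [ 0.30138974 -0.57508183 -0.7605558 ] 0.9958699544270834
time 0.1
qpos [64.859 26.834 -0.663 91.875  0.343 61.387 -3.225]
position [ 0.25  -0.599  0.2  ]
orientation [-1.79906e+02  7.00000e-03  2.26730e+01]
force [0.375 0.076 0.229]
torque [-0.044  0.028 -0.023]
opening 1.002
```

View pics/top0.png

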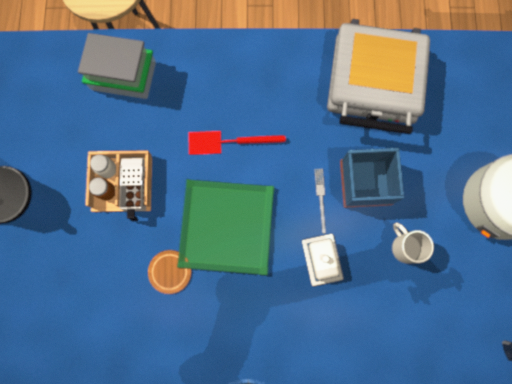

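View pics/side0.png

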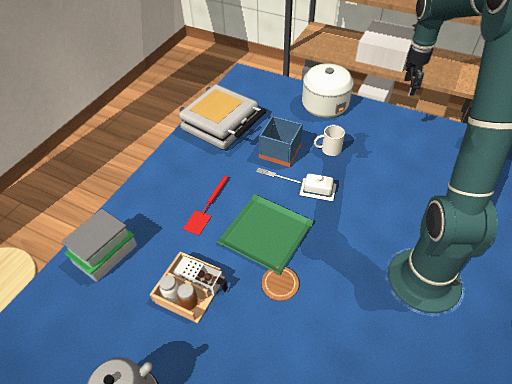

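The top view shows the caddy at about (120,182) with the handle at its lower edge (132,214), plate (227,227), coaster (169,272), crock (372,177), butter dish (322,260), mug (412,245), spatula (237,141) and fork (321,200).

```bash
python3 - <<'E'
from h import *
f=grab('top'); np.save('t.npy',0)
im=cv2.cvtColor(f['color'],cv2.COLOR_RGB2BGR)
cv2.imwrite('pics/cad.png',cv2.resize(im[140:300,70:290],None,fx=3.5,fy=3.5,interpolation=cv2.INTER_CUBIC))
cv2.imwrite('pics/crk.png',cv2.resize(im[130:300,280:450],None,fx=3.5,fy=3.5,interpolation=cv2.INTER_CUBIC))
C=cloud(f); hsv=cv2.cvtColor(f['color'],cv2.COLOR_RGB2HSV)
def blob(mask,name):
    n,l,s,c=cv2.connectedComponentsWithStats(mask.astype(np.uint8))
    i=1+np.argmax(s[1:,4]); m=(l==i)
    P=C[m]; print(name,'px',c[i],s[i], 'z med/max',np.median(P[:,2]).round(3),np.percentile(P[:,2],98).round(3))
    return m
H,S,V=[hsv[...,i].astype(int) for i in range(3)]
roi=lambda u0,v0,u1,v1:(lambda m:(m.__setitem__((slice(v0,v1),slice(u0,u1)),True),m)[1])(np.zeros(H.shape,bool))
m=blob((H>50)&(H<75)&(S>100)&roi(170,170,285,285),'plate')
cnt=max(cv2.findContours(m.astype(np.uint8),cv2.RETR_EXTERNAL,cv2.CHAIN_APPROX_NONE)[0],key=cv2.contourArea)
W=onplane(f,cnt.reshape(-1,2),0.018); r=cv2.minAreaRect((W[:,:2]*1000).astype(np.float32)); print('plate rect',r)
m=blob((H<25)&(S>60)&roi(140,245,195,300),'coaster')
cnt=max(cv2.findContours(m.astype(np.uint8),cv2.RETR_EXTERNAL,cv2.CHAIN_APPROX_NONE)[0],key=cv2.contourArea)
W=onplane(f,cnt.reshape(-1,2),0.008); print('coaster',cv2.minEnclosingCircle((W[:,:2]*1000).astype(np.float32)),cv2.fitEllipse((W[:,:2]*1000).astype(np.float32)))
# crock rim by height
m=blob((C[...,2]>0.11)&(C[...,2]<0.13)&roi(330,135,415,215),'crock')
W=C[m]; print('crock',cv2.minAreaRect((W[:,:2]*1000).astype(np.float32)))
m=blob((C[...,2]>0.03)&roi(75,140,160,220),'caddy')
W=C[m&(C[...,2]>0.045)&(C[...,2]<0.07)]; print('caddy',cv2.minAreaRect((W[:,:2]*1000).astype(np.float32)), W.min(0),W.max(0))
for u,v,n in [(130,190,'sh'),(130,202,'sh2'),(132,214,'handle'),(322,260,'butter'),(412,245,'mug')]: print(n,depthpts(f,[(u,v)]))
E
```

```text
plate px [226.33149099 226.87906303] [ 178  180   96   95 7599] z med/max 0.007 0.018
plate rect ((511.6758117675781, 56.576507568359375), (234.87457275390625, 236.73013305664062), 85.38599395751953)
coaster px [167.72619048 272.64657738] [ 148  250   43   44 1344] z med/max 0.008 0.014
coaster ((391.538818359375, 207.24156188964844), 57.7387809753418) ((389.2494201660156, 210.804931640625), (102.6626968383789, 117.00570678710938), 127.59728240966797)
crock px [375.31780822 173.75890411] [347 148  57  54 730] z med/max 0.118 0.123
crock ((633.5787963867188, -323.8387451171875), (131.42820739746094, 133.37692260742188), 2.9203383922576904)
caddy px [118.11412062 176.9877212 ] [  86  150   64   70 2769] z med/max 0.054 0.089
caddy ((620.2257690429688, 346.75653076171875), (185.76087951660156, 165.4108123779297), 1.1878775358200073) [0.52810984 0.26359509 0.04501478] [0.71431792 0.43060474 0.06969201]
sh [[0.61151692 0.32168919 0.00852707]]
sh2 [[0.57513422 0.31450824 0.02878282]]
handle [[0.53930996 0.30042205 0.05523653]]
butter [[ 0.42018875 -0.19073637  0.07073033]]
mug [[ 0.46191901 -0.44583875 -0.00174559]]
```

View pics/cad.png

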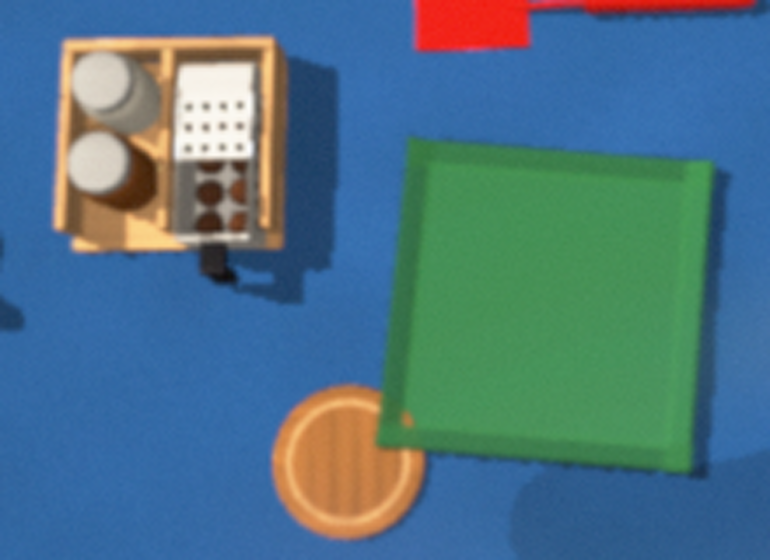

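View pics/crk.png

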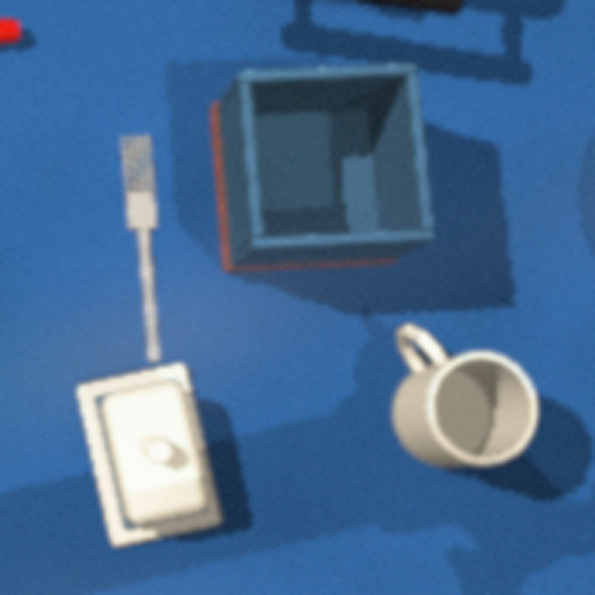

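```bash
python3 - <<'E'
from h import *
f=grab('top'); g=grab('side')
C=cloud(f); hsv=cv2.cvtColor(f['color'],cv2.COLOR_RGB2HSV).astype(int)
m=np.zeros(hsv.shape[:2],bool); m[205:225,118:145]=True
k=m&(hsv[...,2]<70)&(C[...,2]>0.03)
print(np.argwhere(k)[:, ::-1].min(0),np.argwhere(k)[:, ::-1].max(0)); 
P=C[k]; print(len(P)); print(np.round(P[np.argsort(P[:,0])],3))
for n,fr in (('side',g),):
    im=cv2.cvtColor(fr['color'],cv2.COLOR_RGB2BGR); cv2.imwrite('pics/cads.png',cv2.resize(im[240:330,140:310],None,fx=4.5,fy=4.5,interpolation=cv2.INTER_CUBIC))
print('hood pts'); H=C[150:210,115:150]; q=(H[...,2]>0.05)&(H[...,2]<0.066)
Q=H[q]; print(Q.min(0),Q.max(0))
# wall edges: slices
for x in (0.58,0.60,0.62,0.64,0.66,0.68,0.70):
    s=C[140:220,75:160].reshape(-1,3); s=s[(abs(s[:,0]-x)<.002)]; s=s[np.argsort(s[:,1])]
    print(x,[(round(a[1]*1000),round(a[2]*1000)) for a in s[::1] if a[1]<0.36])
E
```

```text
[127 205] [136 219]
71
[[0.528 0.307 0.037]
 [0.529 0.307 0.057]
 [0.529 0.297 0.057]
 [0.529 0.3   0.056]
 [0.529 0.306 0.033]
 [0.529 0.303 0.055]
 [0.529 0.306 0.054]
 [0.529 0.304 0.031]
 [0.529 0.295 0.053]
 [0.53  0.295 0.043]
 [0.531 0.307 0.058]
 [0.531 0.295 0.036]
 [0.531 0.305 0.057]
 [0.531 0.31  0.057]
 [0.531 0.302 0.056]
 [0.531 0.3   0.055]
 [0.531 0.298 0.055]
 [0.532 0.295 0.054]
 [0.532 0.294 0.047]
 [0.533 0.307 0.06 ]
 [0.534 0.31  0.059]
 [0.534 0.294 0.037]
 [0.534 0.294 0.058]
 [0.534 0.297 0.058]
 [0.534 0.305 0.056]
 [0.534 0.3   0.055]
 [0.534 0.303 0.054]
 [0.536 0.303 0.063]
 [0.536 0.299 0.06 ]
 [0.536 0.302 0.059]
 [0.537 0.295 0.056]
 [0.537 0.311 0.056]
 [0.537 0.297 0.056]
 [0.537 0.308 0.055]
 [0.538 0.309 0.062]
 [0.539 0.305 0.058]
 [0.539 0.3   0.057]
 [0.539 0.297 0.057]
 [0.539 0.295 0.054]
 [0.54  0.304 0.053]
 [0.54  0.309 0.052]
 [0.541 0.296 0.062]
 [0.541 0.299 0.061]
 [0.541 0.31  0.059]
 [0.541 0.305 0.059]
 [0.542 0.302 0.058]
 [0.542 0.308 0.057]
 [0.542 0.296 0.054]
 [0.544 0.296 0.061]
 [0.544 0.307 0.06 ]
 [0.544 0.302 0.059]
 [0.54
[... 4683 characters left out ...]
(300, 61), (302, 52), (304, 55), (307, 56), (308, 51), (309, 58), (310, 53), (313, 53), (316, 53), (317, 58), (318, 55), (319, 59), (321, 53), (322, 57), (325, 56), (329, 55), (331, 57), (331, 46), (334, 54), (334, 54), (337, 52), (344, 46), (345, 36), (345, 36), (345, 45), (347, 47), (348, 52), (350, 56), (350, 47), (353, 46)]
0.7 [(247, -2), (247, -3), (250, 0), (252, 1), (255, 1), (258, 0), (261, -1), (261, -2), (264, -1), (267, 12), (267, 22), (267, 46), (267, 22), (267, 9), (267, 33), (267, 33), (267, 43), (267, -4), (268, 51), (272, 49), (274, 49), (287, 9), (337, 8), (343, 8), (345, 40), (345, 20), (345, 47), (346, 18), (346, 27), (347, 51), (347, 51), (349, 53), (350, 49), (353, 50)]
```

```bash
python3 - <<'E'
from h import *
f=grab('top')
# plate edges: line fits, wrt yaw ; crock rim edges
C=cloud(f)
m=(C[...,2]>0.11)&(C[...,2]<0.13); m[:135]=0;m[215:]=0;m[:,:330]=0;m[:,415:]=0
P=C[m][:,:2]*1000
P=P.astype(np.float32); 
print(cv2.boxPoints(cv2.minAreaRect(P)))
# caddy side-walls
E
```

```text
[[ 564.153   -260.37814]
 [ 571.0197  -394.32022]
 [ 702.3763  -387.5861 ]
 [ 695.5096  -253.64401]]
```

View pics/cads.png

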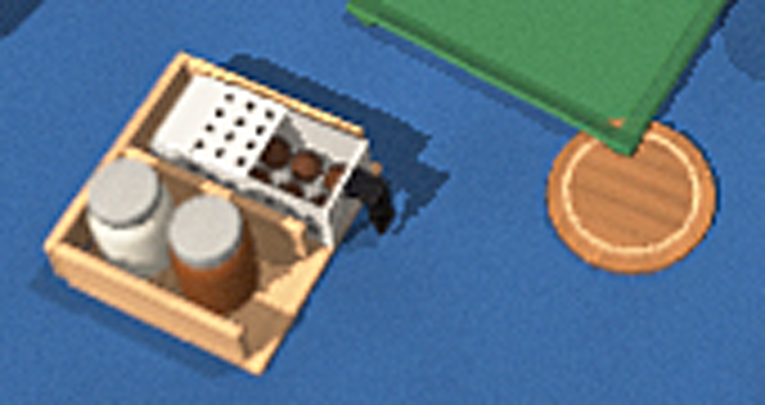

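```bash
cat >> h.py <<'E'
def pose_now():
    o=telemetry.observe(); return np.array(o['position']),R.from_euler('xyz',o['orientation'],degrees=True)
def delta(p,Rt,q=True):
    p0,R0=pose_now()
    rv=(R0.inv()*Rt).as_rotvec(degrees=True); d=R0.inv().apply(np.array(p)-p0)*1000
    print('rot',np.round(rv,1).tolist(),'xyz',np.round(d,1).tolist(),'rows>=',int(np.ceil(max(np.linalg.norm(rv)/8.59,np.linalg.norm(d)/50))))
def tool(syaw,dip,beta,flip=False):
    """tool rotation when shaker has yaw syaw, mouth dip (deg) & grasp tilt beta"""
    S=R.from_euler('zy',[0,0],degrees=True)
    S=R.from_euler('z',syaw,degrees=True)*R.from_euler('y',dip,degrees=True)
    b=np.radians(beta); z=np.array([np.sin(b),0,-np.cos(b)]); y=np.array([0,1.,0]); 
    if flip: y=-y
    return S*R.from_matrix(np.c_[np.cross(y,z),y,z])
def tcp_handle(o,syaw,dip,beta,gx=-.074,gz=.032):
    """TCP for shaker origin o"""
    S=R.from_euler('z',syaw,degrees=True)*R.from_euler('y',dip,degrees=True)
    T=tool(syaw,dip,beta); return np.array(o)+S.apply([gx,0,gz])+T.apply([0,0,.019]),T
E
python3 - <<'E'
from h import *
o=[.606,.3063,.008]
p,T=tcp_handle(o,1.5,0,20); print(p,T.as_euler('xyz',degrees=True))
delta([.5,-.1,.28],R.from_euler('xyz',[180,0,130],degrees=True))
E
```

```text
[0.53852151 0.30453301 0.02214584] [-180.    20.  -178.5]
rot [-0.0, -0.0, -107.3] xyz [422.8, -364.8, -79.0] rows>= 13
```

Emit:
{"method": "apply_moves", "body": {
  "moves": [
    {"rotation": [0, 0, -50], "xyz": [200, -180, -75], "grip": 100},
    {"rotation": [0, 0, -50], "xyz": [200, -180, -75], "grip": 100},
    {"rotation": [0, 0, -50], "xyz": [200, -180, -75], "grip": 100},
    {"rotation": [0, 0, -50], "xyz": [200, -180, -75], "grip": 100},
    {"rotation": [0, 0, -107], "xyz": [423, -365, -79], "grip": 100},
    {"rotation": [0, 0, -107], "xyz": [423, -365, -79], "grip": 100},
    {"rotation": [0, 0, -107], "xyz": [423, -365, -79], "grip": 100},
    {"rotation": [0, 0, -107], "xyz": [423, -365, -79], "grip": 100},
    {"rotation": [0, 0, -107], "xyz": [423, -365, -79], "grip": 100},
    {"rotation": [0, 0, -107], "xyz": [423, -365, -79], "grip": 100},
    {"rotation": [0, 0, -107], "xyz": [423, -365, -79], "grip": 100},
    {"rotation": [0, 0, -107], "xyz": [423, -365, -79], "grip": 100}
  ]
}}

```text
time: 1.5
position: [0.5021, -0.0941, 0.2812]
orientation: [179.8, 0.0, 126.6]
force: [-1.0, -0.2, 0.5]
opening: 1.002
```

```bash
python3 - <<'E'
from h import *
st()
p,T=tcp_handle([.606,.3063,.008],1.5,0,20)
delta(p-T.apply([0,0,.09]),T)
E
```

```text
time 1.5
qpos [ 37.016  12.    -34.368 103.975   7.266  66.106  36.878]
position [ 0.502 -0.094  0.281]
orientation [1.79830e+02 1.20000e-02 1.26583e+02]
force [-1.004 -0.184  0.515]
torque [-0.026 -0.009  0.012]
opening 1.002
rot [-9.4, -18.3, -54.4] xyz [316.1, 241.1, 175.1] rows>= 9
```

Emit:
{"method": "apply_moves", "body": {
  "moves": [
    {"rotation": [-9.4, -18.3, -54.4], "xyz": [316, 241, 100], "grip": 100},
    {"rotation": [-9.4, -18.3, -54.4], "xyz": [316, 241, 100], "grip": 100},
    {"rotation": [-9.4, -18.3, -54.4], "xyz": [316, 241, 100], "grip": 100},
    {"rotation": [-9.4, -18.3, -54.4], "xyz": [316, 241, 100], "grip": 100},
    {"rotation": [-9.4, -18.3, -54.4], "xyz": [316, 241, 100], "grip": 100},
    {"rotation": [-9.4, -18.3, -54.4], "xyz": [316, 241, 100], "grip": 100},
    {"rotation": [-9.4, -18.3, -54.4], "xyz": [316, 241, 100], "grip": 100},
    {"rotation": [-9.4, -18.3, -54.4], "xyz": [316, 241, 100], "grip": 100},
    {"rotation": [-9.4, -18.3, -54.4], "xyz": [316, 241, 170], "grip": 100},
    {"rotation": [-9.4, -18.3, -54.4], "xyz": [316, 241, 175], "grip": 100},
    {"rotation": [-9.4, -18.3, -54.4], "xyz": [316, 241, 175], "grip": 100}
  ]
}}

```text
time: 2.6
position: [0.508, 0.2964, 0.101]
orientation: [-179.7, 19.4, -179.0]
force: [-0.6, -0.9, -0.1]
opening: 0.998
```

```bash
python3 - <<'E'
from h import *
st()
p,T=tcp_handle([.606,.3063,.008],1.5,0,20); print(T.as_euler('xyz',degrees=True))
delta(p-T.apply([0,0,.09]),T)
delta(p,T)
f=grab('side'); im=cv2.cvtColor(f['color'],cv2.COLOR_RGB2BGR); cv2.imwrite('pics/a1.png',cv2.resize(im[180:330,130:330],None,fx=3.5,fy=3.5,interpolation=cv2.INTER_CUBIC))
E
```

```text
time 2.6
qpos [ -8.853  27.587 -38.936 116.961  53.542  38.205   6.058]
position [0.508 0.296 0.101]
orientation [-179.657   19.41  -179.025]
force [-0.556 -0.932 -0.068]
torque [-0.01   0.343  0.034]
opening 0.998
[-180.    20.  -178.5]
rot [-0.5, -0.6, -0.5] xyz [-1.8, 7.3, -5.5] rows>= 1
rot [-0.5, -0.6, -0.5] xyz [-2.7, 8.1, 84.5] rows>= 2
```

View pics/a1.png

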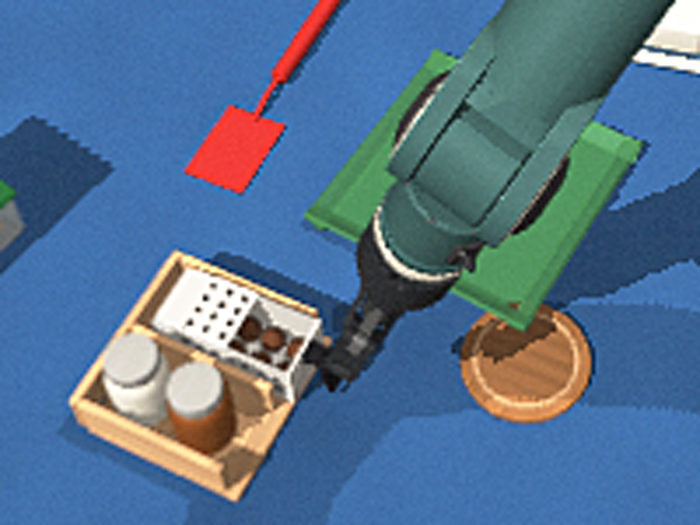

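Emit:
{"method": "apply_moves", "body": {
  "moves": [
    {"rotation": [0, 0, 0], "xyz": [0, 0, 0], "grip": 100},
    {"rotation": [0, 0, 0], "xyz": [0, 0, 0], "grip": 100}
  ]
}}

```text
time: 2.85
position: [0.5122, 0.2976, 0.1074]
orientation: [-180.0, 20.0, -179.3]
force: [0.2, 0.4, -0.4]
opening: 0.998
```

```bash
python3 - <<'E'
from h import *
p,T=tcp_handle([.606,.3063,.008],1.5,0,20)
st()
delta(p-T.apply([0,0,.09]),T)
E
```

```text
time 2.85
qpos [ -8.539  27.129 -39.166 116.712  53.482  38.225   6.125]
position [0.512 0.298 0.107]
orientation [-179.987   19.983 -179.305]
force [ 0.155  0.409 -0.442]
torque [-0.066  0.401  0.004]
opening 0.998
rot [-0.3, -0.0, -0.8] xyz [4.3, 6.2, -0.8] rows>= 1
```

Emit:
{"method": "apply_moves", "body": {
  "moves": [
    {"rotation": [-0.3, 0, -0.8], "xyz": [4.3, 6.2, 0], "grip": 100},
    {"rotation": [-0.3, 0, -0.8], "xyz": [4.3, 6.2, 30], "grip": 100},
    {"rotation": [-0.3, 0, -0.8], "xyz": [4.3, 6.2, 60], "grip": 80},
    {"rotation": [-0.3, 0, -0.8], "xyz": [4.3, 6.2, 80], "grip": 60},
    {"rotation": [-0.3, 0, -0.8], "xyz": [4.3, 6.2, 89], "grip": 50},
    {"rotation": [-0.3, 0, -0.8], "xyz": [4.3, 6.2, 89], "grip": 45},
    {"rotation": [-0.3, 0, -0.8], "xyz": [4.3, 6.2, 89], "grip": 45},
    {"rotation": [-0.3, 0, -0.8], "xyz": [4.3, 6.2, 89], "grip": 45}
  ]
}}

```text
time: 3.65
position: [0.5371, 0.3045, 0.0214]
orientation: [-180.0, 19.9, -178.4]
force: [0.8, 0.0, 0.4]
opening: 0.45
```

```bash
python3 - <<'E'
from h import *
p,T=tcp_handle([.606,.3063,.008],1.5,0,20)
st()
delta(p,T)
for n in ('side','top'):
    f=grab(n); im=cv2.cvtColor(f['color'],cv2.COLOR_RGB2BGR); c=im[230:320,140:270] if n=='side' else im[140:240,70:200]
    cv2.imwrite('pics/a2%s.png'%n,cv2.resize(c,None,fx=5,fy=5,interpolation=cv2.INTER_CUBIC))
E
```

```text
time 3.65
qpos [-14.293  36.218 -31.25  115.782  66.138  32.484  -3.88 ]
position [0.537 0.304 0.021]
orientation [-179.979   19.892 -178.36 ]
force [0.828 0.041 0.41 ]
torque [-0.056  0.373 -0.049]
opening 0.45
rot [0.0, -0.1, 0.1] xyz [-1.6, 0.0, -0.3] rows>= 1
```

View pics/a2side.png

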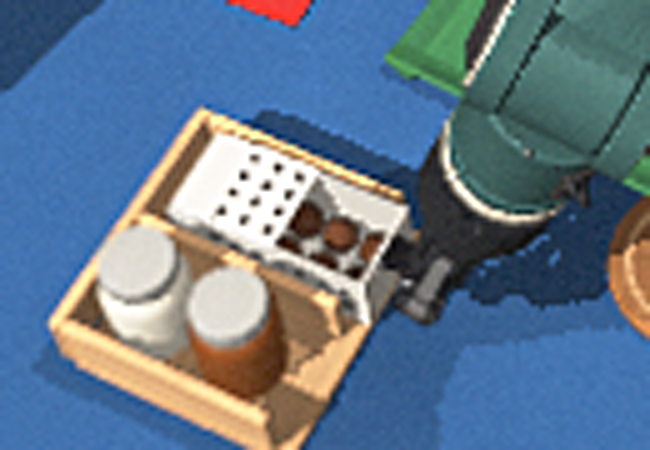

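View pics/a2top.png

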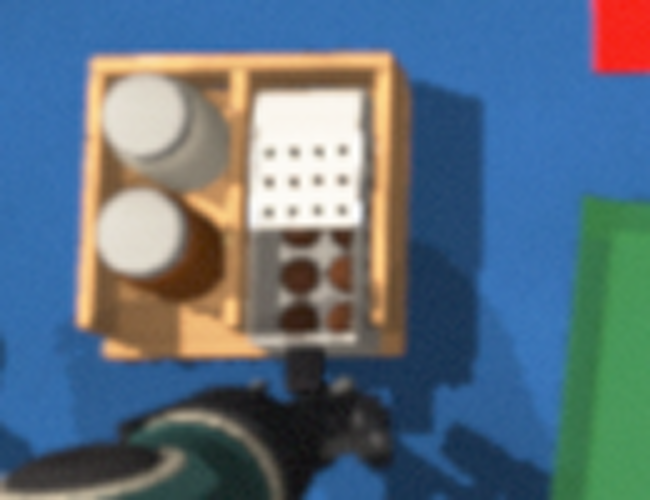

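The fingers straddle the handle, near (405,275) in the side crop. I'll close, then lift.

Emit:
{"method": "apply_moves", "body": {
  "moves": [
    {"rotation": [0, 0, 0], "xyz": [-1, 0, 0], "grip": 20},
    {"rotation": [0, 0, 0], "xyz": [-1, 0, 0], "grip": 10},
    {"rotation": [0, 0, 0], "xyz": [-1, 0, 0], "grip": 0},
    {"rotation": [0, 0, 0], "xyz": [-1, 0, 0], "grip": 0},
    {"rotation": [0, 0, 0], "xyz": [-1, 0, 0], "grip": 0},
    {"rotation": [0, 0, 0], "xyz": [-1, 0, 0], "grip": 0}
  ],
  "squeeze": 110
}}

```text
time: 4.35
position: [0.538, 0.304, 0.0215]
orientation: [-179.9, 19.9, -178.4]
force: [-3.5, -1.5, 8.5]
opening: 0.157
```

```bash
python3 - <<'E'
from h import *
o=st()
p0,R0=pose_now(); print('up 20/80 in tool:',R0.inv().apply([0,0,.02])*1000)
E
```

```text
time 4.35
qpos [-14.239  36.252 -31.256 115.685  66.047  32.584  -3.703]
position [0.538 0.304 0.021]
orientation [-179.898   19.888 -178.352]
force [-3.459 -1.471  8.526]
torque [-0.353  0.448 -0.178]
opening 0.157
up 20/80 in tool: [ -6.80354118  -0.03363489 -18.80719799]
```

Emit:
{"method": "apply_moves", "body": {
  "moves": [
    {"rotation": [0, 0, 0], "xyz": [-2.5, 0, -7], "grip": 0},
    {"rotation": [0, 0, 0], "xyz": [-5, 0, -14], "grip": 0},
    {"rotation": [0, 0, 0], "xyz": [-10, 0, -28], "grip": 0},
    {"rotation": [0, 0, 0], "xyz": [-14, 0, -38], "grip": 0},
    {"rotation": [0, 0, 0], "xyz": [-14, 0, -38], "grip": 0}
  ]
}}

```text
time: 4.85
position: [0.5388, 0.3044, 0.0624]
orientation: [-180.0, 19.9, -178.4]
force: [1.0, -0.5, -1.8]
opening: 0.153
```

```bash
python3 - <<'E'
from h import *
st()
for n in ('side','top'):
    f=grab(n); im=cv2.cvtColor(f['color'],cv2.COLOR_RGB2BGR); c=im[210:320,140:290] if n=='side' else im[140:240,70:200]
    cv2.imwrite('pics/a3%s.png'%n,cv2.resize(c,None,fx=5,fy=5,interpolation=cv2.INTER_CUBIC))
    if n=='top':
        C=cloud(f)[140:220,75:160]; 
        for x in (.58,.60,.62,.64,.66,.68):
            q=C[(abs(C[...,0]-x)<.004)&(C[...,1]>.285)&(C[...,1]<.33)]; print(x,np.percentile(q[:,2],[20,50,90]).round(4))
E
```

```text
time 4.85
qpos [-11.139  32.856 -35.06  114.804  59.689  35.505   2.864]
position [0.539 0.304 0.062]
orientation [-179.998   19.914 -178.412]
force [ 1.034 -0.469 -1.809]
torque [0.053 0.671 0.038]
opening 0.153
0.58 [0.0394 0.0461 0.0522]
0.6 [0.0346 0.0387 0.0501]
0.62 [0.0467 0.0772 0.0814]
0.64 [0.0726 0.0752 0.0773]
0.66 [0.0685 0.0703 0.0738]
0.68 [0.0594 0.062  0.0644]
```

View pics/a3side.png

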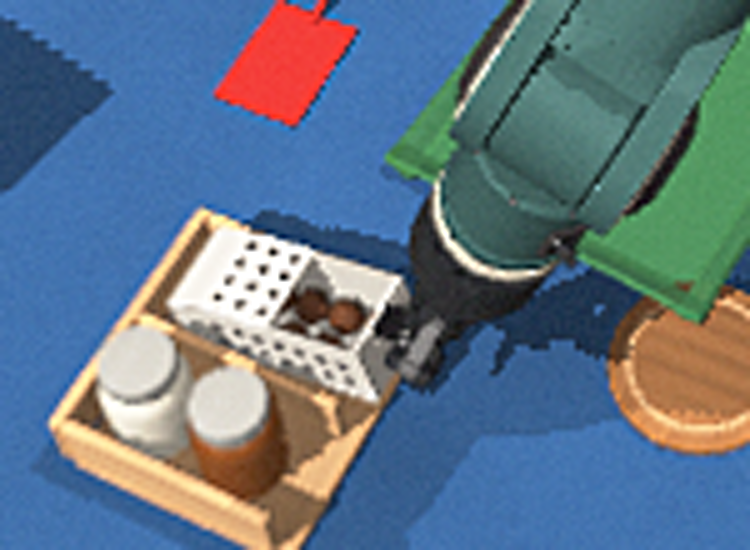

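View pics/a3top.png

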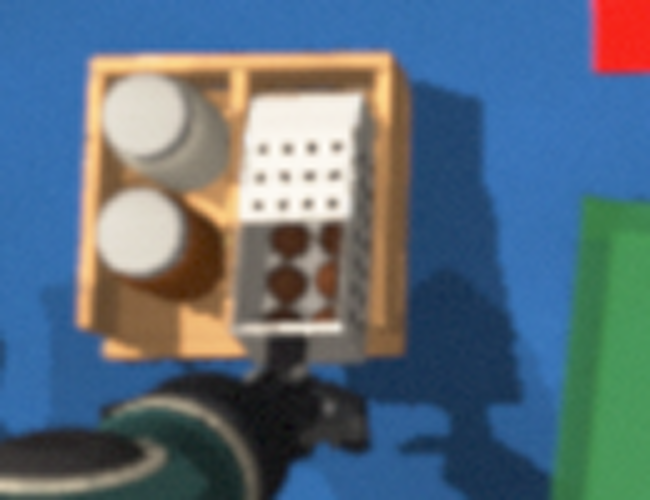

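The hood points show the shaker drooped about 13° in the grip, with the chestnuts still inside. I'll level it and lift.

Emit:
{"method": "apply_moves", "body": {
  "moves": [
    {"rotation": [0, -7, 0], "xyz": [0, 0, 0], "grip": 0},
    {"rotation": [0, -14, 0], "xyz": [0, 0, 0], "grip": 0},
    {"rotation": [0, -18, 0], "xyz": [-4, 0, -10], "grip": 0},
    {"rotation": [0, -18, 0], "xyz": [-14, 0, -38], "grip": 0},
    {"rotation": [0, -18, 0], "xyz": [-28, 0, -75], "grip": 0},
    {"rotation": [0, -18, 0], "xyz": [-38, 0, -103], "grip": 0},
    {"rotation": [0, -18, 0], "xyz": [-38, 0, -103], "grip": 0},
    {"rotation": [0, -18, 0], "xyz": [-38, 0, -103], "grip": 0}
  ],
  "squeeze": 120
}}

```text
time: 5.75
position: [0.5386, 0.3038, 0.1702]
orientation: [-179.9, 37.8, -178.4]
force: [0.4, -0.6, -4.4]
opening: 0.152
```

```bash
python3 - <<'E'
from h import *
st()
for n in ('side','top'):
    f=grab(n); im=cv2.cvtColor(f['color'],cv2.COLOR_RGB2BGR); c=im[190:320,130:290] if n=='side' else im[120:240,70:210]
    cv2.imwrite('pics/a4%s.png'%n,cv2.resize(c,None,fx=4.5,fy=4.5,interpolation=cv2.INTER_CUBIC))
    if n=='top':
        C=cloud(f)[140:220,75:160]; 
        for x in (.56,.58,.60,.62,.64,.66,.68):
            q=C[(abs(C[...,0]-x)<.004)&(C[...,1]>.285)&(C[...,1]<.33)]; print(x,np.percentile(q[:,2],[20,50,90]).round(4))
E
```

```text
time 5.75
qpos [-23.597  18.394 -26.25  123.341  75.422  35.013 -18.239]
position [0.539 0.304 0.17 ]
orientation [-179.913   37.786 -178.36 ]
force [ 0.437 -0.556 -4.407]
torque [-0.085  1.452 -0.03 ]
opening 0.152
0.56 [0.0067 0.1557 0.1731]
0.58 [0.0077 0.1621 0.1713]
0.6 [0.008  0.1541 0.165 ]
0.62 [0.0091 0.202  0.2044]
0.64 [0.0078 0.2012 0.2048]
0.66 [0.0074 0.2012 0.2044]
0.68 [0.0072 0.1942 0.1988]
```

View pics/a4side.png

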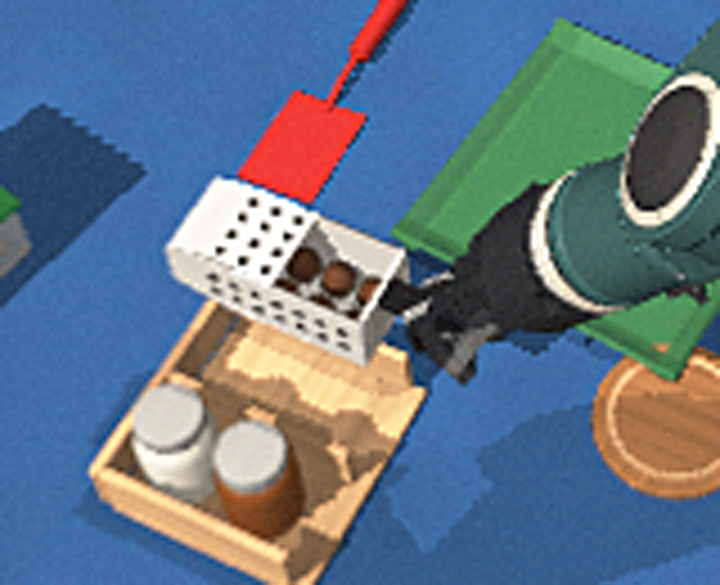

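View pics/a4top.png

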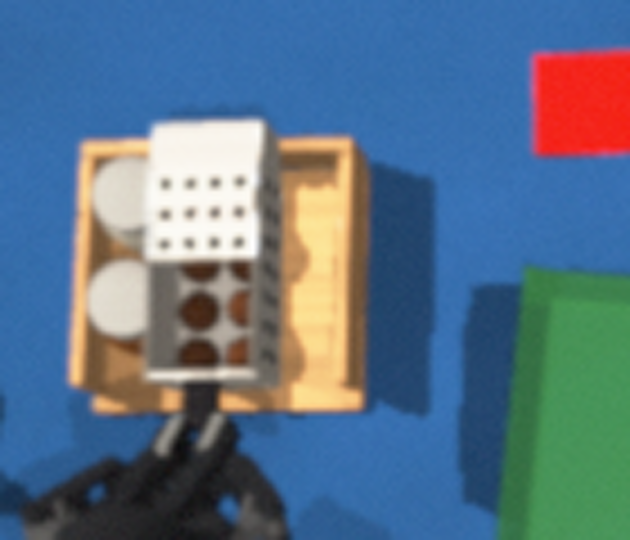

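The shaker is level again in the grip and all chestnuts are visible inside. Next I'll swing it to point its mouth towards plate −y.

```bash
cat >> h.py <<'E'
PC=np.array([.5117,.0566,0.]); PY=-4.6; PR=R.from_euler('z',PY,degrees=True)
BETA=38.
def lip(px,py,z,dyaw,dip,beta=None,gx=-.074,gz=.032):
    """lip over plate-frame px,py (m), height z; mouth heading = plate yaw+dyaw"""
    beta=BETA if beta is None else beta
    sy=PY+dyaw; S=R.from_euler('z',sy,degrees=True)*R.from_euler('y',dip,degrees=True)
    L=PC+PR.apply([px,py,0]); L[2]=z
    o=L-S.apply([.084,0,.0126]); return tcp_handle(o,sy,dip,beta,gx,gz)
E
python3 - <<'E'
from h import *
p0,_=pose_now()
T=tool(1.6,-6,38); print('A'); delta(p0+[-.03,-.02,.0],T)
p,T=lip(.05,-.01,.13,-90,-6); print(p); delta(p,T)
E
```

```text
A
rot [-0.1, -6.4, 0.1] xyz [24.2, -19.2, -18.6] rows>= 1
[0.57244309 0.1881159  0.11911077]
rot [62.8, -4.7, 72.9] xyz [5.4, -115.7, 58.4] rows>= 12
```

Emit:
{"method": "apply_moves", "body": {
  "moves": [
    {"rotation": [0, -6.4, 0], "xyz": [24, -19, -18], "grip": 0},
    {"rotation": [0, -6.4, 0], "xyz": [24, -19, -18], "grip": 0},
    {"rotation": [0, -6.4, 0], "xyz": [24, -19, -18], "grip": 0}
  ]
}}

```text
time: 6.15
position: [0.5059, 0.2826, 0.1663]
orientation: [-179.5, 43.9, -177.9]
force: [-0.1, 0.1, -3.7]
opening: 0.152
```

```bash
python3 - <<'E'
from h import *
st()
p,T=lip(.05,-.01,.16,-90,-6); print(p); delta(p,T)
E
```

```text
time 6.15
qpos [-28.126  16.398 -25.173 131.64   90.485  38.388 -37.231]
position [0.506 0.283 0.166]
orientation [-179.535   43.863 -177.901]
force [-0.07   0.123 -3.708]
torque [-0.061  1.569  0.031]
opening 0.152
[0.57244309 0.1881159  0.14911077]
rot [66.7, 0.2, 69.6] xyz [-33.5, -96.4, 56.8] rows>= 12
```

Emit:
{"method": "apply_moves", "body": {
  "moves": [
    {"rotation": [5.6, 0, 5.8], "xyz": [-10, -16, 9], "grip": 0},
    {"rotation": [11.1, 0, 11.6], "xyz": [-20, -32, 19], "grip": 0},
    {"rotation": [16.7, 0, 17.4], "xyz": [-25, -48, 28], "grip": 0},
    {"rotation": [22.2, 0, 23.2], "xyz": [-30, -64, 38], "grip": 0},
    {"rotation": [27.8, 0, 29], "xyz": [-33, -80, 47], "grip": 0},
    {"rotation": [33.4, 0, 34.8], "xyz": [-33.5, -96, 57], "grip": 0},
    {"rotation": [38.9, 0, 40.6], "xyz": [-33.5, -96, 57], "grip": 0},
    {"rotation": [44.5, 0, 46.4], "xyz": [-33.5, -96, 57], "grip": 0},
    {"rotation": [50, 0, 52.2], "xyz": [-33.5, -96, 57], "grip": 0},
    {"rotation": [55.6, 0, 58], "xyz": [-33.5, -96, 57], "grip": 0},
    {"rotation": [61.1, 0, 63.8], "xyz": [-33.5, -96, 57], "grip": 0},
    {"rotation": [66.7, 0, 69.6], "xyz": [-33.5, -96, 57], "grip": 0}
  ]
}}

```text
time: 7.35
position: [0.5761, 0.1913, 0.1508]
orientation: [179.6, 43.7, 84.7]
force: [0.3, 0.2, -2.7]
opening: 0.15
```

```bash
cat >> h.py <<'E'
def look(tag,box=None,n='top',fx=4):
    f=grab(n); im=cv2.cvtColor(f['color'],cv2.COLOR_RGB2BGR)
    if box is None: box=(150,140,300,290)
    c=im[box[1]:box[3],box[0]:box[2]]
    cv2.imwrite('pics/%s.png'%tag,cv2.resize(c,None,fx=fx,fy=fx,interpolation=cv2.INTER_CUBIC)); return f
E
python3 - <<'E'
from h import *
st()
p,T=lip(.05,-.01,.16,-90,-6); print(p); delta(p,T)
look('b1',(100,140,290,300)); look('b1s',(150,150,330,310),'side')
E
```

```text
time 7.35
qpos [-30.165  44.204 -12.776  83.35   36.983  90.186 -59.75 ]
position [0.576 0.191 0.151]
orientation [179.607  43.737  84.686]
force [ 0.304  0.197 -2.697]
torque [ 1.428 -0.152 -0.031]
opening 0.15
[0.57244309 0.1881159  0.14911077]
rot [-0.1, -0.3, -0.5] xyz [-1.4, -3.4, 3.6] rows>= 1
```

View pics/b1.png

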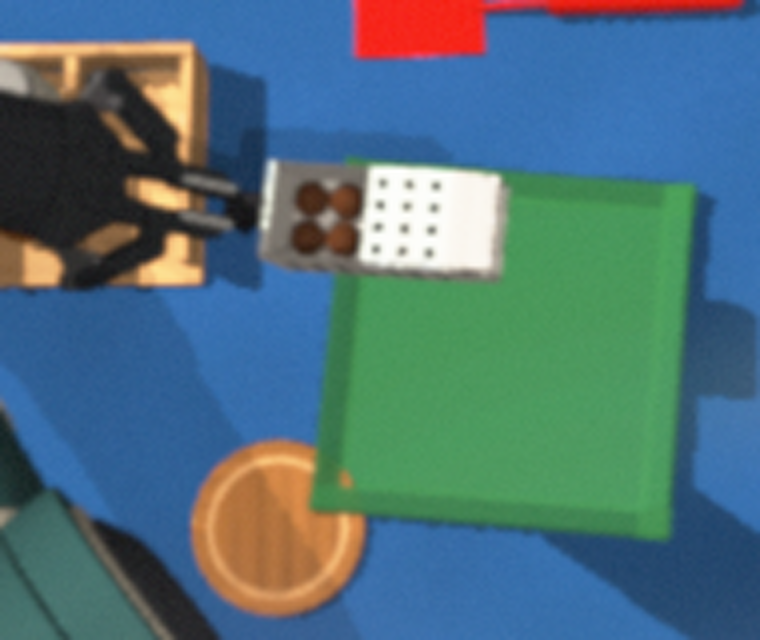

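View pics/b1s.png

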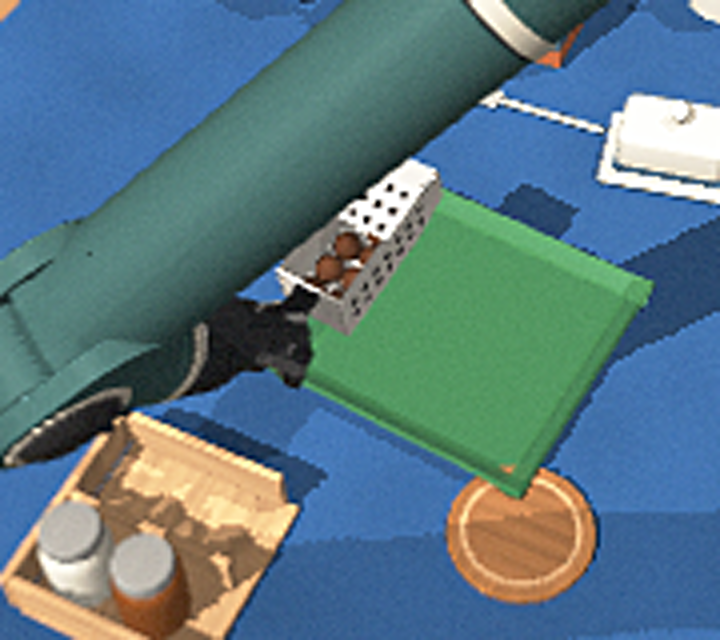

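```bash
python3 - <<'E'
from h import *
for z,d in ((.1,5),(.06,15),(.05,22),(.05,28)):
    p,T=lip(.05,-.01,z,-90,d); print(z,d,p.round(3)); delta(p,T)
E
```

```text
0.1 5 [0.572 0.188 0.117]
rot [0.1, 10.8, -0.7] xyz [21.9, -6.5, 25.3] rows>= 2
0.06 15 [0.572 0.182 0.102]
rot [0.1, 20.8, -0.7] xyz [28.6, -6.6, 39.7] rows>= 3
0.05 22 [0.571 0.176 0.109]
rot [0.2, 27.8, -0.6] xyz [19.5, -6.5, 39.1] rows>= 4
0.05 28 [0.571 0.169 0.123]
rot [0.2, 33.8, -0.6] xyz [5.0, -6.3, 34.0] rows>= 4
```

Emit:
{"method": "apply_moves", "body": {
  "moves": [
    {"rotation": [0, 6, 0], "xyz": [12, -6, 14], "grip": 0},
    {"rotation": [0, 11, 0], "xyz": [22, -6, 25], "grip": 0},
    {"rotation": [0, 16, 0], "xyz": [26, -6, 33], "grip": 0},
    {"rotation": [0, 20.8, 0], "xyz": [28.6, -6, 39.7], "grip": 0},
    {"rotation": [0, 24, 0], "xyz": [24, -6, 39.5], "grip": 0},
    {"rotation": [0, 27.8, 0], "xyz": [19.5, -6, 39], "grip": 0},
    {"rotation": [0, 27.8, 0], "xyz": [19.5, -6, 39], "grip": 0}
  ]
}}

```text
time: 8.15
position: [0.5695, 0.1744, 0.1117]
orientation: [179.5, 16.1, 85.0]
force: [0.5, -0.9, -2.9]
opening: 0.152
```

```bash
cat >> h.py <<'E'
def dipest(f,y0=.03,y1=.2):
    C=cloud(f); hsv=cv2.cvtColor(f['color'],cv2.COLOR_RGB2HSV).astype(int)
    m=(hsv[...,1]<60)&(hsv[...,2]>170)&(C[...,2]>.03)&(C[...,0]>.38)&(C[...,0]<.72)&(C[...,1]>-.12)&(C[...,1]<.33)
    n,l,s,c=cv2.connectedComponentsWithStats(cv2.morphologyEx(m.astype(np.uint8),cv2.MORPH_CLOSE,np.ones((5,5))))
    i=1+np.argmax(s[1:,4]); P=C[(l==i)&m]; 
    for _ in range(5):
        A=np.c_[P[:,:2],np.ones(len(P))]; k=np.linalg.lstsq(A,P[:,2],rcond=None)[0]; r=abs(A@k-P[:,2]); P=P[r<max(.006,1.5*np.median(r))]
    nrm=np.array([-k[0],-k[1],1]); nrm/=np.linalg.norm(nrm)
    print('hood n',len(P),'centre',P.mean(0).round(3),'tilt',np.degrees(np.arccos(nrm[2])).round(1),'downhill',nrm.round(2))
E
python3 - <<'E'
from h import *
st()
p,T=lip(.05,-.01,.05,-90,22); print(p); delta(p,T)
f=look('b2',(100,140,290,300)); dipest(f); look('b2s',(150,150,330,310),'side')
E
```

```text
time 8.15
qpos [-13.274  33.844 -20.42   97.569  27.663  62.904 -51.805]
position [0.57  0.174 0.112]
orientation [179.484  16.094  85.001]
force [ 0.486 -0.891 -2.925]
torque [ 0.57  -0.075  0.013]
opening 0.152
[0.57148285 0.17618124 0.10891124]
rot [0.4, 0.1, -0.4] xyz [2.7, 1.8, 2.1] rows>= 1
hood n 395 centre [0.564 0.059 0.112] tilt 19.6 downhill [-0.01 -0.33  0.94]
```

View pics/b2.png

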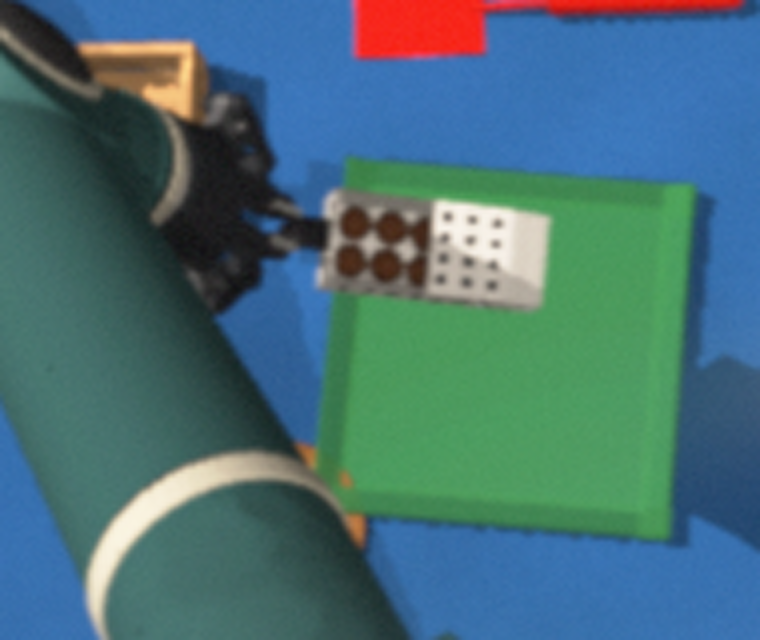

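View pics/b2s.png

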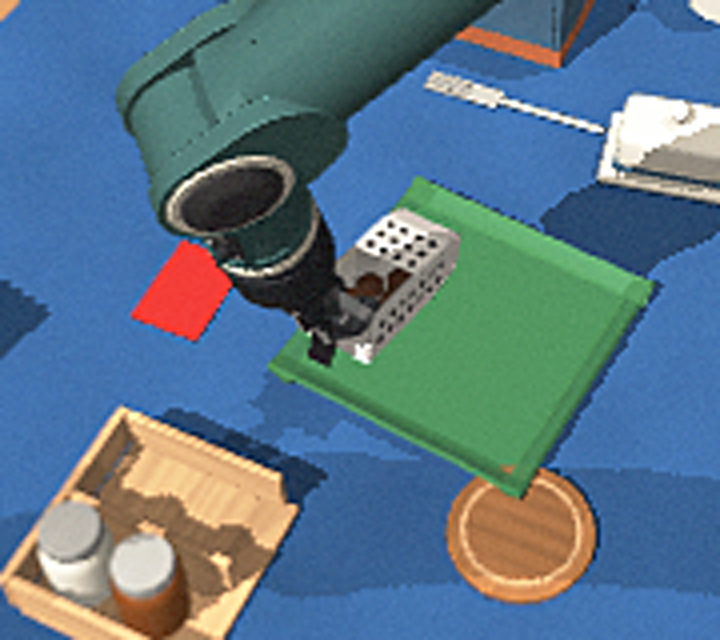

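```bash
python3 - <<'E'
from h import *
for d in (26,30):
    p,T=lip(.05,-.01,.05,-90,d); delta(p,T)
E
```

```text
rot [0.4, 4.1, -0.2] xyz [-7.2, 2.8, -5.4] rows>= 1
rot [0.4, 8.1, -0.2] xyz [-14.5, 2.9, -12.6] rows>= 1
```

Emit:
{"method": "apply_moves", "body": {
  "moves": [
    {"rotation": [0, 2, 0], "xyz": [-3.5, 0, -3], "grip": 0},
    {"rotation": [0, 4, 0], "xyz": [-7, 0, -5.5], "grip": 0},
    {"rotation": [0, 4, 0], "xyz": [-10, 0, -3], "grip": 0},
    {"rotation": [0, 4, 0], "xyz": [-4, 0, -8], "grip": 0},
    {"rotation": [0, 4, 0], "xyz": [-7, 0, -5.5], "grip": 0},
    {"rotation": [0, 4, 0], "xyz": [-7, 0, -5.5], "grip": 0}
  ]
}}

```text
time: 8.85
position: [0.5681, 0.1732, 0.1176]
orientation: [179.6, 12.1, 85.2]
force: [-0.4, -0.3, -2.9]
opening: 0.149
```

```bash
python3 - <<'E'
from h import *
f=look('b3',(100,140,290,300)); dipest(f)
E
```

```text
hood n 314 centre [0.561 0.058 0.107] tilt 25.8 downhill [-0.04 -0.43  0.9 ]
```

View pics/b3.png

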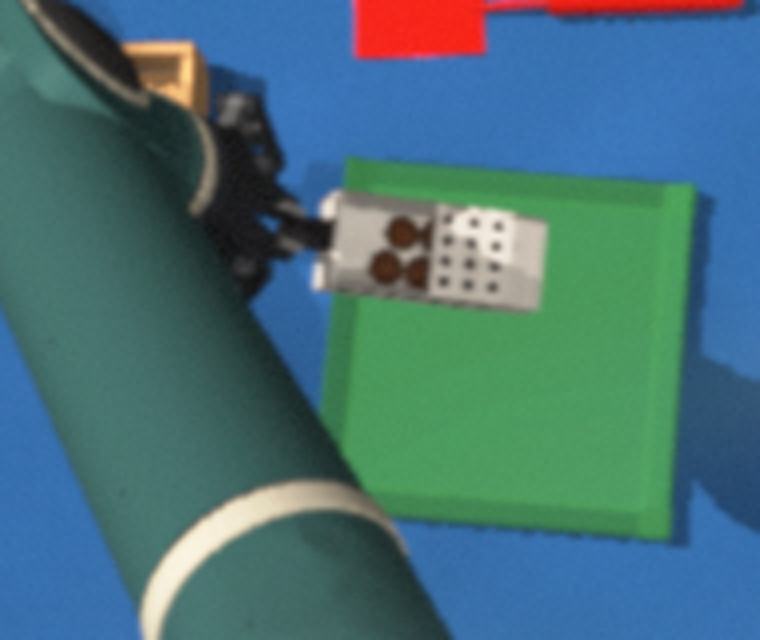

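The chestnuts slid forward and none are out yet. I'll keep shaking with slightly more dip.

Emit:
{"method": "apply_moves", "body": {
  "moves": [
    {"rotation": [0, 2, 0], "xyz": [-7, 0, -1], "grip": 0},
    {"rotation": [0, 3, 0], "xyz": [-2, 0, -7.5], "grip": 0},
    {"rotation": [0, 3, 0], "xyz": [-9, 0, -2], "grip": 0},
    {"rotation": [0, 3, 0], "xyz": [-2, 0, -7.5], "grip": 0},
    {"rotation": [0, 3, 0], "xyz": [-5.5, 0, -5], "grip": 0}
  ]
}}

```text
time: 9.4
position: [0.5684, 0.1706, 0.1249]
orientation: [179.5, 8.9, 85.3]
force: [-0.2, 1.1, -3.3]
opening: 0.152
```

```bash
python3 - <<'E'
from h import *
f=look('b4',(100,140,290,300)); dipest(f)
E
```

```text
hood n 210 centre [0.571 0.097 0.098] tilt 22.2 downhill [0.38 0.04 0.93]
```

View pics/b4.png

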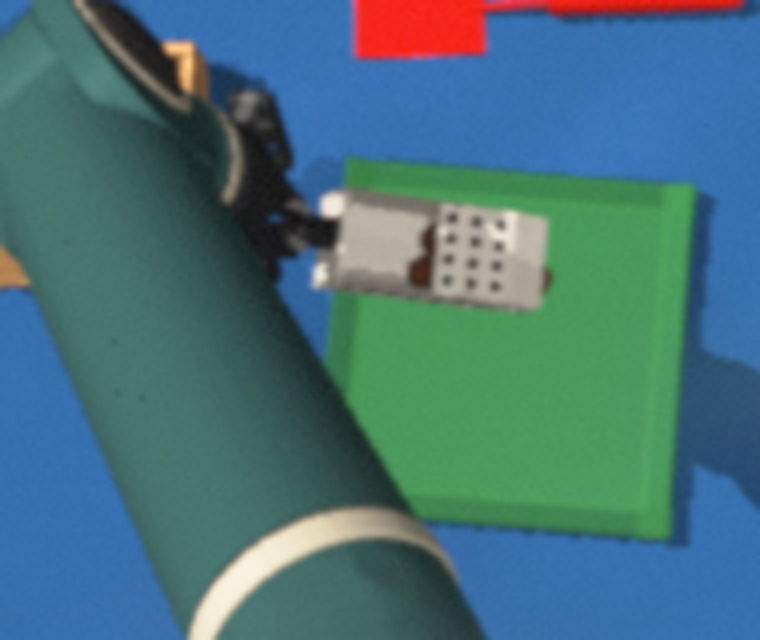

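Emit:
{"method": "apply_moves", "body": {
  "moves": [
    {"rotation": [0, 0, 0], "xyz": [-4, 0, 3], "grip": 0},
    {"rotation": [0, 0, 0], "xyz": [2.5, 0, -2], "grip": 0},
    {"rotation": [0, 0, 0], "xyz": [0, 0, 0], "grip": 0}
  ]
}}

```text
time: 9.75
position: [0.5686, 0.1701, 0.125]
orientation: [179.5, 8.9, 85.2]
force: [-0.3, 1.1, -2.8]
opening: 0.152
```

```bash
python3 - <<'E'
from h import *
f=look('b5',(100,140,290,300))
E
```

```text
(no output)
```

View pics/b5.png

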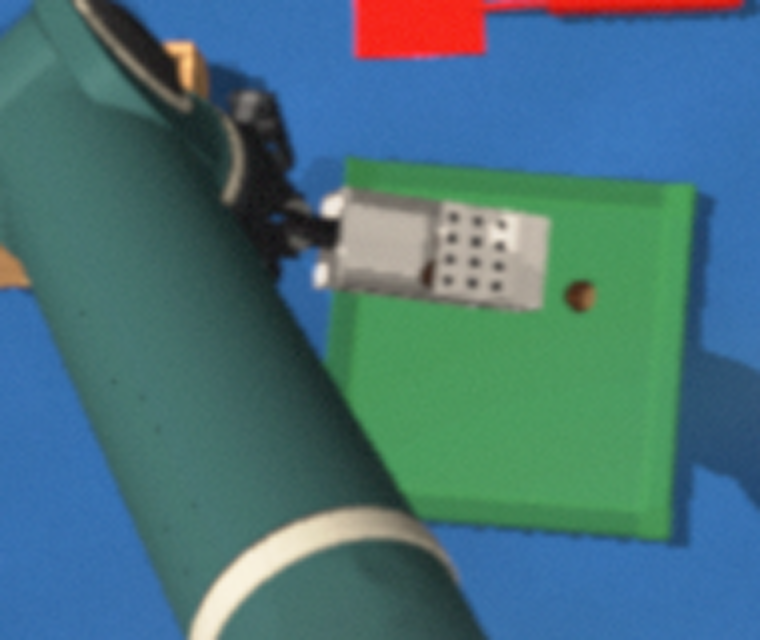

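One chestnut is out, at (580,296) in the +x,−y quarter. I'll level a bit and shift to the −x side.

```bash
python3 - <<'E'
from h import *
p,T=lip(.05,-.01,.06,-90,12); delta(p,T)
p,T=lip(-.05,-.01,.06,-90,12); print(p);delta(p,T)
p,T=lip(-.05,-.01,.055,-90,24); print(p);delta(p,T)
E
```

```text
rot [0.4, -17.0, -0.3] xyz [20.5, 2.3, 26.8] rows>= 2
[0.47246213 0.19236895 0.09474902]
rot [0.4, -17.0, -0.3] xyz [20.1, -97.7, 26.1] rows>= 3
[0.47163353 0.18207042 0.11855155]
rot [0.4, -5.0, -0.2] xyz [6.2, -97.5, 4.2] rows>= 2
```

Emit:
{"method": "apply_moves", "body": {
  "moves": [
    {"rotation": [0, -6, 0], "xyz": [8, 0, 10], "grip": 0},
    {"rotation": [0, -12, 0], "xyz": [16, 0, 20], "grip": 0},
    {"rotation": [0, -17, 0], "xyz": [20, -10, 26], "grip": 0},
    {"rotation": [0, -17, 0], "xyz": [20, -40, 26], "grip": 0},
    {"rotation": [0, -17, 0], "xyz": [20, -70, 26], "grip": 0},
    {"rotation": [0, -17, 0], "xyz": [20, -98, 26], "grip": 0},
    {"rotation": [0, -13, 0], "xyz": [15, -98, 18], "grip": 0},
    {"rotation": [0, -9, 0], "xyz": [10, -98, 10], "grip": 0},
    {"rotation": [0, -5, 0], "xyz": [6, -98, 4], "grip": 0},
    {"rotation": [0, -5, 0], "xyz": [6, -98, 4], "grip": 0}
  ]
}}

```text
time: 10.8
position: [0.4722, 0.179, 0.1203]
orientation: [179.4, 14.0, 84.8]
force: [-0.3, -0.2, -2.5]
opening: 0.148
```

```bash
python3 - <<'E'
from h import *
p,T=lip(-.05,-.01,.055,-90,24); delta(p,T)
f=look('b6',(100,140,290,300));look('b6s',(150,150,330,310),'side')
E
```

```text
rot [0.5, 0.0, -0.6] xyz [3.3, -0.8, 0.9] rows>= 1
```

View pics/b6.png

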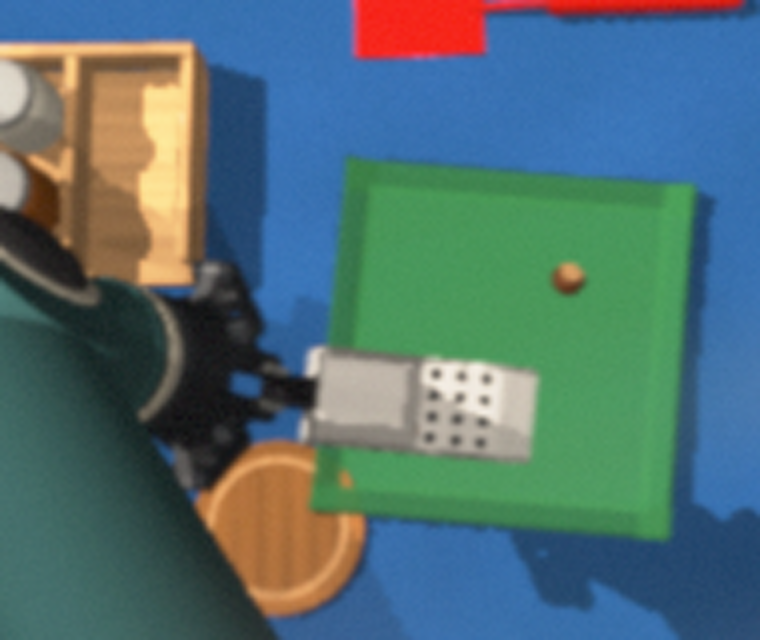

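View pics/b6s.png

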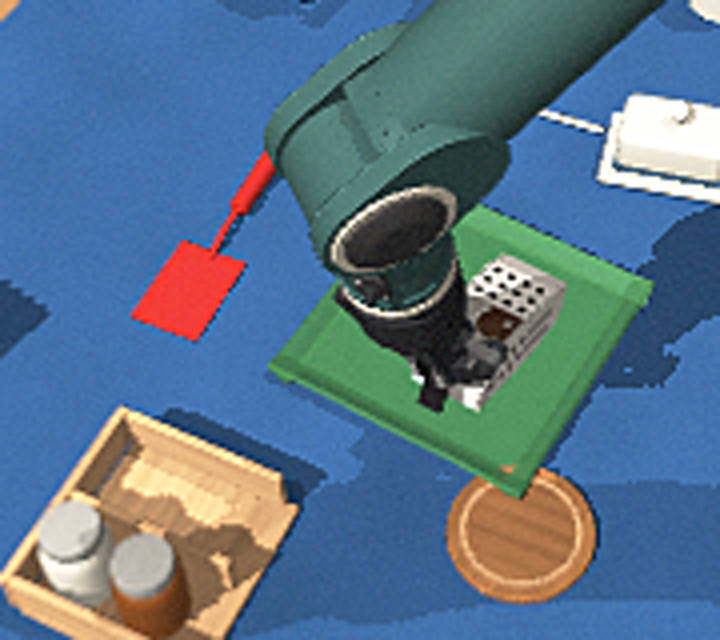

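Emit:
{"method": "apply_moves", "body": {
  "moves": [
    {"rotation": [0, 2, 0], "xyz": [-6, 0, 1], "grip": 0},
    {"rotation": [0, 4, 0], "xyz": [-4, 0, -7], "grip": 0},
    {"rotation": [0, 4, 0], "xyz": [-9, 0, -3], "grip": 0},
    {"rotation": [0, 4, 0], "xyz": [-4, 0, -7], "grip": 0},
    {"rotation": [0, 4, 0], "xyz": [-7, 0, -5], "grip": 0}
  ]
}}

```text
time: 11.4
position: [0.4705, 0.1781, 0.125]
orientation: [179.6, 10.0, 85.3]
force: [-0.3, 0.7, -4.0]
opening: 0.153
```

```bash
python3 - <<'E'
from h import *
f=look('b7',(100,140,290,300))
E
```

```text
(no output)
```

View pics/b7.png

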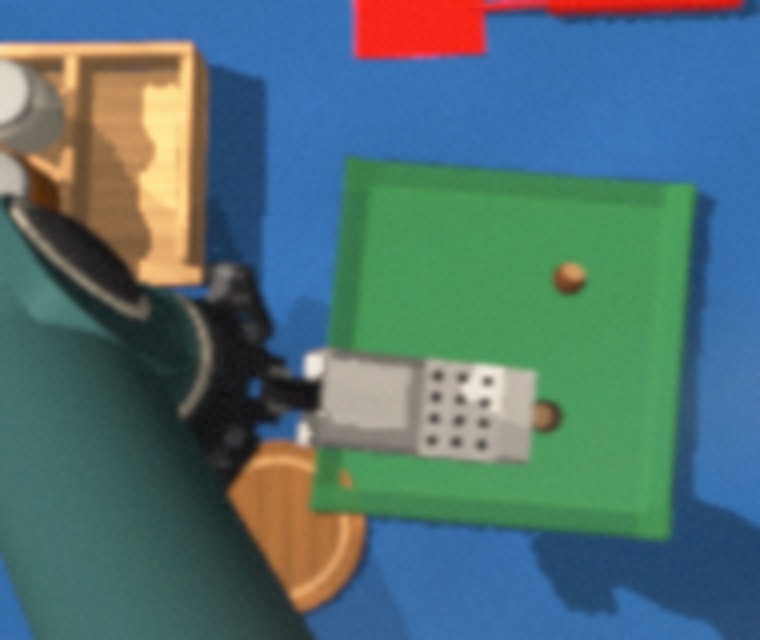

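```bash
python3 - <<'E'
from h import *
f=look('b8',(200,200,290,300),fx=6)
for d,y in((10,-.01),(10,.04),(10,.095),(24,.095)):
    p,T=lip(-.05,y,.06 if d<20 else .055,-90,d); print(d,y,p.round(3));delta(p,T)
E
```

```text
10 -0.01 [0.473 0.193 0.09 ]
rot [0.3, -17.9, -0.2] xyz [23.2, 0.8, 31.3] rows>= 3
10 0.04 [0.477 0.243 0.09 ]
rot [0.3, -17.9, -0.2] xyz [72.4, 0.7, 22.6] rows>= 3
10 0.095 [0.481 0.298 0.09 ]
rot [0.3, -17.9, -0.2] xyz [126.6, 0.5, 12.9] rows>= 3
24 0.095 [0.48  0.287 0.119]
rot [0.3, -3.9, -0.2] xyz [110.3, 0.8, -13.4] rows>= 3
```

View pics/b8.png

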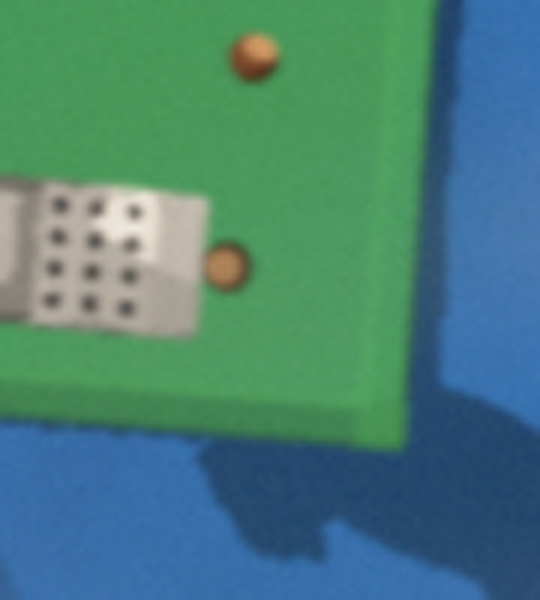

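Emit:
{"method": "apply_moves", "body": {
  "moves": [
    {"rotation": [0, -6, 0], "xyz": [14, 0, 8], "grip": 0},
    {"rotation": [0, -12, 0], "xyz": [30, 0, 16], "grip": 0},
    {"rotation": [0, -18, 0], "xyz": [50, 0, 22], "grip": 0},
    {"rotation": [0, -18, 0], "xyz": [80, 0, 20], "grip": 0},
    {"rotation": [0, -18, 0], "xyz": [110, 0, 16], "grip": 0},
    {"rotation": [0, -18, 0], "xyz": [126, 0, 13], "grip": 0},
    {"rotation": [0, -18, 0], "xyz": [126, 0, 13], "grip": 0}
  ]
}}

```text
time: 12.2
position: [0.4801, 0.3012, 0.0895]
orientation: [179.6, 27.9, 85.2]
force: [-0.5, -0.3, -3.1]
opening: 0.15
```

```bash
python3 - <<'E'
from h import *
f=look('b9',(100,140,290,300))
for d in (10,24,27): 
    p,T=lip(-.05,.095,.055,-90,d); delta(p,T)
E
```

```text
rot [0.3, 0.0, -0.2] xyz [1.8, 0.6, 4.6] rows>= 1
rot [0.3, 14.0, -0.2] xyz [-24.2, 0.9, -19.8] rows>= 2
rot [0.3, 17.0, -0.2] xyz [-30.5, 0.9, -24.2] rows>= 2
```

View pics/b9.png

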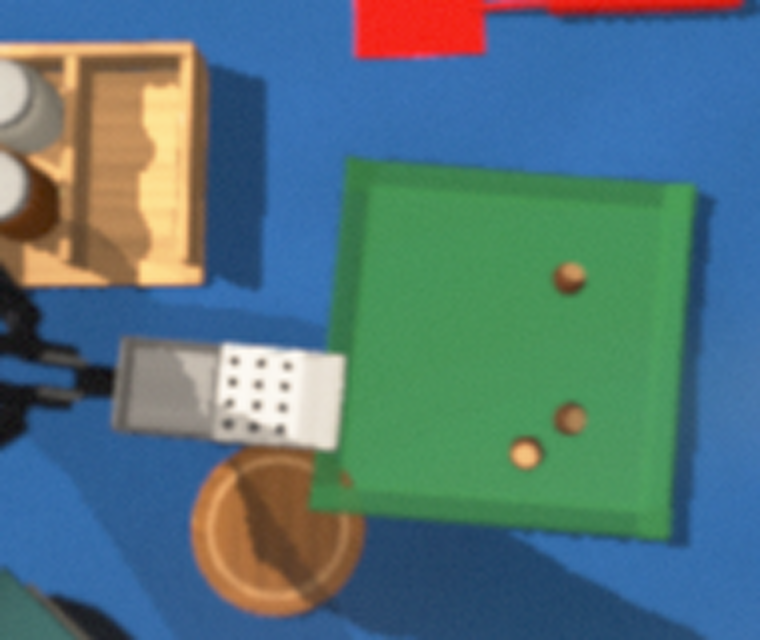

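Three are out: one in +x,−y at (569,277) and two in −x,−y at (571,418) and (526,454). The lip is now over the +y edge.

Emit:
{"method": "apply_moves", "body": {
  "moves": [
    {"rotation": [0, 5, 0], "xyz": [-9, 0, -4], "grip": 0},
    {"rotation": [0, 10, 0], "xyz": [-17, 0, -12], "grip": 0},
    {"rotation": [0, 14, 0], "xyz": [-27, 0, -19], "grip": 0},
    {"rotation": [0, 16, 0], "xyz": [-34, 0, -21], "grip": 0},
    {"rotation": [0, 17, 0], "xyz": [-28, 0, -26], "grip": 0},
    {"rotation": [0, 17, 0], "xyz": [-34, 0, -22], "grip": 0},
    {"rotation": [0, 17, 0], "xyz": [-31, 0, -24], "grip": 0}
  ]
}}

```text
time: 12.95
position: [0.479, 0.2795, 0.1257]
orientation: [179.6, 11.2, 85.1]
force: [0.7, 0.2, -2.4]
opening: 0.148
```

```bash
python3 - <<'E'
from h import *
f=look('b10',(100,140,290,300))
E
```

```text
(no output)
```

View pics/b10.png

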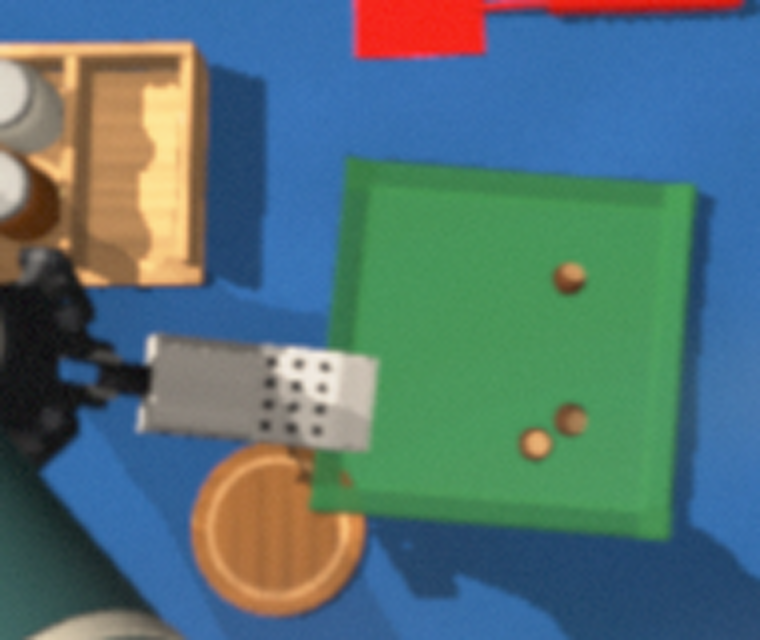

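Emit:
{"method": "apply_moves", "body": {
  "moves": [
    {"rotation": [0, 1, 0], "xyz": [4, 0, -3], "grip": 0},
    {"rotation": [0, 2, 0], "xyz": [0, 0, -2], "grip": 0},
    {"rotation": [0, 2, 0], "xyz": [6, 0, -5], "grip": 0},
    {"rotation": [0, 2, 0], "xyz": [3, 0, -4], "grip": 0}
  ]
}}

```text
time: 13.4
position: [0.4797, 0.2864, 0.1299]
orientation: [179.5, 8.9, 85.2]
force: [0.5, 0.7, -2.4]
opening: 0.149
```

```bash
python3 - <<'E'
from h import *
f=look('b11',(100,140,290,300))
E
```

```text
(no output)
```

View pics/b11.png

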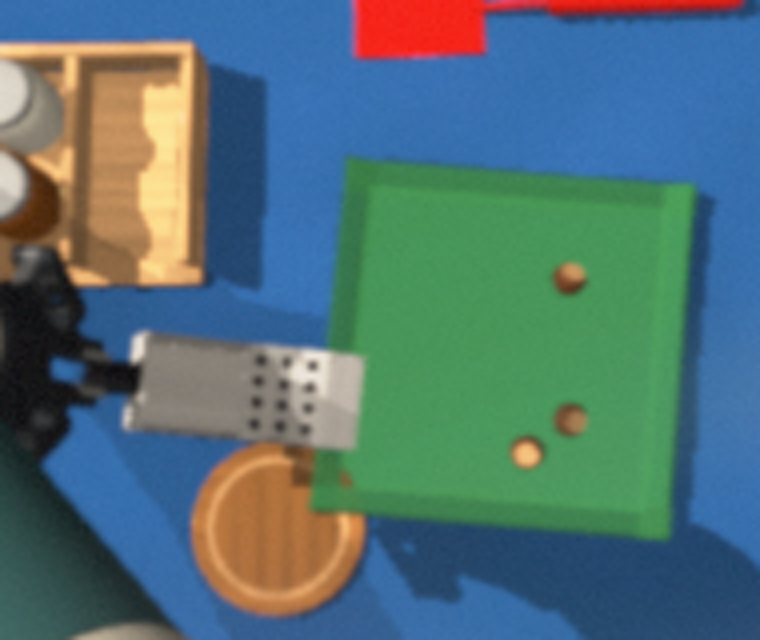

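Emit:
{"method": "apply_moves", "body": {
  "moves": [
    {"rotation": [0, 1, 0], "xyz": [-6, 0, 2], "grip": 0},
    {"rotation": [0, 2, 0], "xyz": [0, 0, -5], "grip": 0},
    {"rotation": [0, 2, 0], "xyz": [-7, 0, 1], "grip": 0},
    {"rotation": [0, 2, 0], "xyz": [-3, 0, -2], "grip": 0}
  ]
}}

```text
time: 13.85
position: [0.4792, 0.28, 0.1315]
orientation: [179.6, 7.2, 85.0]
force: [-0.8, -0.5, -3.2]
opening: 0.154
```

```bash
python3 - <<'E'
from h import *
f=look('b12',(100,140,290,300))
E
```

View pics/b12.png

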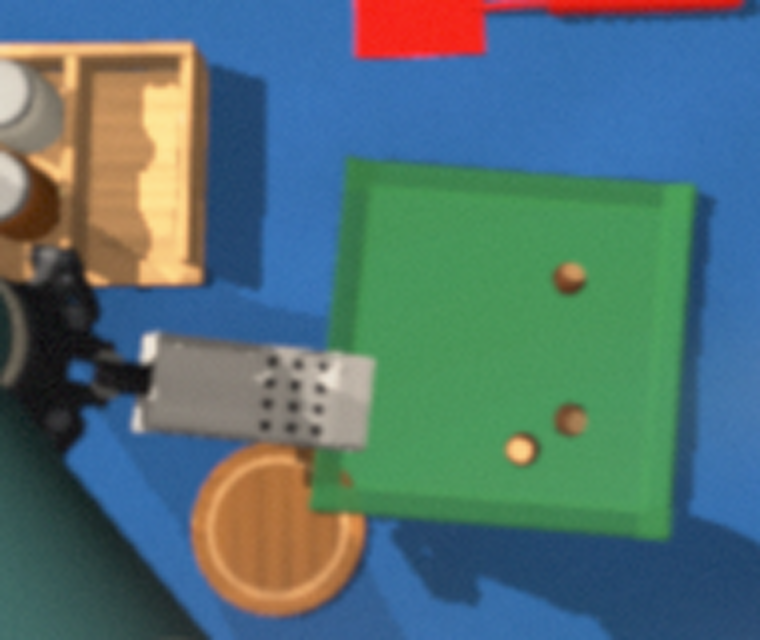

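Emit:
{"method": "apply_moves", "body": {
  "moves": [
    {"rotation": [0, 2, 0], "xyz": [1, 0, -6], "grip": 0},
    {"rotation": [0, 3, 0], "xyz": [-9, 0, 1], "grip": 0},
    {"rotation": [0, 3, 0], "xyz": [-1, 0, -6], "grip": 0},
    {"rotation": [0, 3, 0], "xyz": [-5, 0, -3], "grip": 0}
  ]
}}

```text
time: 14.3
position: [0.4797, 0.2799, 0.1371]
orientation: [179.4, 3.8, 85.2]
force: [0.5, -0.6, -2.2]
opening: 0.149
```

```bash
python3 - <<'E'
from h import *
f=look('b13',(100,140,290,300)); dipest(f); look('b13s',(150,150,330,310),'side')
E
```

```text
hood n 65 centre [0.48  0.16  0.114] tilt 26.8 downhill [-0.06 -0.45  0.89]
```

View pics/b13.png

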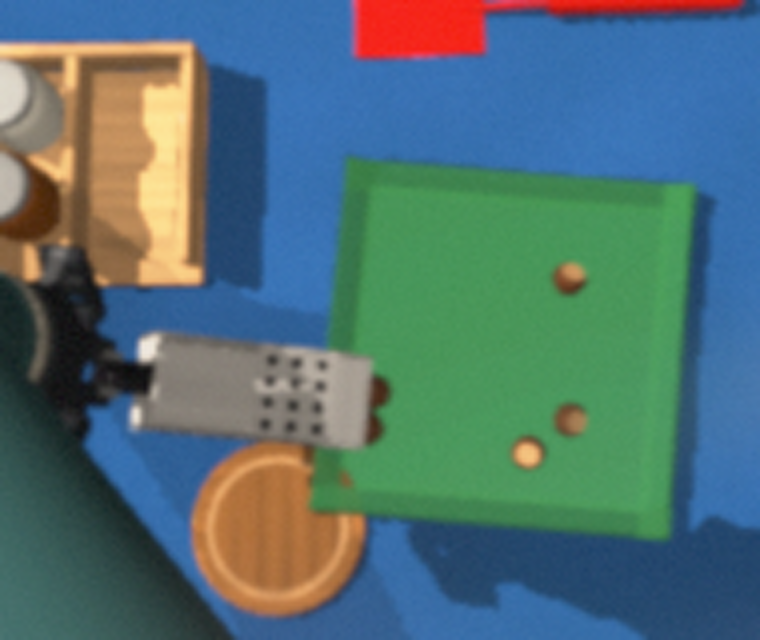

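View pics/b13s.png

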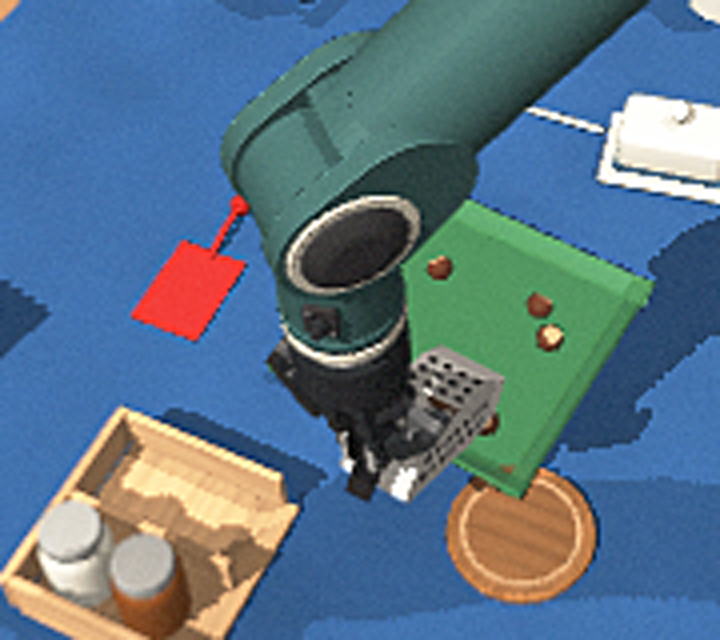

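Two are going over the lip, at (380,390) and (372,428). I'll level now.

Emit:
{"method": "apply_moves", "body": {
  "moves": [
    {"rotation": [0, 0, 0], "xyz": [0, 0, 0], "grip": 0},
    {"rotation": [0, -6, 0], "xyz": [10, 0, 6], "grip": 0},
    {"rotation": [0, -12, 0], "xyz": [20, 0, 10], "grip": 0},
    {"rotation": [0, -18, 0], "xyz": [30, 0, 16], "grip": 0},
    {"rotation": [0, -22, 0], "xyz": [34, 0, 22], "grip": 0},
    {"rotation": [0, -22, 0], "xyz": [34, 0, 22], "grip": 0}
  ]
}}

```text
time: 15.0
position: [0.4797, 0.3136, 0.1086]
orientation: [179.8, 26.0, 85.4]
force: [0.3, 1.3, -3.2]
opening: 0.15
```

```bash
python3 - <<'E'
from h import *
f=look('b14',(100,140,290,300)); dipest(f); look('b14s',(150,150,330,310),'side'); st()
for d,x in((10,.05),(26,.05)):
    p,T=lip(x,.095,.06,-90,d); print(p); delta(p,T)
E
```

```text
hood n 327 centre [0.472 0.197 0.126] tilt 7.5 downhill [ 0.04 -0.12  0.99]
time 15.1
qpos [-31.074  39.027 -21.583  92.17   28.996  75.836 -69.021]
position [0.481 0.31  0.111]
orientation [179.588  25.997  85.094]
force [ 0.277 -0.019 -2.049]
torque [ 0.876 -0.093 -0.009]
opening 0.15
[0.58065122 0.29013332 0.08976568]
rot [0.3, -2.0, -0.3] xyz [-1.4, 100.4, 24.6] rows>= 3
[0.57954799 0.27642147 0.12811444]
rot [0.3, 14.0, -0.2] xyz [-30.6, 100.7, -3.8] rows>= 3
```

View pics/b14.png

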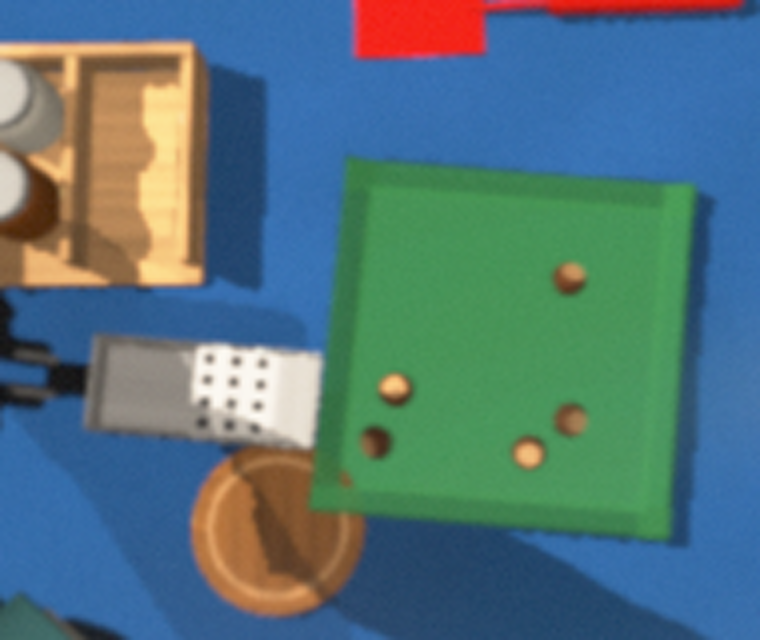

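View pics/b14s.png

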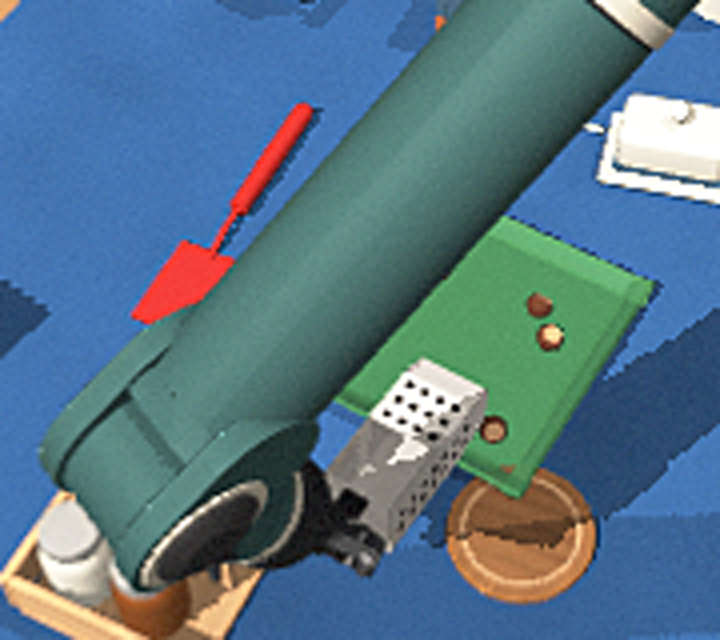

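```bash
python3 - <<'E'
from h import *
for z,d in((.08,10),(.06,24),(.055,32)):
    p,T=lip(.025,.075,z,-45,d); print(p,T.as_euler('xyz',degrees=True)); delta(p,T)
E
```

```text
[0.44975175 0.23849018 0.10976568] [-180.    28.   130.4]
rot [-20.2, -1.8, -40.4] xyz [-66.5, -25.7, 33.2] rows>= 6
[0.45717785 0.22976453 0.12355155] [180.   14.  130.4]
rot [-15.1, 11.5, -42.6] xyz [-79.8, -17.5, 24.4] rows>= 6
[0.46374192 0.22205179 0.13628346] [-180.     6.   130.4]
rot [-12.2, 19.1, -43.7] xyz [-91.7, -10.2, 16.1] rows>= 6
```

Emit:
{"method": "apply_moves", "body": {
  "moves": [
    {"rotation": [-3.4, -0.3, -6.8], "xyz": [-11, -4, 5], "grip": 0},
    {"rotation": [-6.8, -0.6, -13.5], "xyz": [-22, -8, 11], "grip": 0},
    {"rotation": [-10.1, -0.9, -20.2], "xyz": [-33, -13, 16], "grip": 0},
    {"rotation": [-13.5, -1.2, -27], "xyz": [-44, -17, 22], "grip": 0},
    {"rotation": [-16.9, -1.5, -33.7], "xyz": [-55, -21, 28], "grip": 0},
    {"rotation": [-20.2, -1.8, -40.4], "xyz": [-66, -26, 33], "grip": 0},
    {"rotation": [-20.2, -1.8, -40.4], "xyz": [-66, -26, 33], "grip": 0},
    {"rotation": [-20.2, -1.8, -40.4], "xyz": [-66, -26, 33], "grip": 0}
  ]
}}

```text
time: 15.9
position: [0.4506, 0.2375, 0.1118]
orientation: [179.8, 28.1, 130.1]
force: [0.3, -0.2, -2.0]
opening: 0.149
```

```bash
python3 - <<'E'
from h import *
f=look('b15',(100,140,290,300)); dipest(f); st()
for z,d in((.08,10),(.06,24),(.055,32)):
    p,T=lip(.025,.075,z,-45,d); delta(p,T)
E
```

```text
hood n 259 centre [0.51  0.172 0.121] tilt 36.9 downhill [0.23 0.55 0.8 ]
time 15.95
qpos [-27.261  26.384 -27.633 116.868  48.368  57.855 -46.344]
position [0.451 0.238 0.112]
orientation [179.798  28.098 130.093]
force [ 0.252  0.591 -2.743]
torque [0.764 0.619 0.036]
opening 0.15
rot [0.1, 0.1, -0.3] xyz [1.6, -0.9, 1.2] rows>= 1
rot [0.1, 14.1, -0.3] xyz [-15.0, -0.8, -5.6] rows>= 2
rot [0.1, 22.1, -0.3] xyz [-29.9, -0.7, -12.0] rows>= 3
```

View pics/b15.png

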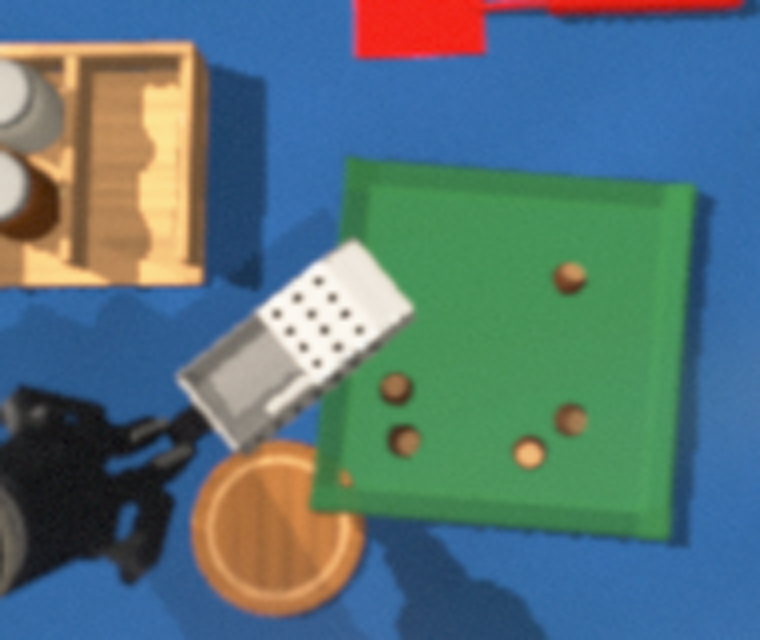

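Emit:
{"method": "apply_moves", "body": {
  "moves": [
    {"rotation": [0, 7, 0], "xyz": [-7, 0, -3], "grip": 0},
    {"rotation": [0, 14, 0], "xyz": [-15, 0, -5.5], "grip": 0},
    {"rotation": [0, 20, 0], "xyz": [-29, 0, -8], "grip": 0},
    {"rotation": [0, 22, 0], "xyz": [-26, 0, -15], "grip": 0},
    {"rotation": [0, 23, 0], "xyz": [-34, 0, -9], "grip": 0},
    {"rotation": [0, 24, 0], "xyz": [-28, 0, -16], "grip": 0},
    {"rotation": [0, 24, 0], "xyz": [-31, 0, -13], "grip": 0}
  ]
}}

```text
time: 16.65
position: [0.4635, 0.2239, 0.1372]
orientation: [179.9, 4.0, 130.4]
force: [-0.2, 0.2, -2.0]
opening: 0.152
```

```bash
python3 - <<'E'
from h import *
f=look('b16',(100,140,290,300))
E
```

```text
(no output)
```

View pics/b16.png

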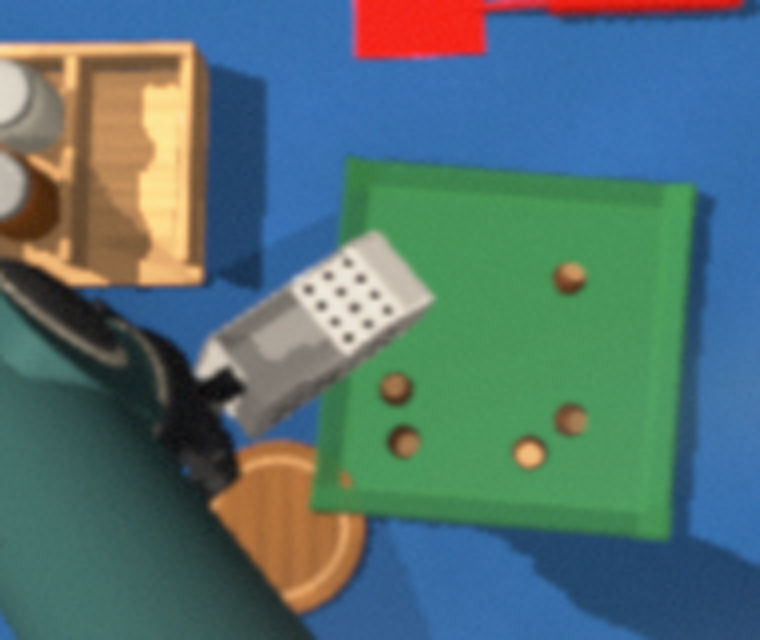

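Emit:
{"method": "apply_moves", "body": {
  "moves": [
    {"rotation": [0, 2, 0], "xyz": [2, 0, -6], "grip": 0},
    {"rotation": [0, 4, 0], "xyz": [-7, 0, -2], "grip": 0},
    {"rotation": [0, 4, 0], "xyz": [1, 0, -7], "grip": 0},
    {"rotation": [0, 4, 0], "xyz": [-3, 0, -4], "grip": 0},
    {"rotation": [0, 4, 0], "xyz": [-3, 0, -4], "grip": 0}
  ]
}}

```text
time: 17.2
position: [0.4649, 0.2207, 0.1404]
orientation: [-180.0, 0.1, 130.4]
force: [0.2, 0.0, -1.7]
opening: 0.151
```

```bash
python3 - <<'E'
from h import *
f=look('b17',(100,140,290,300))
E
```

```text
(no output)
```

View pics/b17.png

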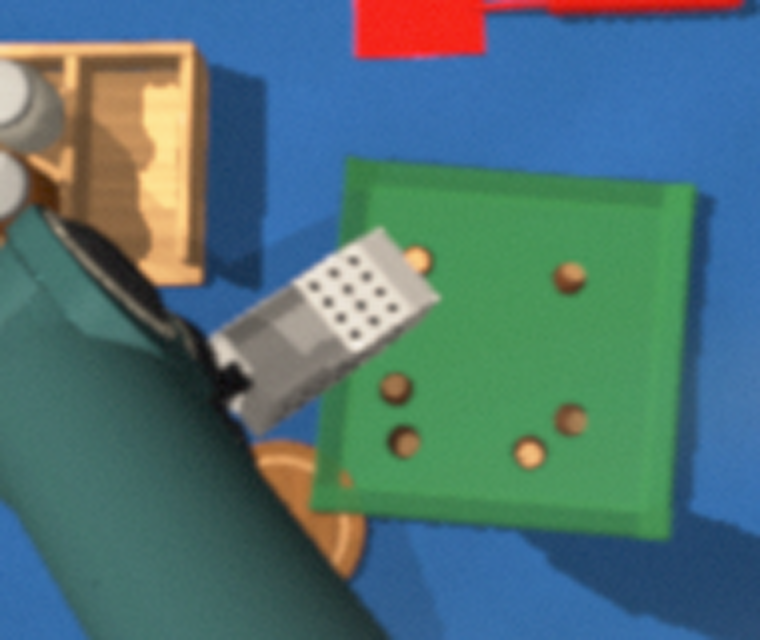

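Emit:
{"method": "apply_moves", "body": {
  "moves": [
    {"rotation": [0, 2, 0], "xyz": [2, 0, -6], "grip": 0},
    {"rotation": [0, 3, 0], "xyz": [-6, 0, -1], "grip": 0},
    {"rotation": [0, 3, 0], "xyz": [2, 0, -6], "grip": 0},
    {"rotation": [0, 3, 0], "xyz": [-6, 0, -1], "grip": 0},
    {"rotation": [0, 3, 0], "xyz": [-2, 0, -3], "grip": 0},
    {"rotation": [0, 3, 0], "xyz": [-2, 0, -3], "grip": 0}
  ]
}}

```text
time: 17.85
position: [0.466, 0.2197, 0.1438]
orientation: [180.0, -2.9, 130.4]
force: [-0.4, 0.3, -1.7]
opening: 0.151
```

```bash
python3 - <<'E'
from h import *
f=look('b18',(100,140,290,300)); look('b18s',(150,150,330,310),'side')
E
```

```text
(no output)
```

View pics/b18.png

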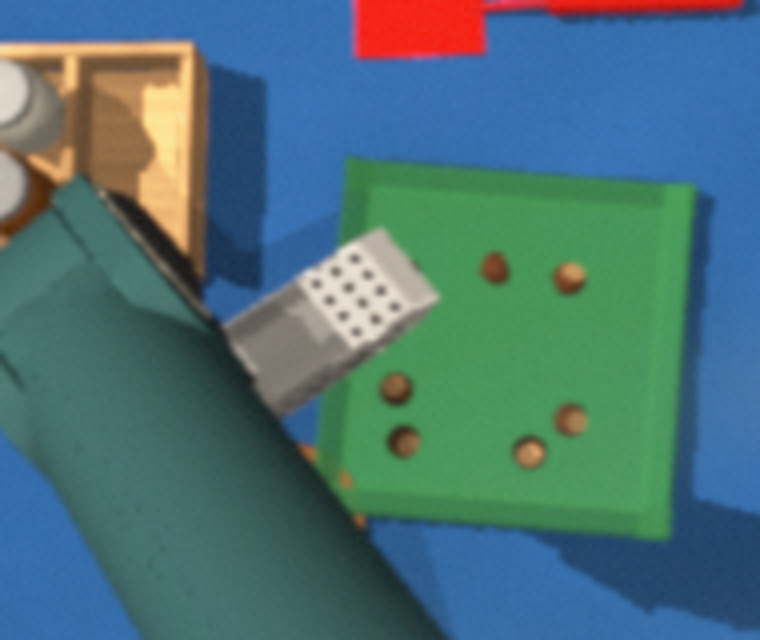

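View pics/b18s.png

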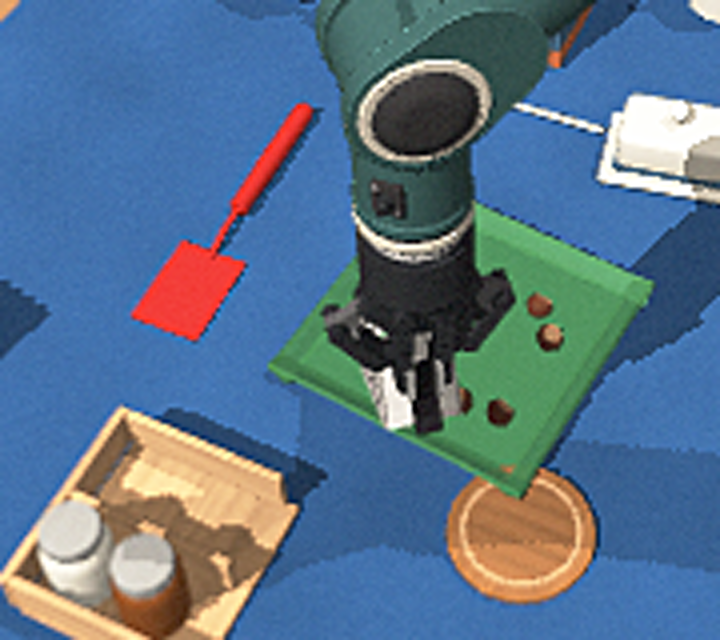

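Emit:
{"method": "apply_moves", "body": {
  "moves": [
    {"rotation": [0, -6, 0], "xyz": [6, 0, 2], "grip": 0},
    {"rotation": [0, -10, 0], "xyz": [26, 0, 2], "grip": 0}
  ]
}}

```text
time: 18.15
position: [0.451, 0.2372, 0.143]
orientation: [179.9, 7.3, 130.1]
force: [0.9, 1.4, -2.2]
opening: 0.152
```

```bash
python3 - <<'E'
from h import *
f=look('b19',(100,140,290,300)); look('b19s',(150,150,330,310),'side'); st()
for d in (30,38,42):
  p,T=lip(.01,.095,.045,-45,d); print(p); delta(p,T)
E
```

```text
time 18.25
qpos [ -7.342  21.419 -35.729 113.78   25.136  51.283 -16.555]
position [0.446 0.244 0.144]
orientation [179.895   7.042 130.923]
force [ 0.78   1.557 -2.422]
torque [ 0.384  0.301 -0.03 ]
opening 0.153
[0.44860371 0.24529418 0.1219858 ]
rot [0.2, -1.0, 0.5] xyz [1.8, 2.6, 21.5] rows>= 1
[0.4563331  0.23621218 0.13856192]
rot [0.1, 7.0, 0.5] xyz [-12.1, 2.5, 6.6] rows>= 1
[0.4607408  0.23103315 0.14618593]
rot [0.1, 11.0, 0.5] xyz [-19.7, 2.4, -0.2] rows>= 2
```

View pics/b19.png

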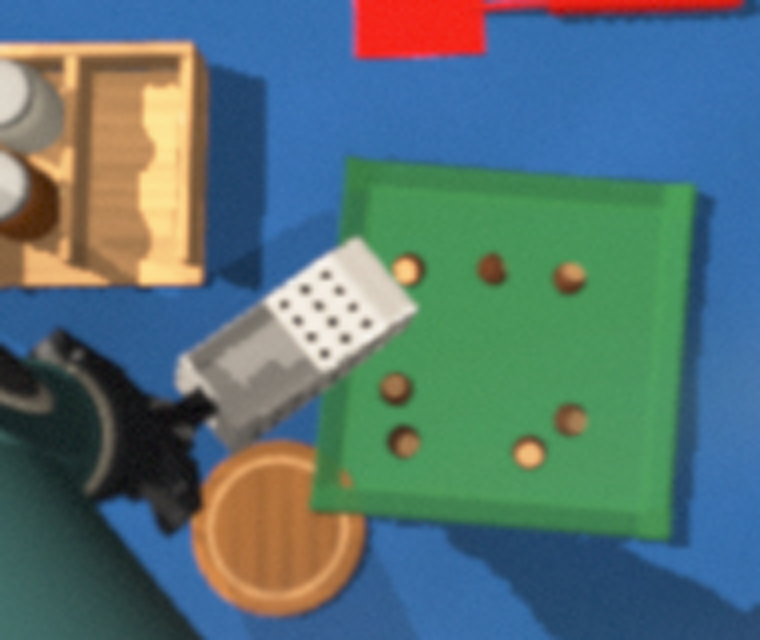

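View pics/b19s.png

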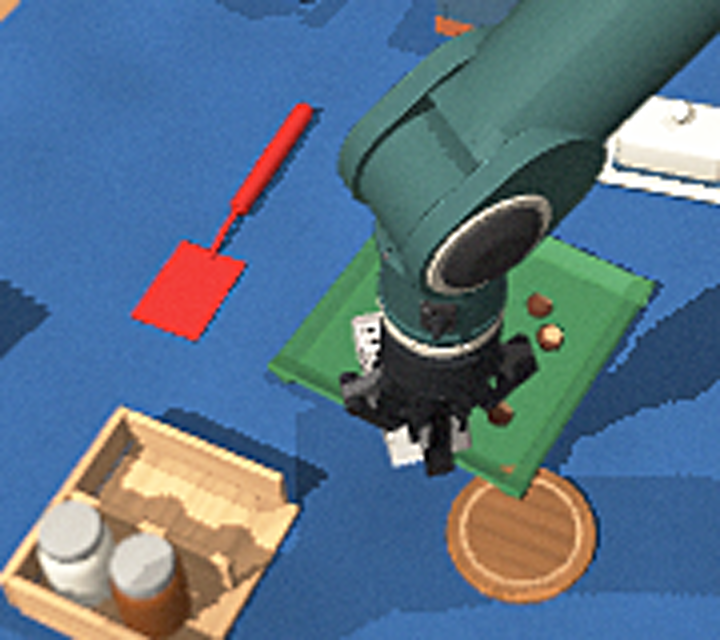

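All seven are visible on the plate. By quarter: (407,270) and (491,269) in +x+y, (569,277) in +x−y, (396,388) and (404,441) in −x+y, (571,419) and (530,453) in −x−y. I'll hold, then go to the coaster.

Emit:
{"method": "apply_moves", "body": {
  "moves": [
    {"rotation": [0, 0, 0], "xyz": [0, 0, 0], "grip": 0},
    {"rotation": [0, 0, 0], "xyz": [0, 0, 0], "grip": 0},
    {"rotation": [0, 0, 0], "xyz": [0, 0, -10], "grip": 0},
    {"rotation": [0, 0, 0], "xyz": [0, 0, -20], "grip": 0},
    {"rotation": [0, 0, 0], "xyz": [0, 0, -20], "grip": 0}
  ]
}}

```text
time: 18.75
position: [0.4494, 0.2412, 0.1648]
orientation: [179.8, 7.1, 130.3]
force: [0.0, -0.1, -2.9]
opening: 0.146
```

```bash
python3 - <<'E'
from h import *
f=look('b20',(160,160,290,290),fx=4.5)
hsv=cv2.cvtColor(f['color'],cv2.COLOR_RGB2HSV).astype(int)
m=((hsv[...,0]<22)&(hsv[...,1]>70)).astype(np.uint8)
n,l,s,c=cv2.connectedComponentsWithStats(m)
for i in range(1,n):
    if 15<s[i,4]<120:
        w=onplane(f,[c[i]],.015)[0]; q=PR.inv().apply(w-PC)*1000
        if abs(q[:2]).max()<125: print(c[i].round(1),s[i,4],q.round(0)[:2])
st()
o=PC+PR.apply([-.158,.15,0]); o[2]=.11
p,T=tcp_handle(o,PY-90,0,38); print(o,p); delta(p,T)
E
```

```text
[202.  204.8] 40 [53. 70.]
[214.9 207.3] 38 [48. 35.]
[241.9 209.2] 37 [ 49. -38.]
[198.1 236.6] 42 [-34.  72.]
[242.1 244.5] 35 [-45. -47.]
[200.6 249.9] 33 [-68.  62.]
[232. 253.] 37 [-70. -22.]
time 18.8
qpos [ -6.183  19.81  -36.341 112.665  23.54   53.486 -15.079]
position [0.449 0.241 0.164]
orientation [179.857   7.136 130.295]
force [-0.458  0.337 -2.89 ]
torque [0.244 0.197 0.001]
opening 0.149
[0.36623878 0.21878826 0.11      ] [0.37123536 0.28089001 0.1270278 ]
rot [17.6, -29.3, 41.9] xyz [84.9, -33.5, 26.6] rows>= 7
```

View pics/b20.png

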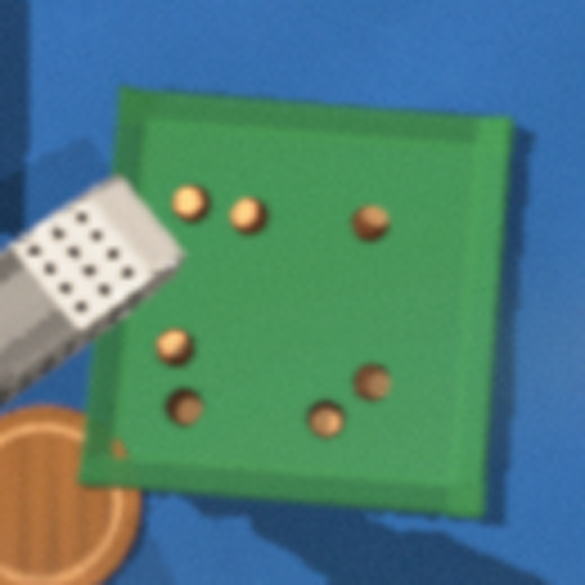

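Emit:
{"method": "apply_moves", "body": {
  "moves": [
    {"rotation": [2.2, -3.7, 5.2], "xyz": [10, -4, 0], "grip": 0},
    {"rotation": [4.4, -7.3, 10.5], "xyz": [21, -8, 3], "grip": 0},
    {"rotation": [6.6, -11, 15.7], "xyz": [32, -13, 6], "grip": 0},
    {"rotation": [8.8, -14.6, 21], "xyz": [42, -17, 10], "grip": 0},
    {"rotation": [11, -18.3, 26.2], "xyz": [53, -21, 14], "grip": 0},
    {"rotation": [13.2, -22, 31.4], "xyz": [64, -25, 18], "grip": 0},
    {"rotation": [15.4, -25.6, 36.7], "xyz": [74, -29, 22], "grip": 0},
    {"rotation": [17.6, -29.3, 41.9], "xyz": [85, -33.5, 26.6], "grip": 0},
    {"rotation": [17.6, -29.3, 41.9], "xyz": [85, -33.5, 26.6], "grip": 0},
    {"rotation": [17.6, -29.3, 41.9], "xyz": [85, -33.5, 26.6], "grip": 0}
  ]
}}

```text
time: 19.8
position: [0.3704, 0.2809, 0.1255]
orientation: [-179.7, 38.0, 85.8]
force: [0.6, -0.4, -3.0]
opening: 0.153
```

```bash
python3 - <<'E'
from h import *
f=look('c1',(90,170,250,310),fx=4.5); dipest(f); st(); look('c1s',(180,180,340,330),'side')
o=PC+PR.apply([-.158,.15,0]); o[2]=.11
p,T=tcp_handle(o,PY-90,0,38); print(o,p); delta(p,T)
E
```

```text
hood n 113 centre [0.386 0.179 0.169] tilt 10.0 downhill [-0.13  0.12  0.98]
time 19.85
qpos [-37.99   37.096 -22.935  99.973  28.376  83.812 -78.435]
position [0.371 0.28  0.126]
orientation [-179.806   38.008   85.641]
force [ 0.571 -0.046 -2.191]
torque [ 1.084 -0.169  0.029]
opening 0.15
[0.36623878 0.21878826 0.11      ] [0.37123536 0.28089001 0.1270278 ]
rot [-0.0, -0.0, 0.1] xyz [0.3, 0.4, -0.9] rows>= 1
```

View pics/c1.png

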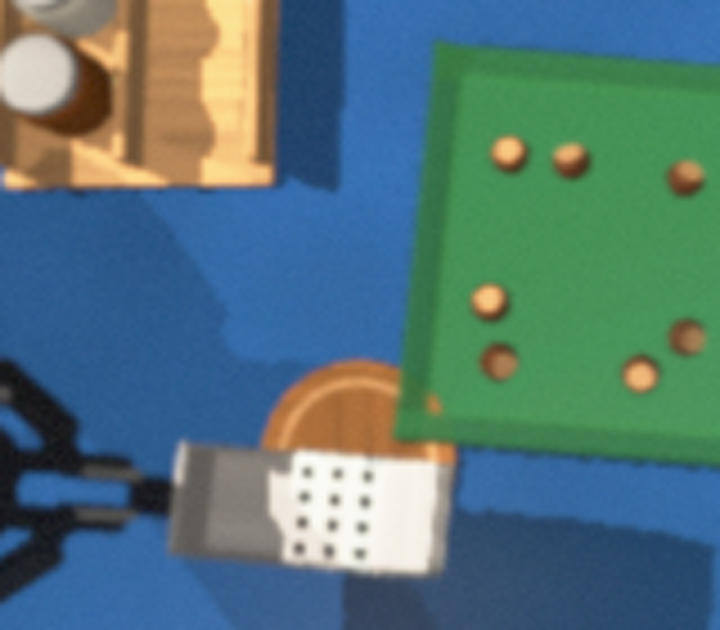

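View pics/c1s.png

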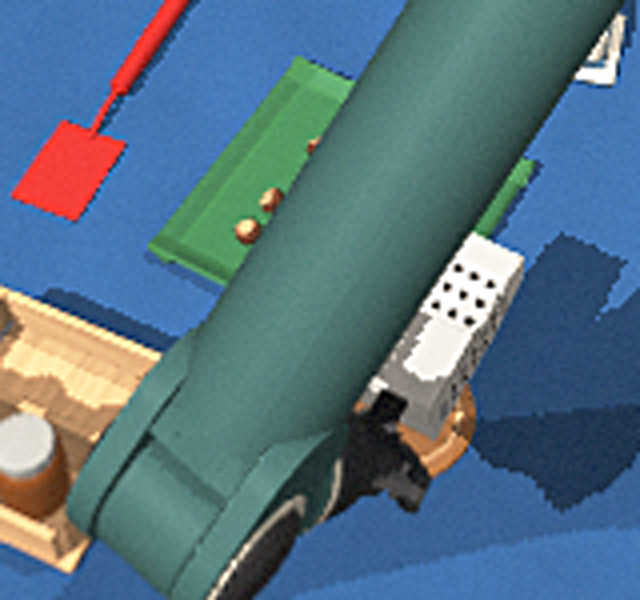

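```bash
python3 - <<'E'
from h import *
f=grab('top'); C=cloud(f)
def poly(pts,off=(90,170),s=4.5):
    m=np.zeros(C.shape[:2],np.uint8); cv2.fillPoly(m,[np.int32(np.array(pts)/s+off)],1); return C[m>0]
H=poly([(295,462),(375,465),(368,560),(290,555)])
A=np.c_[H[:,:2]-H[:,:2].mean(0),np.ones(len(H))]; k=np.linalg.lstsq(A,H[:,2],rcond=None)[0]; print('hood',H.mean(0).round(4),'slopes deg',np.degrees(np.arctan(k[:2])).round(1))
r=poly([(178,445),(188,448),(178,550),(170,548)]); print('rear top',np.median(r,0).round(4))
fr=poly([(385,470),(432,472),(426,560),(380,560)]); print('front hood',np.median(fr,0).round(4))
# shaker side edges on plane .16
print(onplane(f,np.array([(188,442),(172,552),(455,462),(440,575)])/4.5+[90,170],.16).round(4))
E
```

```text
hood [0.3646 0.1885 0.1759] slopes deg [ 10.  -71.6]
rear top [0.3705 0.2726 0.1596]
front hood [0.3621 0.1508 0.1715]
[[0.3978 0.2669 0.16  ]
 [0.3414 0.2729 0.16  ]
 [0.388  0.1271 0.16  ]
 [0.3305 0.1336 0.16  ]]
```

```bash
python3 - <<'E'
from h import *
f=grab('top'); C=cloud(f).reshape(-1,3)
S=PR*R.from_euler('z',-90,degrees=True)
q=S.inv().apply(C-[.366,.219,0])
for x in np.arange(-.085,.09,.01):
    s=q[(abs(q[:,0]-x)<.005)&(abs(q[:,1])<.02)&(q[:,2]>.1)]
    e=q[(abs(q[:,0]-x)<.005)&(abs(q[:,1])<.05)&(q[:,2]>.1)]
    if len(s): print(round(x,3),len(s),np.percentile(s[:,2],[10,50,90]).round(4), 'y',np.percentile(e[:,1],[2,98]).round(3))
E
```

```text
-0.085 147 [0.1661 0.5608 0.6021] y [-0.048  0.016]
-0.075 107 [0.16   0.5736 0.6076] y [-0.049  0.009]
-0.065 83 [0.159  0.5831 0.6103] y [-0.049  0.006]
-0.055 115 [0.1434 0.1598 0.5992] y [-0.049  0.021]
-0.045 116 [0.1137 0.1191 0.1372] y [-0.049  0.024]
-0.035 61 [0.1143 0.1168 0.1198] y [-0.049  0.025]
-0.025 69 [0.1155 0.118  0.1204] y [-0.049  0.026]
-0.015 67 [0.1155 0.1189 0.1214] y [-0.049  0.022]
-0.005 43 [0.1165 0.12   0.1224] y [-0.049  0.025]
0.005 23 [0.1659 0.1675 0.169 ] y [-0.049  0.027]
0.015 73 [0.1669 0.1693 0.1711] y [-0.049  0.026]
0.025 75 [0.1677 0.1702 0.1718] y [-0.03   0.027]
0.035 72 [0.1683 0.1713 0.1737] y [-0.049  0.028]
0.045 75 [0.1695 0.1722 0.1748] y [-0.049  0.025]
0.055 76 [0.1704 0.1731 0.1753] y [-0.049  0.026]
0.065 78 [0.1694 0.1717 0.1746] y [-0.049  0.025]
0.075 94 [0.1364 0.1702 0.1729] y [-0.049  0.025]
0.085 59 [0.1352 0.14   0.171 ] y [-0.05   0.026]
```

```bash
python3 - <<'E'
from h import *
for z in (.11,.060,.02,.012):
    o=PC+PR.apply([-.158,.15,0]); o[2]=z
    p,T=tcp_handle(o,PY-90,0,32); print(z,p.round(4)); delta(p,T)
E
```

```text
0.11 [0.3714 0.2825 0.1259]
rot [-0.1, 6.0, 0.1] xyz [2.5, 0.4, -0.8] rows>= 1
0.06 [0.3714 0.2825 0.0759]
rot [-0.1, 6.0, 0.1] xyz [33.2, 0.5, 38.7] rows>= 2
0.02 [0.3714 0.2825 0.0359]
rot [-0.1, 6.0, 0.1] xyz [57.8, 0.5, 70.2] rows>= 2
0.012 [0.3714 0.2825 0.0279]
rot [-0.1, 6.0, 0.1] xyz [62.8, 0.5, 76.5] rows>= 2
```

Emit:
{"method": "apply_moves", "body": {
  "moves": [
    {"rotation": [0, 6, 0], "xyz": [2.5, 0, -0.8], "grip": 0},
    {"rotation": [0, 6, 0], "xyz": [18, 0, 19], "grip": 0},
    {"rotation": [0, 6, 0], "xyz": [33, 0, 38.7], "grip": 0},
    {"rotation": [0, 6, 0], "xyz": [46, 0, 55], "grip": 0},
    {"rotation": [0, 6, 0], "xyz": [57.8, 0, 70], "grip": 0},
    {"rotation": [0, 6, 0], "xyz": [57.8, 0, 70], "grip": 0},
    {"rotation": [0, 6, 0], "xyz": [57.8, 0, 70], "grip": 0}
  ]
}}

```text
time: 20.7
position: [0.3702, 0.283, 0.0356]
orientation: [-179.8, 32.1, 85.5]
force: [0.2, 0.1, -1.5]
opening: 0.15
```

```bash
cat >> h.py <<'E'
def prof(f,o,sy,zmin,xs=np.arange(-.055,.09,.01)):
    C=cloud(f).reshape(-1,3); q=R.from_euler('z',sy,degrees=True).inv().apply(C-[o[0],o[1],0])
    for x in xs:
        s=q[(abs(q[:,0]-x)<.005)&(abs(q[:,1])<.02)&(q[:,2]>zmin)&(q[:,2]<zmin+.2)]
        if len(s): print(round(x,3),len(s),np.percentile(s[:,2],[10,50,90]).round(4))
E
python3 - <<'E'
from h import *
f=look('c2',(90,170,250,310),fx=4.5); st(); look('c2s',(180,180,340,330),'side')
prof(f,[.366,.219],PY-90,.01)
o=[.3662,.2188,.02]; p,T=tcp_handle(o,PY-90,0,32); delta(p,T)
E
```

```text
time 20.75
qpos [-36.791  41.562 -22.392 104.158  30.699  70.492 -81.498]
position [0.37  0.283 0.036]
orientation [-179.869   32.029   85.522]
force [ 0.216  0.384 -1.963]
torque [ 0.98  -0.119 -0.021]
opening 0.149
-0.055 111 [0.0265 0.0581 0.0705]
-0.045 60 [0.0205 0.0237 0.027 ]
-0.035 58 [0.0203 0.0234 0.0257]
-0.025 63 [0.0206 0.0237 0.0268]
-0.015 56 [0.0206 0.0233 0.0262]
-0.005 51 [0.0217 0.0242 0.0268]
0.005 11 [0.068  0.0694 0.0704]
0.015 64 [0.0676 0.0704 0.0735]
0.025 62 [0.0686 0.0712 0.0731]
0.035 61 [0.068  0.0708 0.0738]
0.045 64 [0.0682 0.0709 0.0739]
0.055 65 [0.0684 0.071  0.0751]
0.065 65 [0.0661 0.0698 0.0726]
0.075 73 [0.0624 0.0671 0.0698]
0.085 39 [0.0321 0.0613 0.0683]
rot [-0.0, 0.0, 0.1] xyz [-0.8, 0.9, 0.8] rows>= 1
```

View pics/c2.png

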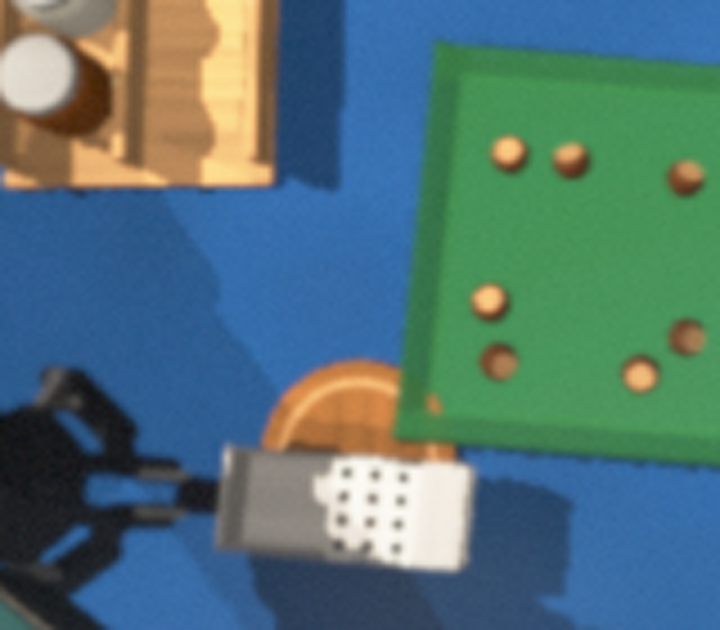

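View pics/c2s.png

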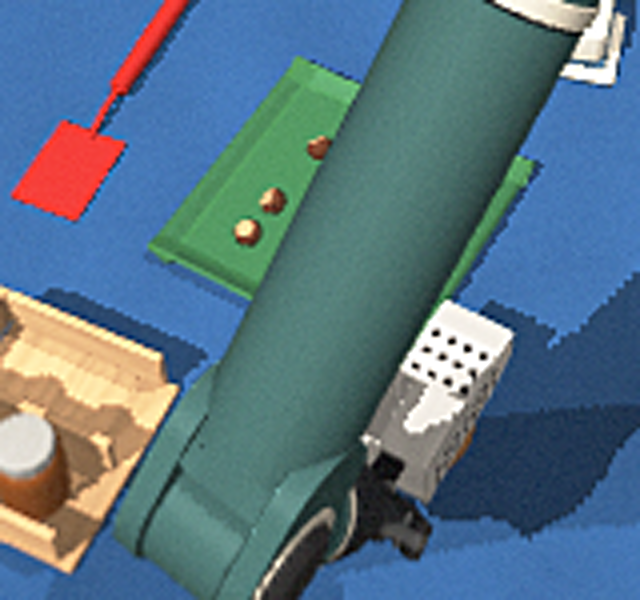

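Emit:
{"method": "apply_moves", "body": {
  "moves": [
    {"rotation": [0, 0, 0], "xyz": [3, 0, 5], "grip": 0},
    {"rotation": [0, 0, 0], "xyz": [5.3, 0, 8.5], "grip": 0},
    {"rotation": [0, 0, 0], "xyz": [6.2, 0, 9.9], "grip": 0},
    {"rotation": [0, 0, 0], "xyz": [6.7, 0, 10.7], "grip": 0},
    {"rotation": [0, 0, 0], "xyz": [6.7, 0, 10.7], "grip": 0}
  ]
}}

```text
time: 21.3
position: [0.3699, 0.2833, 0.0227]
orientation: [-179.8, 32.1, 85.6]
force: [-1.0, -0.2, 0.4]
opening: 0.148
```

```bash
python3 - <<'E'
from h import *
f=grab('top'); st()
prof(f,[.366,.219],PY-90,.001)
E
```

```text
time 21.35
qpos [-37.06   42.768 -22.056 104.248  31.21   69.414 -82.102]
position [0.37  0.283 0.023]
orientation [-179.821   32.073   85.558]
force [-0.693  1.819 -0.34 ]
torque [ 0.974  0.015 -0.069]
opening 0.153
-0.055 107 [0.0194 0.0458 0.0577]
-0.045 63 [0.0079 0.0108 0.0157]
-0.035 58 [0.0074 0.0103 0.0134]
-0.025 56 [0.0076 0.0115 0.0144]
-0.015 57 [0.0086 0.0112 0.0142]
-0.005 50 [0.0084 0.0111 0.0144]
0.005 14 [0.0557 0.0581 0.0618]
0.015 60 [0.0563 0.0601 0.0623]
0.025 61 [0.0567 0.0594 0.0625]
0.035 62 [0.0578 0.06   0.0625]
0.045 62 [0.0578 0.0606 0.0637]
0.055 64 [0.0567 0.06   0.0628]
0.065 66 [0.0556 0.0583 0.0615]
0.075 72 [0.0258 0.0557 0.0589]
0.085 52 [0.0024 0.0242 0.0565]
```

Floor reads 11 mm, so the shaker is standing on the coaster. I'll release it and withdraw along the tool axis.

Emit:
{"method": "apply_moves", "body": {
  "moves": [
    {"rotation": [0, 0, 0], "xyz": [0, 0, 0], "grip": 25},
    {"rotation": [0, 0, 0], "xyz": [0, 0, 0], "grip": 40},
    {"rotation": [0, 0, 0], "xyz": [0, 0, 0], "grip": 50},
    {"rotation": [0, 0, 0], "xyz": [0, 0, 0], "grip": 50},
    {"rotation": [0, 0, 0], "xyz": [0, 0, 0], "grip": 50},
    {"rotation": [0, 0, 0], "xyz": [0, 0, -15], "grip": 50},
    {"rotation": [0, 0, 0], "xyz": [0, 0, -40], "grip": 50},
    {"rotation": [0, 0, 0], "xyz": [0, 0, -80], "grip": 50},
    {"rotation": [0, 0, 0], "xyz": [0, 0, -120], "grip": 50},
    {"rotation": [0, 0, 0], "xyz": [0, 0, -120], "grip": 50}
  ]
}}

```text
time: 22.35
position: [0.3762, 0.3527, 0.1291]
orientation: [179.9, 31.5, 85.5]
force: [-0.1, 0.2, 0.1]
opening: 0.502
```

```bash
python3 - <<'E'
from h import *
f=look('d1',(90,170,250,310),fx=4.5); st(); look('d1s',(180,180,340,330),'side')
prof(f,[.366,.219],PY-90,.001)
C=cloud(f).reshape(-1,3); q=C[(C[:,2]>.035)&(C[:,2]<.075)&(C[:,0]>.31)&(C[:,0]<.43)&(C[:,1]>.1)&(C[:,1]<.3)]
print(cv2.minAreaRect((q[:,:2]*1000).astype(np.float32)))
E
```

```text
time 22.4
qpos [-39.419  38.273 -24.451  94.519  26.664  82.4   -78.799]
position [0.376 0.35  0.127]
orientation [-179.998   31.737   85.556]
force [ 0.138 -0.118  0.072]
torque [ 0.594  0.018 -0.048]
opening 0.5
-0.055 113 [0.0133 0.0475 0.0591]
-0.045 59 [0.0082 0.0107 0.0133]
-0.035 59 [0.0071 0.0101 0.0135]
-0.025 56 [0.0074 0.0105 0.0131]
-0.015 59 [0.0075 0.0107 0.0133]
-0.005 51 [0.0071 0.0104 0.0138]
0.005 11 [0.0539 0.0579 0.0613]
0.015 59 [0.0542 0.0575 0.0602]
0.025 61 [0.0545 0.0575 0.0605]
0.035 63 [0.0558 0.0579 0.0604]
0.045 64 [0.0544 0.0572 0.0614]
0.055 65 [0.0544 0.0575 0.0602]
0.065 65 [0.0521 0.0553 0.0582]
0.075 69 [0.0471 0.0525 0.056 ]
0.085 52 [0.0014 0.0215 0.0532]
((363.8384094238281, 217.86497497558594), (163.74851989746094, 59.02260971069336), 85.6556167602539)
```

View pics/d1.png

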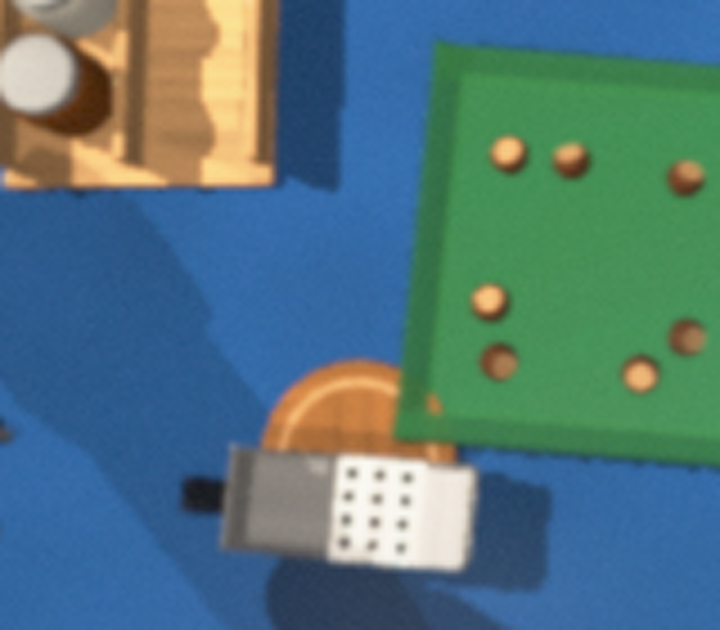

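View pics/d1s.png

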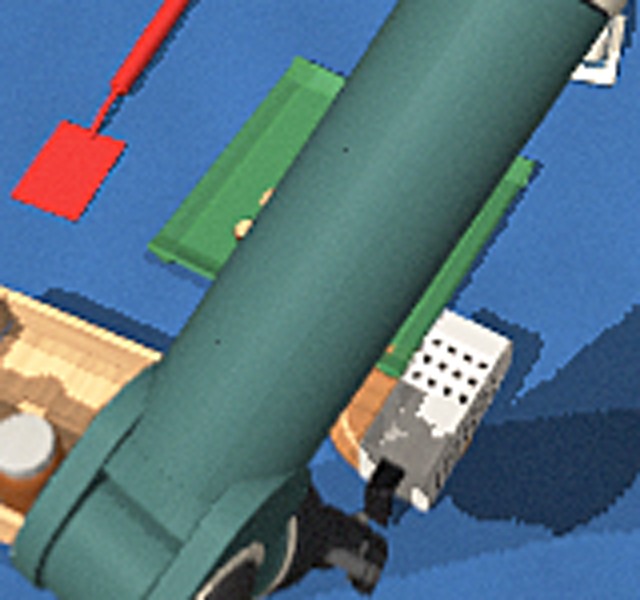

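The shaker stands level: origin about (0.364,0.221), yaw −94.3°, some 30 mm from the coaster centre. I'll turn the wrist half round above it for the body grasp.

```bash
cat >> h.py <<'E'
SO=np.array([.364,.2209,.008]); SY=-94.34
def vert(yaw): return R.from_euler('xyz',[180,0,yaw],degrees=True)
E
python3 - <<'E'
from h import *
S=R.from_euler('z',SY,degrees=True)
g=SO+S.apply([.002,0,0]); 
for yaw,z in ((115,.2),(145,.2),(175,.2),(205,.2),(235,.2),(265.66,.2)):
    delta([g[0],g[1],z],vert(yaw))
E
```

```text
rot [-8.3, 31.2, -28.7] xyz [-149.2, -1.5, 5.2] rows>= 6
rot [-16.6, 29.0, -57.9] xyz [-149.2, -1.5, 5.2] rows>= 8
rot [-25.0, 25.1, -86.9] xyz [-149.2, -1.5, 5.2] rows>= 11
rot [-33.2, 19.3, -115.8] xyz [-149.2, -1.5, 5.2] rows>= 15
rot [-41.4, 11.2, -144.5] xyz [-149.2, -1.5, 5.2] rows>= 18
rot [49.5, 0.2, 172.9] xyz [-149.2, -1.5, 5.2] rows>= 21
```

Emit:
{"method": "apply_moves", "body": {
  "moves": [
    {"rotation": [-8.3, 31.2, -28.7], "xyz": [-149, -1.5, 5], "grip": 100},
    {"rotation": [-8.3, 31.2, -28.7], "xyz": [-149, -1.5, 5], "grip": 100},
    {"rotation": [-8.3, 31.2, -28.7], "xyz": [-149, -1.5, 5], "grip": 100},
    {"rotation": [-8.3, 31.2, -28.7], "xyz": [-149, -1.5, 5], "grip": 100},
    {"rotation": [-16.6, 29, -57.9], "xyz": [-149, -1.5, 5], "grip": 100},
    {"rotation": [-16.6, 29, -57.9], "xyz": [-149, -1.5, 5], "grip": 100},
    {"rotation": [-16.6, 29, -57.9], "xyz": [-149, -1.5, 5], "grip": 100},
    {"rotation": [-16.6, 29, -57.9], "xyz": [-149, -1.5, 5], "grip": 100},
    {"rotation": [-25, 25.1, -86.9], "xyz": [-149, -1.5, 5], "grip": 100},
    {"rotation": [-25, 25.1, -86.9], "xyz": [-149, -1.5, 5], "grip": 100},
    {"rotation": [-25, 25.1, -86.9], "xyz": [-149, -1.5, 5], "grip": 100},
    {"rotation": [-25, 25.1, -86.9], "xyz": [-149, -1.5, 5], "grip": 100}
  ]
}}

```text
time: 23.65
position: [0.3629, 0.2169, 0.1982]
orientation: [-179.8, -0.2, 175.2]
force: [0.4, -0.5, 0.3]
opening: 1.002
```

```bash
python3 - <<'E'
from h import *
st()
S=R.from_euler('z',SY,degrees=True)
g=SO+S.apply([.002,0,0]); 
for yaw,z in ((205,.2),(235,.2),(265.66,.2)):
    delta([g[0],g[1],z],vert(yaw))
E
```

```text
time 23.65
qpos [  2.932   8.673 -40.892 119.79    6.985  54.086  43.432]
position [0.363 0.217 0.198]
orientation [-179.841   -0.193  175.201]
force [ 0.413 -0.519  0.3  ]
torque [0.021 0.003 0.056]
opening 1.002
rot [-0.1, -0.2, -29.8] xyz [-0.8, 2.1, -1.8] rows>= 4
rot [-0.0, -0.3, -59.8] xyz [-0.8, 2.1, -1.8] rows>= 7
rot [0.0, -0.3, -90.5] xyz [-0.8, 2.1, -1.8] rows>= 11
```

Emit:
{"method": "apply_moves", "body": {
  "moves": [
    {"rotation": [0, 0, -90.5], "xyz": [-0.8, 2, 0], "grip": 100},
    {"rotation": [0, 0, -90.5], "xyz": [-0.8, 2, 0], "grip": 100},
    {"rotation": [0, 0, -90.5], "xyz": [-0.8, 2, 0], "grip": 100},
    {"rotation": [0, 0, -90.5], "xyz": [-0.8, 2, 0], "grip": 100},
    {"rotation": [0, 0, -90.5], "xyz": [-0.8, 2, 0], "grip": 100},
    {"rotation": [0, 0, -90.5], "xyz": [-0.8, 2, 0], "grip": 100},
    {"rotation": [0, 0, -90.5], "xyz": [-0.8, 2, 0], "grip": 100},
    {"rotation": [0, 0, -90.5], "xyz": [-0.8, 2, 0], "grip": 100},
    {"rotation": [0, 0, -90.5], "xyz": [-0.8, 2, 0], "grip": 100},
    {"rotation": [0, 0, -90.5], "xyz": [-0.8, 2, 0], "grip": 100},
    {"rotation": [0, 0, -90.5], "xyz": [-0.8, 2, 0], "grip": 100},
    {"rotation": [0, 0, -90.5], "xyz": [-0.8, 2, 0], "grip": 100}
  ]
}}

```text
time: 24.85
position: [0.364, 0.219, 0.1983]
orientation: [179.8, -0.1, -94.6]
force: [0.3, 0.1, 1.0]
opening: 0.998
```

```bash
python3 - <<'E'
from h import *
st()
look('e1',(90,170,250,310),fx=4.5);look('e1s',(180,180,340,330),'side')
S=R.from_euler('z',SY,degrees=True)
g=SO+S.apply([.002,0,0]); 
for z in (.2,.03,.018):
    delta([g[0],g[1],z],vert(265.66))
E
```

```text
time 24.85
qpos [ 13.89   11.54  -53.644 119.065  11.339  54.801 129.553]
position [0.364 0.219 0.198]
orientation [ 1.79815e+02 -1.41000e-01 -9.46220e+01]
force [0.314 0.085 0.957]
torque [ 0.003  0.024 -0.033]
opening 0.998
rot [0.1, -0.1, -0.4] xyz [0.5, 0.4, -1.5] rows>= 1
rot [0.1, -0.1, -0.4] xyz [0.1, -0.1, 168.5] rows>= 4
rot [0.1, -0.1, -0.4] xyz [0.1, -0.1, 180.5] rows>= 4
```

View pics/e1.png

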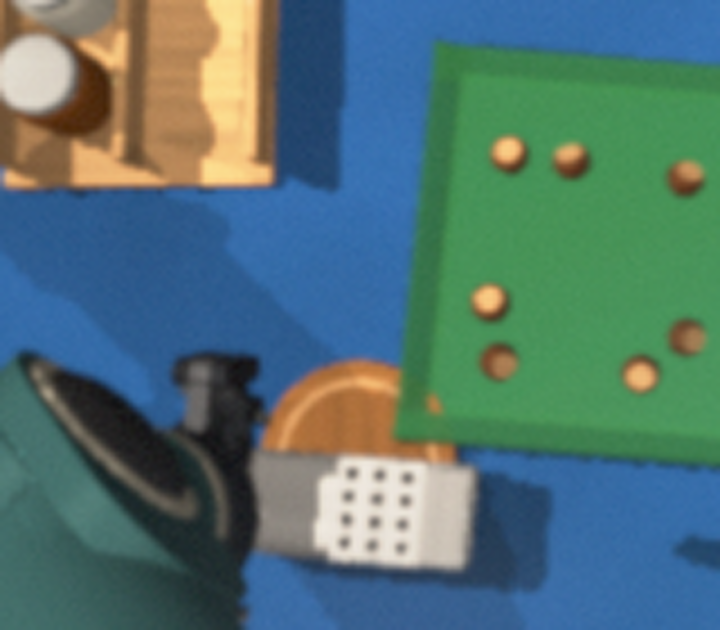

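View pics/e1s.png

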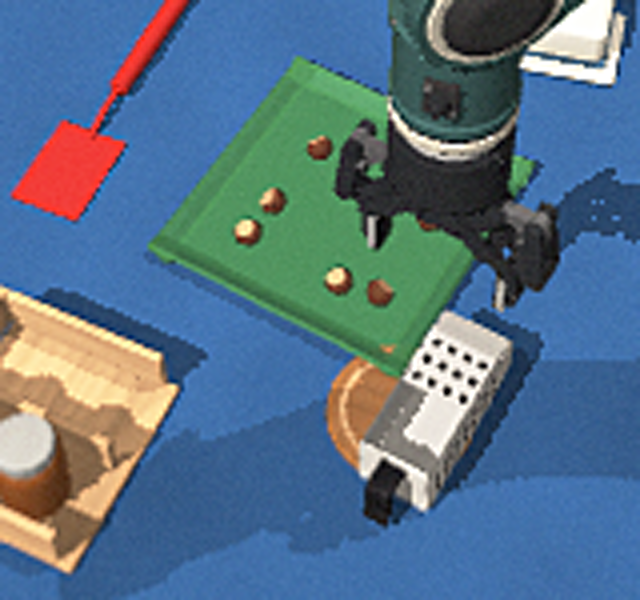

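Emit:
{"method": "apply_moves", "body": {
  "moves": [
    {"rotation": [0, 0, 0], "xyz": [0.3, 0.3, 45], "grip": 100},
    {"rotation": [0, 0, 0], "xyz": [0.3, 0.3, 90], "grip": 100},
    {"rotation": [0, 0, 0], "xyz": [0.3, 0.3, 130], "grip": 100},
    {"rotation": [0, 0, 0], "xyz": [0.3, 0.3, 160], "grip": 100},
    {"rotation": [0, 0, 0], "xyz": [0.3, 0.3, 182], "grip": 100},
    {"rotation": [0, 0, 0], "xyz": [0.3, 0.3, 182], "grip": 100},
    {"rotation": [0, 0, 0], "xyz": [0.3, 0.3, 182], "grip": 100}
  ]
}}

```text
time: 25.65
position: [0.3639, 0.2199, 0.0173]
orientation: [179.9, -0.1, -94.6]
force: [0.2, 0.0, 0.3]
opening: 1.0
```

```bash
python3 - <<'E'
from h import *
st()
look('e2',(90,170,250,310),fx=4.5);look('e2s',(180,180,340,330),'side')
E
```

```text
time 25.65
qpos [ -2.533  30.174 -38.891 127.192  34.774  33.576 107.891]
position [0.364 0.22  0.017]
orientation [ 1.79894e+02 -8.40000e-02 -9.45930e+01]
force [0.209 0.005 0.312]
torque [-0.005 -0.025  0.027]
opening 1.0
```

View pics/e2s.png

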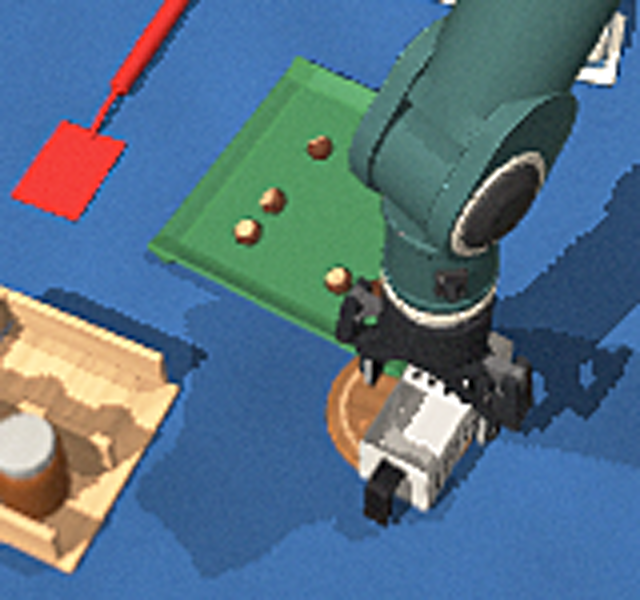

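The fingers straddle the body without contact. I'll close and lift a little.

Emit:
{"method": "apply_moves", "body": {
  "moves": [
    {"rotation": [0, 0, 0], "xyz": [0, 0, 0], "grip": 75},
    {"rotation": [0, 0, 0], "xyz": [0, 0, 0], "grip": 60},
    {"rotation": [0, 0, 0], "xyz": [0, 0, 0], "grip": 45},
    {"rotation": [0, 0, 0], "xyz": [0, 0, 0], "grip": 40},
    {"rotation": [0, 0, 0], "xyz": [0, 0, 0], "grip": 40},
    {"rotation": [0, 0, 0], "xyz": [0, 0, -5], "grip": 40},
    {"rotation": [0, 0, 0], "xyz": [0, 0, -20], "grip": 40},
    {"rotation": [0, 0, 0], "xyz": [0, 0, -50], "grip": 40},
    {"rotation": [0, 0, 0], "xyz": [0, 0, -80], "grip": 40},
    {"rotation": [0, 0, 0], "xyz": [0, 0, -80], "grip": 40},
    {"rotation": [0, 0, 0], "xyz": [0, 0, -80], "grip": 40}
  ],
  "squeeze": 60
}}

```text
time: 26.85
position: [0.3646, 0.2191, 0.0974]
orientation: [-180.0, -0.1, -94.6]
force: [-0.1, -0.7, -2.7]
opening: 0.648
```

```bash
python3 - <<'E'
from h import *
st()
f=look('e3',(90,170,250,310),fx=4.5);look('e3s',(180,180,340,330),'side')
prof(f,SO,SY,.03)
E
```

```text
time 26.85
qpos [  5.931  22.03  -47.791 124.615  24.214  42.847 117.407]
position [0.365 0.219 0.097]
orientation [-1.79991e+02 -8.10000e-02 -9.46370e+01]
force [-0.126 -0.742 -2.713]
torque [-0.019  0.027 -0.016]
opening 0.648
-0.005 3 [0.0868 0.0871 0.0925]
0.005 2 [0.0896 0.0897 0.0899]
0.015 55 [0.1334 0.1365 0.1387]
0.025 69 [0.1333 0.1365 0.1387]
0.035 72 [0.1339 0.1366 0.1391]
0.045 71 [0.1338 0.1367 0.1395]
0.055 73 [0.1334 0.1361 0.1394]
0.065 73 [0.1328 0.135  0.138 ]
0.075 75 [0.1296 0.1328 0.1353]
0.085 69 [0.0974 0.1262 0.1315]
```

View pics/e3s.png

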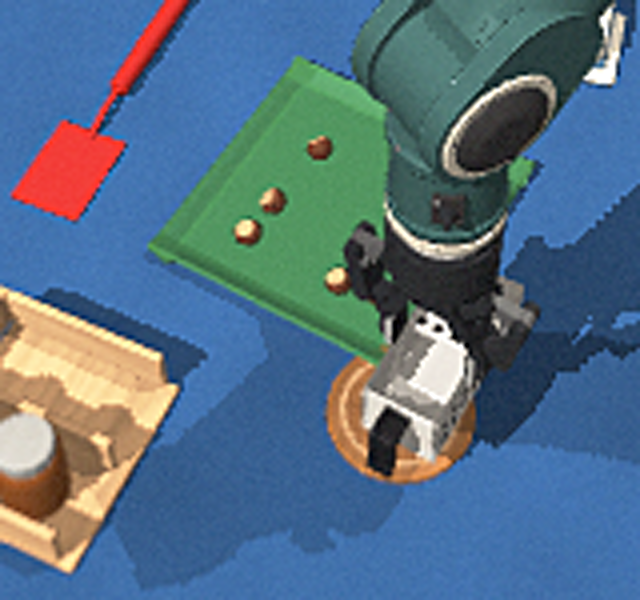

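View pics/e3.png

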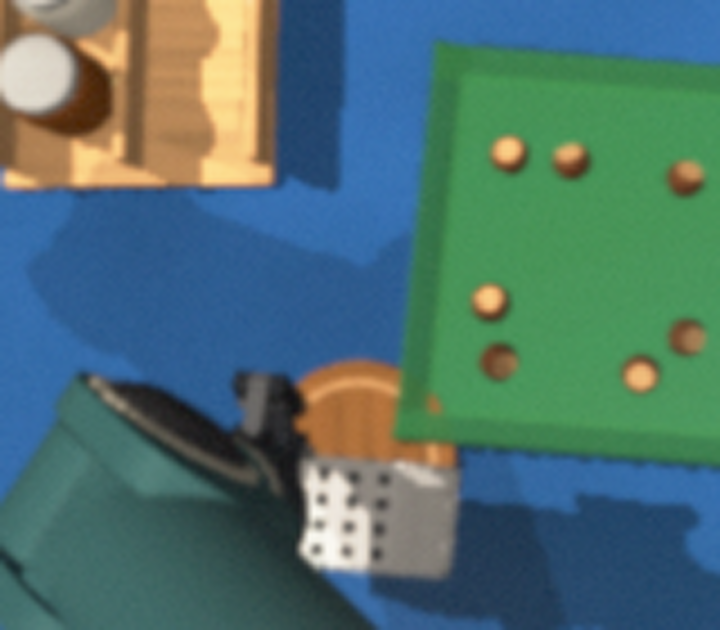

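Held level by the body, hood at z 0.137. I'll lift and carry it over to the crock while turning it round.

```bash
python3 - <<'E'
from h import *
for p,y in (([.40,.21,.24],-110),([.46,.16,.26],-145),([.53,.08,.26],-180)): delta(p,vert(y))
E
```

```text
rot [0.1, -0.2, 15.4] xyz [6.3, -36.6, -143.8] rows>= 3
rot [0.1, -0.2, 50.4] xyz [51.3, -100.4, -163.9] rows>= 6
rot [0.0, -0.2, 85.4] xyz [125.4, -176.6, -163.9] rows>= 10
```

Emit:
{"method": "apply_moves", "body": {
  "moves": [
    {"rotation": [0, 0, 4], "xyz": [0, -5, -48], "grip": 40},
    {"rotation": [0, 0, 8], "xyz": [3, -20, -96], "grip": 40},
    {"rotation": [0, 0, 15.4], "xyz": [6, -37, -144], "grip": 40},
    {"rotation": [0, 0, 24], "xyz": [21, -58, -155], "grip": 40},
    {"rotation": [0, 0, 32], "xyz": [31, -72, -160], "grip": 40},
    {"rotation": [0, 0, 40], "xyz": [41, -86, -162], "grip": 40},
    {"rotation": [0, 0, 48], "xyz": [51, -100, -164], "grip": 40},
    {"rotation": [0, 0, 56], "xyz": [69, -119, -164], "grip": 40},
    {"rotation": [0, 0, 64], "xyz": [87, -138, -164], "grip": 40},
    {"rotation": [0, 0, 72], "xyz": [105, -157, -164], "grip": 40},
    {"rotation": [0, 0, 80], "xyz": [125, -176, -164], "grip": 40},
    {"rotation": [0, 0, 85], "xyz": [125, -176, -164], "grip": 40}
  ]
}}

```text
time: 28.15
position: [0.5313, 0.0769, 0.2586]
orientation: [-179.8, -0.2, 179.8]
force: [-0.6, -0.1, -2.4]
opening: 0.653
```

```bash
python3 - <<'E'
from h import *
st()
for p,y in (([.60,-.03,.26],-225),([.625,-.16,.26],-267.07)): delta(p,vert(y))
E
```

```text
time 28.15
qpos [ 16.116  16.301 -33.554 102.099   9.963  64.83   69.13 ]
position [0.531 0.077 0.259]
orientation [-179.838   -0.25   179.812]
force [-0.645 -0.054 -2.361]
torque [-0.009  0.1    0.019]
opening 0.653
rot [-0.3, -0.2, 44.8] xyz [-69.0, -106.6, -1.4] rows>= 6
rot [-0.3, -0.1, 86.9] xyz [-94.4, -236.5, -1.1] rows>= 11
```

Emit:
{"method": "apply_moves", "body": {
  "moves": [
    {"rotation": [0, 0, 8], "xyz": [-12, -18, 0], "grip": 40},
    {"rotation": [0, 0, 16], "xyz": [-24, -36, 0], "grip": 40},
    {"rotation": [0, 0, 24], "xyz": [-36, -54, 0], "grip": 40},
    {"rotation": [0, 0, 32], "xyz": [-50, -74, 0], "grip": 40},
    {"rotation": [0, 0, 40], "xyz": [-62, -95, 0], "grip": 40},
    {"rotation": [0, 0, 48], "xyz": [-72, -118, 0], "grip": 40},
    {"rotation": [0, 0, 56], "xyz": [-78, -142, 0], "grip": 40},
    {"rotation": [0, 0, 64], "xyz": [-84, -166, 0], "grip": 40},
    {"rotation": [0, 0, 72], "xyz": [-90, -190, 0], "grip": 40},
    {"rotation": [0, 0, 80], "xyz": [-94, -214, 0], "grip": 40},
    {"rotation": [0, 0, 87], "xyz": [-94, -236, 0], "grip": 40},
    {"rotation": [0, 0, 87], "xyz": [-94, -236, 0], "grip": 40}
  ]
}}

```text
time: 29.35
position: [0.6243, -0.1587, 0.2584]
orientation: [-179.7, 0.2, 93.0]
force: [-0.2, -0.4, -2.1]
opening: 0.649
```

```bash
python3 - <<'E'
from h import *
st()
cy=2.93; o=np.array([.6271,-.2022]); 
u=np.array([-.0511,.9987])
t=o+u*.001
for z in (.26,.15,.105): delta([t[0],t[1],z],vert(92.93))
look('g1',(290,120,440,270)); look('g1s',(220,90,370,230),'side',fx=4.5)
E
```

```text
time 29.35
qpos [ 19.377  24.352 -11.311  88.31    5.273  68.146  10.064]
position [ 0.624 -0.159  0.258]
orientation [-179.651    0.185   93.008]
force [-0.187 -0.427 -2.111]
torque [ 0.003  0.04  -0.018]
opening 0.649
rot [-0.3, 0.2, 0.1] xyz [-42.6, 0.5, -1.4] rows>= 1
rot [-0.3, 0.2, 0.1] xyz [-42.3, 1.2, 108.6] rows>= 3
rot [-0.3, 0.2, 0.1] xyz [-42.1, 1.4, 153.6] rows>= 4
```

View pics/g1.png

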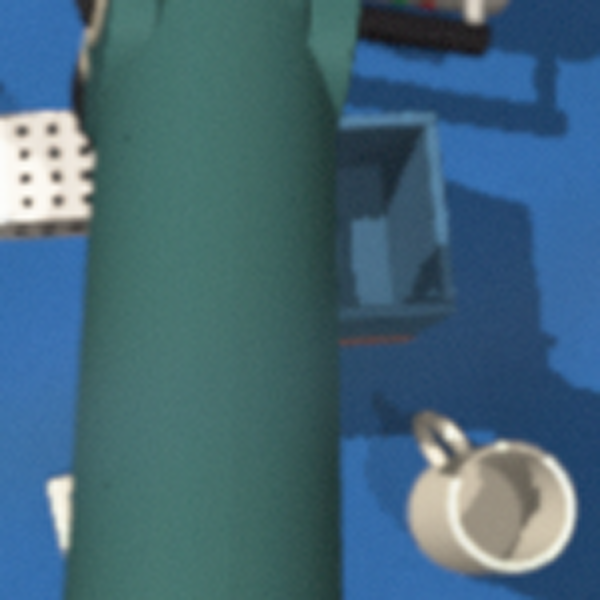

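View pics/g1s.png

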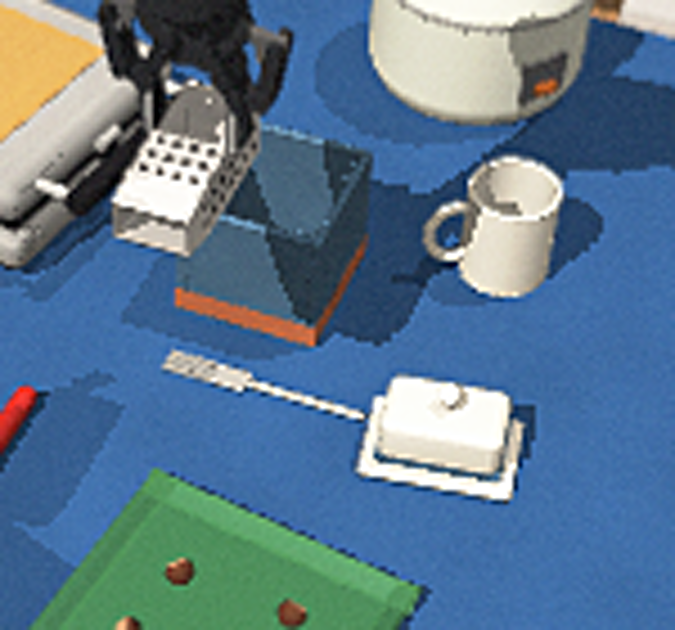

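```bash
python3 - <<'E'
from h import *
p,_=pose_now(); S=R.from_euler('z',93.0,degrees=True)
for n in ('top','side'):
    f=grab(n); C=cloud(f).reshape(-1,3)
    q=S.inv().apply(C-[p[0],p[1],p[2]-.0108])
    h=q[(q[:,2]>.04)&(q[:,2]<.058)&(q[:,0]>.012)&(q[:,0]<.12)&(abs(q[:,1])<.05)]
    print(n,'hood x max',np.percentile(h[:,0],[98,99.5]).round(4),'y',np.percentile(h[:,1],[1,99]).round(4),'z at 20-60',np.median(h[(h[:,0]<.06)][:,2]).round(4))
    for a,b in((.02,.035),(.035,.05),(.05,.062)): print('  ',np.median(h[(h[:,0]>a)&(h[:,0]<b)][:,2]).round(4),end='')
    print()
    # crock rim
    R2=R.from_euler('z',2.93,degrees=True); c=R2.inv().apply(C-[.6333,-.324,0])
    r=c[(c[:,2]>.108)&(c[:,2]<.13)&(abs(c[:,:2]).max(1)<.085)]
    print('  rim',len(r),'x',np.percentile(r[:,0],[1,99]).round(4),'y',np.percentile(r[:,1],[1,99]).round(4),'z',np.median(r[:,2]).round(4))
    w=r[(r[:,1]>.045)]; 
    if len(w): print('  +y wall y',np.percentile(w[:,1],[3,50,97]).round(4),len(w))
    # outer +y face of crock (vertical) 
    v=c[(c[:,2]>.03)&(c[:,2]<.1)&(abs(c[:,0])<.05)&(c[:,1]>.05)&(c[:,1]<.08)]
    if len(v): print('  face y med',np.median(v[:,1]).round(4),len(v), [np.median(v[abs(v[:,0]-x)<.015][:,1]).round(4) for x in(-.03,0,.03)])
E
```

```text
top hood x max [0.0811 0.0819] y [-0.028  0.03 ] z at 20-60 0.0495
   0.0493   0.0496   0.0493
  rim 407 x [-0.0652  0.0645] y [-0.0651  0.0103] z 0.1184
side hood x max [0.085  0.0867] y [-0.0292  0.0294] z at 20-60 0.0504
   0.0507   0.0505   0.0502
  rim 237 x [-0.0647  0.039 ] y [-0.0634  0.0691] z 0.1171
  +y wall y [0.0531 0.064  0.0689] 98
  face y med 0.065 312 [np.float64(0.0653), np.float64(0.0648), np.float64(0.065)]
```

Emit:
{"method": "apply_moves", "body": {
  "moves": [
    {"rotation": [-0.3, 0.2, 0], "xyz": [-25, 0.5, 0], "grip": 40},
    {"rotation": [-0.3, 0.2, 0], "xyz": [-42.3, 1, 0], "grip": 40},
    {"rotation": [-0.3, 0.2, 0], "xyz": [-42.3, 1, 40], "grip": 40},
    {"rotation": [-0.3, 0.2, 0], "xyz": [-42.3, 1, 80], "grip": 40},
    {"rotation": [-0.3, 0.2, 0], "xyz": [-42.3, 1, 107], "grip": 40},
    {"rotation": [-0.3, 0.2, 0], "xyz": [-42.3, 1, 107], "grip": 40},
    {"rotation": [-0.3, 0.2, 0], "xyz": [-42.3, 1, 107], "grip": 40}
  ]
}}

```text
time: 30.25
position: [0.6295, -0.1963, 0.1546]
orientation: [179.8, -0.2, 93.4]
force: [1.1, -0.5, -1.2]
opening: 0.651
```

```bash
python3 - <<'E'
from h import *
st()
t=np.array([.6271,-.2022])+np.array([-.0511,.9987])*.001
for z in (.15,.105,.09): delta([t[0],t[1],z],vert(92.93))
look('g2',(290,120,440,270)); look('g2s',(220,90,370,230),'side',fx=4.5)
E
```

```text
time 30.25
qpos [ 21.98   30.85  -10.446  92.343   6.101  57.202  13.134]
position [ 0.629 -0.196  0.155]
orientation [ 1.79774e+02 -1.52000e-01  9.34460e+01]
force [ 1.122 -0.515 -1.198]
torque [-0.04   0.003 -0.021]
opening 0.651
rot [0.2, -0.2, 0.5] xyz [-4.8, -2.7, 4.6] rows>= 1
rot [0.2, -0.2, 0.5] xyz [-4.9, -2.9, 49.6] rows>= 1
rot [0.2, -0.2, 0.5] xyz [-5.0, -3.0, 64.6] rows>= 2
```

View pics/g2.png

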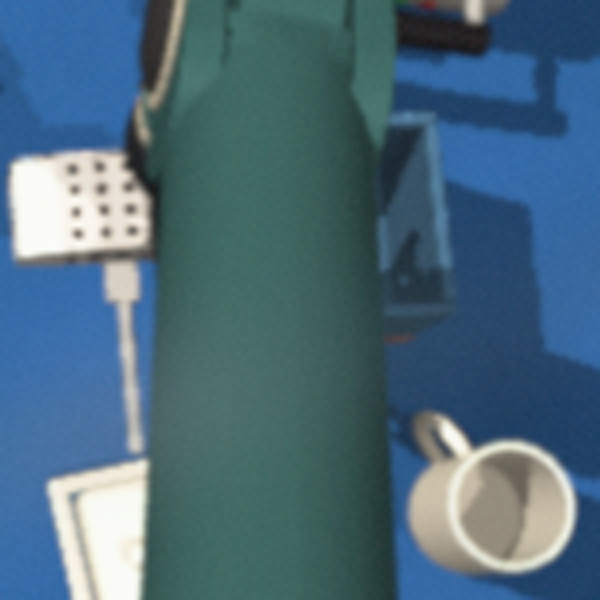

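View pics/g2s.png

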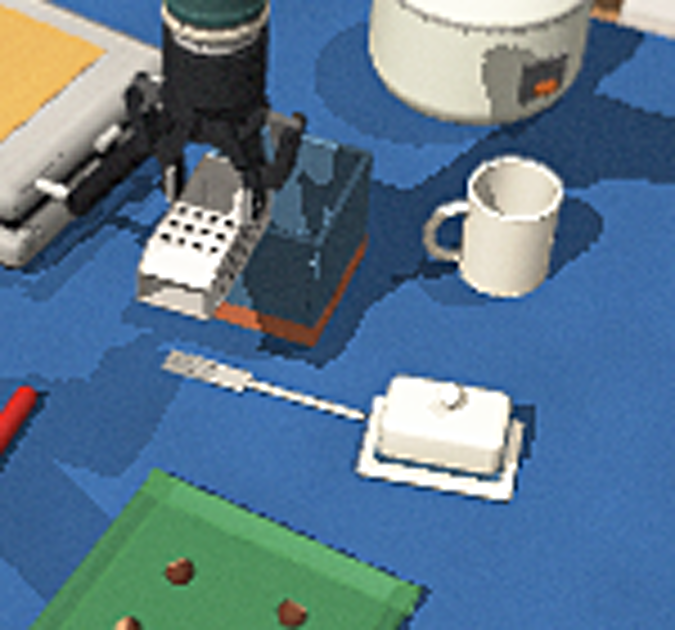

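Emit:
{"method": "apply_moves", "body": {
  "moves": [
    {"rotation": [0, 0, 0], "xyz": [0, 0, 0], "grip": 40},
    {"rotation": [0, 0, 0], "xyz": [0, 0, 0], "grip": 40}
  ]
}}

```text
time: 30.55
position: [0.6299, -0.1965, 0.1559]
orientation: [179.6, -0.1, 93.4]
force: [-0.0, -0.0, -2.9]
opening: 0.65
```

```bash
python3 - <<'E'
from h import *
st()
t=np.array([.6271,-.2022])+np.array([-.0511,.9987])*.001
for z in (.15,.105,.09): delta([t[0],t[1],z],vert(92.93))
p,_=pose_now(); S=R.from_euler('z',93.4,degrees=True); f=grab('side'); C=cloud(f).reshape(-1,3)
q=S.inv().apply(C-[p[0],p[1],p[2]-.0108])
h=q[(q[:,2]>.04)&(q[:,2]<.058)&(q[:,0]>.012)&(q[:,0]<.12)&(abs(q[:,1])<.05)]
print('hood x max',np.percentile(h[:,0],[98,99.5]).round(4),'y',np.percentile(h[:,1],[1,99]).round(4),'z',np.median(h[(h[:,0]<.06)][:,2]).round(4))
E
```

```text
time 30.55
qpos [ 21.986  30.732 -10.44   92.35    6.101  57.16   13.121]
position [ 0.63  -0.197  0.156]
orientation [ 1.79635e+02 -9.10000e-02  9.34240e+01]
force [-0.015 -0.028 -2.873]
torque [ 0.038  0.044 -0.006]
opening 0.65
rot [0.4, -0.1, 0.5] xyz [-4.5, -3.2, 5.9] rows>= 1
rot [0.4, -0.1, 0.5] xyz [-4.6, -3.5, 50.9] rows>= 2
rot [0.4, -0.1, 0.5] xyz [-4.6, -3.6, 65.9] rows>= 2
hood x max [0.0844 0.0855] y [-0.0287  0.03  ] z 0.0502
```

Emit:
{"method": "apply_moves", "body": {
  "moves": [
    {"rotation": [0.4, 0, 0.5], "xyz": [-4.5, -3.3, 5], "grip": 40},
    {"rotation": [0.4, 0, 0.5], "xyz": [-4.5, -3.3, 15], "grip": 40},
    {"rotation": [0.4, 0, 0.5], "xyz": [-4.5, -3.4, 28], "grip": 40},
    {"rotation": [0.4, 0, 0.5], "xyz": [-4.5, -3.4, 40], "grip": 40},
    {"rotation": [0.4, 0, 0.5], "xyz": [-4.6, -3.5, 50], "grip": 40},
    {"rotation": [0.4, 0, 0.5], "xyz": [-4.6, -3.5, 50], "grip": 40},
    {"rotation": [0.4, 0, 0.5], "xyz": [-4.6, -3.5, 50], "grip": 40}
  ]
}}

```text
time: 31.3
position: [0.626, -0.2008, 0.1038]
orientation: [-179.8, -0.2, 92.9]
force: [0.3, 0.7, -1.3]
opening: 0.649
```

```bash
python3 - <<'E'
from h import *
st()
t=np.array([.6271,-.2022])+np.array([-.0511,.9987])*.001
for z in (.105,.09): delta([t[0],t[1],z],vert(92.93))
look('g3s',(220,90,370,230),'side',fx=4.5)
E
```

```text
time 31.3
qpos [21.922 34.118 -9.83  94.274  6.817 52.444 12.497]
position [ 0.626 -0.201  0.104]
orientation [-1.79792e+02 -1.62000e-01  9.29280e+01]
force [ 0.338  0.736 -1.296]
torque [ 0.027 -0.023 -0.035]
opening 0.649
rot [-0.2, -0.2, -0.0] xyz [-0.4, 1.0, -1.2] rows>= 1
rot [-0.2, -0.2, -0.0] xyz [-0.5, 1.1, 13.8] rows>= 1
```

View pics/g3s.png

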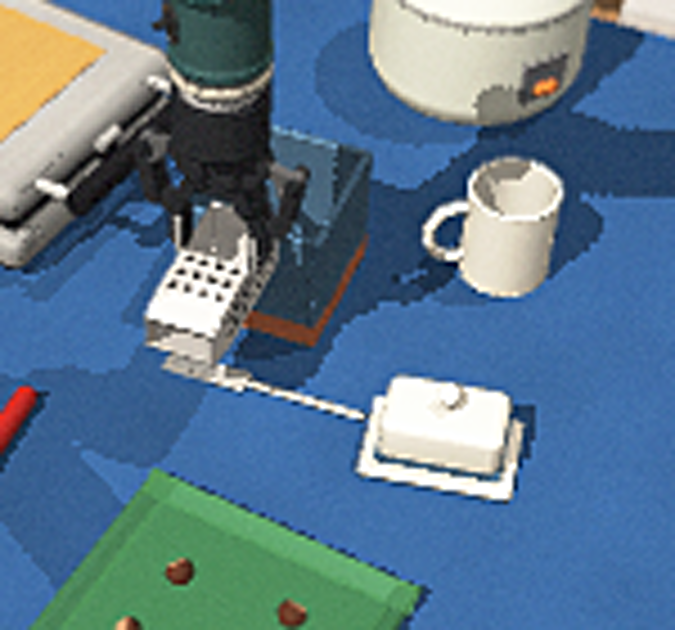

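The hook tip is below the rim with no side force. I'll lower the strap onto it.

Emit:
{"method": "apply_moves", "body": {
  "moves": [
    {"rotation": [0, 0, 0], "xyz": [-0.5, 1, 7], "grip": 40},
    {"rotation": [0, 0, 0], "xyz": [-0.5, 1, 12], "grip": 40},
    {"rotation": [0, 0, 0], "xyz": [-0.5, 1, 14.5], "grip": 40},
    {"rotation": [0, 0, 0], "xyz": [-0.5, 1, 15.5], "grip": 40},
    {"rotation": [0, 0, 0], "xyz": [-0.5, 1, 15.5], "grip": 40}
  ]
}}

```text
time: 31.85
position: [0.6269, -0.2014, 0.0887]
orientation: [-179.8, -0.1, 92.9]
force: [-0.3, 0.1, -1.7]
opening: 0.651
```

```bash
python3 - <<'E'
from h import *
st()
p,_=pose_now(); S=R.from_euler('z',93,degrees=True); f=grab('side'); C=cloud(f).reshape(-1,3)
q=S.inv().apply(C-[p[0],p[1],p[2]-.0108])
h=q[(q[:,2]>.04)&(q[:,2]<.058)&(q[:,0]>.012)&(q[:,0]<.12)&(abs(q[:,1])<.05)]
for a,b in((.02,.035),(.035,.05),(.05,.062)): print(np.median(h[(h[:,0]>a)&(h[:,0]<b)][:,2]).round(4))
E
```

```text
time 31.85
qpos [21.818 35.234 -9.671 94.616  7.056 50.978 12.334]
position [ 0.627 -0.201  0.089]
orientation [-1.79806e+02 -1.48000e-01  9.29180e+01]
force [-0.261  0.124 -1.702]
torque [0.019 0.044 0.025]
opening 0.651
0.0497
0.0502
0.0503
```

Emit:
{"method": "apply_moves", "body": {
  "moves": [
    {"rotation": [0, -3, 0], "xyz": [-1.5, 0, 3.5], "grip": 40},
    {"rotation": [0, -6, 0], "xyz": [-3, 0, 6.8], "grip": 40},
    {"rotation": [0, -6, 0], "xyz": [-3, 0, 7], "grip": 40},
    {"rotation": [0, -6, 0], "xyz": [-3, 0, 7], "grip": 40}
  ]
}}

```text
time: 32.3
position: [0.6277, -0.2035, 0.0822]
orientation: [-179.9, 5.8, 93.0]
force: [-0.0, 0.3, -1.6]
opening: 0.649
```

```bash
python3 - <<'E'
from h import *
st(); look('g4s',(220,90,370,230),'side',fx=4.5)
E
```

```text
time 32.3
qpos [16.639 34.631 -6.246 96.701 12.366 48.164  6.314]
position [ 0.628 -0.203  0.082]
orientation [-179.866    5.788   93.   ]
force [-0.007  0.305 -1.581]
torque [ 0.282 -0.066  0.043]
opening 0.649
```

View pics/g4s.png

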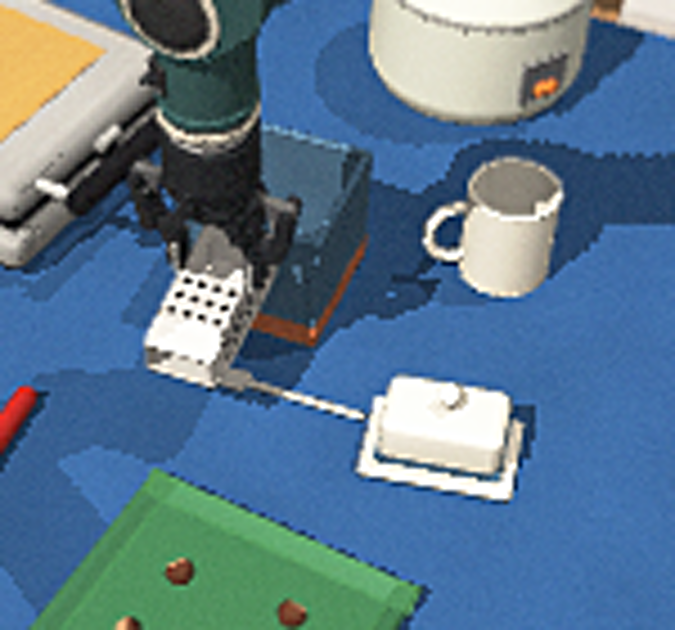

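Emit:
{"method": "apply_moves", "body": {
  "moves": [
    {"rotation": [0, 0, 0], "xyz": [0, 0, 0], "grip": 70},
    {"rotation": [0, 0, 0], "xyz": [0, 0, 0], "grip": 80},
    {"rotation": [0, 0, 0], "xyz": [0, 0, 0], "grip": 100},
    {"rotation": [0, 0, 0], "xyz": [0, 0, 0], "grip": 100},
    {"rotation": [0, 0, 0], "xyz": [0, 0, 0], "grip": 100}
  ]
}}

```text
time: 32.85
position: [0.6272, -0.2046, 0.0818]
orientation: [-179.8, 5.9, 92.9]
force: [0.2, -0.3, -0.4]
opening: 0.999
```

```bash
python3 - <<'E'
from h import *
st(); look('g5s',(220,90,370,230),'side',fx=4.5)
E
```

```text
time 32.85
qpos [16.675 34.649 -6.208 96.73  12.445 48.141  6.245]
position [ 0.627 -0.205  0.082]
orientation [-179.831    5.856   92.924]
force [ 0.241 -0.266 -0.386]
torque [ 0.122 -0.062 -0.073]
opening 0.999
```

View pics/g5s.png

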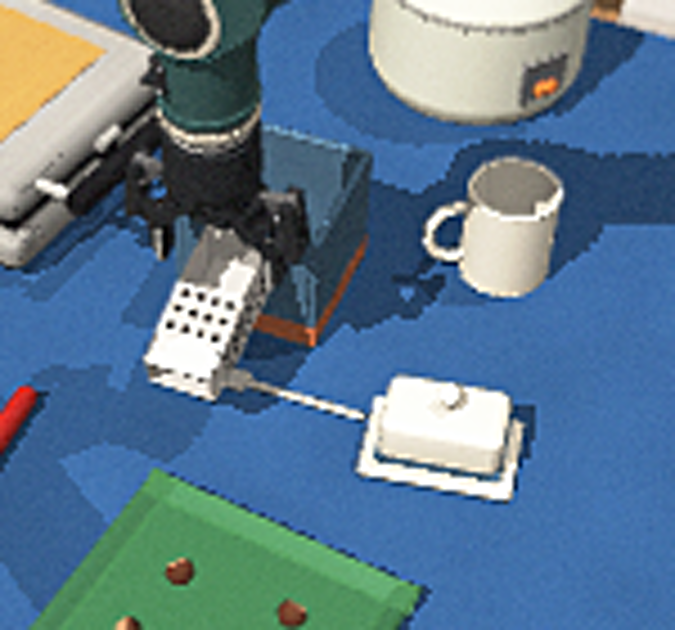

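Emit:
{"method": "apply_moves", "body": {
  "moves": [
    {"rotation": [0, 0, 0], "xyz": [0, 0, -10], "grip": 100},
    {"rotation": [0, 0, 0], "xyz": [0, 0, -30], "grip": 100},
    {"rotation": [0, 0, 0], "xyz": [0, 0, -60], "grip": 100},
    {"rotation": [0, 0, 0], "xyz": [0, 0, -100], "grip": 100},
    {"rotation": [0, 0, 0], "xyz": [0, 0, -140], "grip": 100},
    {"rotation": [0, 0, 0], "xyz": [60, 0, -170], "grip": 100},
    {"rotation": [0, 0, 0], "xyz": [110, 0, -180], "grip": 100},
    {"rotation": [0, 0, 0], "xyz": [160, 0, -180], "grip": 100},
    {"rotation": [0, 0, 0], "xyz": [200, 0, -180], "grip": 100},
    {"rotation": [0, 0, 0], "xyz": [240, 0, -180], "grip": 100},
    {"rotation": [0, 0, 0], "xyz": [240, 0, -180], "grip": 100},
    {"rotation": [0, 0, 0], "xyz": [240, 0, -180], "grip": 100}
  ]
}}

```text
time: 34.1
position: [0.6144, 0.0542, 0.2369]
orientation: [-179.8, 5.9, 93.1]
force: [-0.0, -0.2, -0.5]
opening: 1.003
```

```bash
python3 - <<'E'
from h import *
st(); f=look('g6s',(220,90,370,230),'side',fx=4.5); g=look('g6',(170,100,450,310),fx=2.8)
C=cloud(g).reshape(-1,3); C=np.r_[C,cloud(f).reshape(-1,3)]
q=R.from_euler('z',2.93,degrees=True).inv().apply(C-[.6333,-.324,0])
for y in np.arange(.03,.21,.01):
    s=q[(abs(q[:,1]-y)<.005)&(abs(q[:,0])<.015)&(q[:,2]<.2)&(q[:,2]>.03)]
    if len(s): print(round(y,3),len(s),np.percentile(s[:,2],[10,50,90]).round(3))
E
```

```text
time 34.1
qpos [ -1.953  22.908 -12.441  93.634  11.586  65.605 -15.313]
position [0.614 0.054 0.237]
orientation [-179.846    5.852   93.138]
force [-0.041 -0.22  -0.491]
torque [ 0.046 -0.052  0.014]
opening 1.003
0.04 9 [0.091 0.094 0.097]
0.05 25 [0.109 0.126 0.131]
0.06 65 [0.119 0.127 0.131]
0.07 112 [0.077 0.103 0.127]
0.08 120 [0.073 0.082 0.125]
0.09 61 [0.068 0.072 0.076]
0.1 52 [0.068 0.071 0.074]
0.11 46 [0.064 0.068 0.071]
0.12 42 [0.062 0.065 0.068]
0.13 29 [0.061 0.064 0.066]
0.14 50 [0.105 0.108 0.111]
0.15 69 [0.103 0.106 0.108]
0.16 61 [0.1   0.104 0.107]
0.17 70 [0.098 0.101 0.104]
0.18 73 [0.093 0.098 0.102]
0.19 84 [0.057 0.093 0.098]
0.2 88 [0.059 0.088 0.092]
```

View pics/g6s.png

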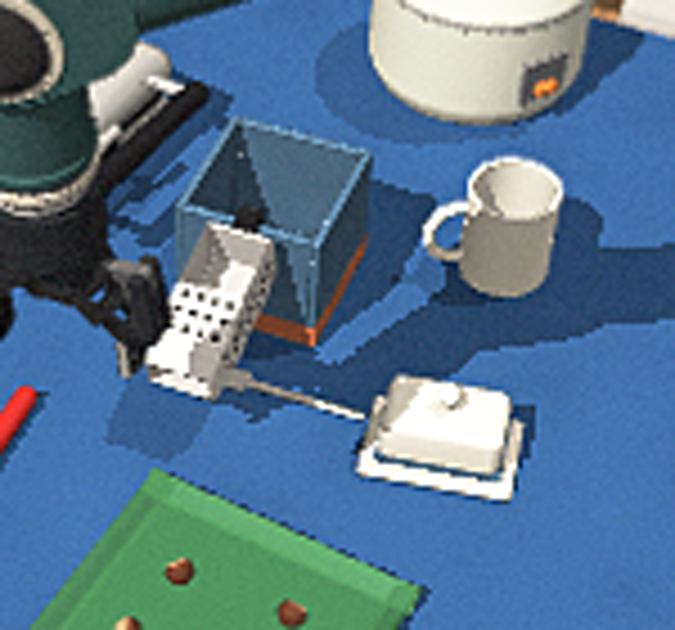

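View pics/g6.png

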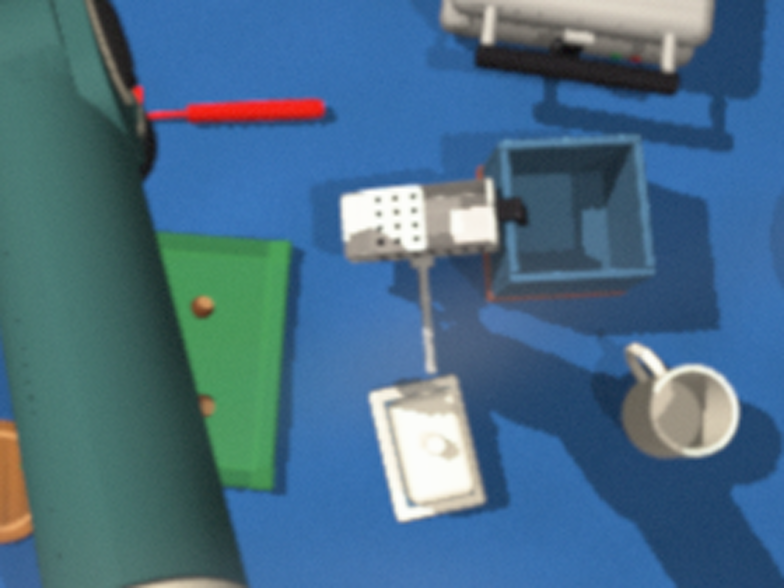

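Emit:
{"method": "apply_moves", "body": {
  "moves": [
    {"rotation": [0, 0, 0], "xyz": [0, 0, 0], "grip": 100},
    {"rotation": [0, 0, 0], "xyz": [50, 0, -30], "grip": 100},
    {"rotation": [0, 0, 0], "xyz": [100, 0, -60], "grip": 100},
    {"rotation": [0, 0, 0], "xyz": [150, 0, -60], "grip": 100},
    {"rotation": [0, 0, 0], "xyz": [200, 0, -60], "grip": 100},
    {"rotation": [0, 0, 0], "xyz": [250, 0, -60], "grip": 100},
    {"rotation": [0, 0, 0], "xyz": [250, 0, -60], "grip": 100},
    {"rotation": [0, 0, 0], "xyz": [250, 0, -60], "grip": 100}
  ]
}}

```text
time: 35.0
position: [0.6007, 0.3093, 0.2696]
orientation: [-179.7, 5.8, 93.1]
force: [0.2, -0.8, -0.5]
opening: 1.001
```

```bash
python3 - <<'E'
from h import *
st(); f=look('h1',(150,100,450,310),fx=2.6)
hsv=cv2.cvtColor(f['color'],cv2.COLOR_RGB2HSV).astype(int)
m=((hsv[...,0]<22)&(hsv[...,1]>70)).astype(np.uint8)
n,l,s,c=cv2.connectedComponentsWithStats(m)
for i in range(1,n):
    if 15<s[i,4]<120:
        w=onplane(f,[c[i]],.015)[0]; q=PR.inv().apply(w-PC)*1000
        if abs(q[:2]).max()<118: print(c[i].round(1),q.round(0)[:2])
C=cloud(f).reshape(-1,3); q=R.from_euler('z',2.93,degrees=True).inv().apply(C-[.6333,-.324,0])
for y in (.1,.12,.14,.16,.18):
    s=q[(abs(q[:,1]-y)<.005)&(abs(q[:,0])<.015)&(q[:,2]<.2)&(q[:,2]>.03)]; print(y,np.median(s[:,2]).round(3))
E
```

```text
time 35.0
qpos [-21.671  29.317 -16.383  80.157  13.088  75.367 -36.895]
position [0.601 0.309 0.27 ]
orientation [-179.731    5.814   93.149]
force [ 0.228 -0.753 -0.468]
torque [ 0.094 -0.004 -0.011]
opening 1.001
[202.8 203.8] [55. 68.]
[216.6 205.4] [54. 31.]
[242.  209.3] [ 49. -39.]
[198.2 236.8] [-34.  72.]
[242.5 244.5] [-45. -48.]
[200.2 250. ] [-69.  63.]
[231.9 252.8] [-69. -22.]
0.1 0.071
0.12 0.065
0.14 0.108
0.16 0.104
0.18 0.098
```

View pics/h1.png

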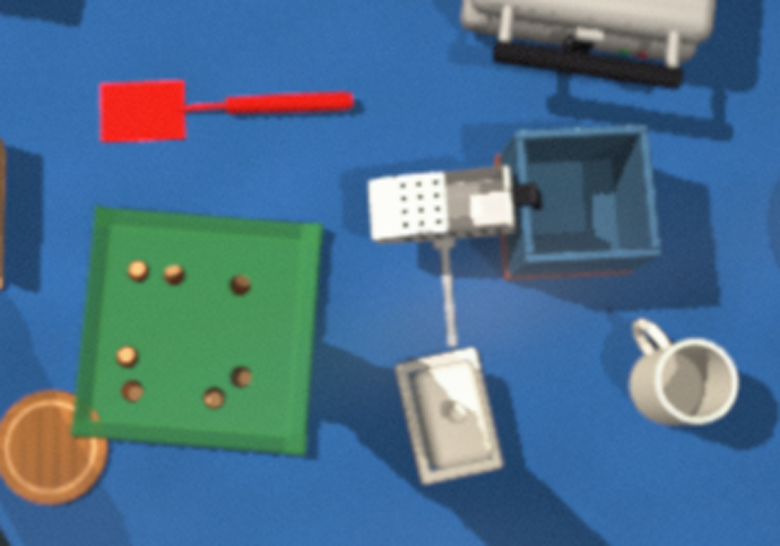

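All checks hold: seven chestnuts on the plate over four quarters, and the shaker is hanging still. Handing in.

```bash
python3 -c "
from bench import arm
print(arm.job_done())"
```

```text
the job is handed in; nothing more can be done
None
```

I emptied the shaker over the plate, stood it on the coaster, took it again by its body and hung it on the crock. I handed in at about 35 s of the 72 s; no verdict was reported.

**Last checks, from the top camera:**
- **Chestnuts:** all seven lie in one layer on the plate, two in each quarter except +x−y, which has one. The nearest to a quarter line is 22 mm away, and the farthest out from the middle is 72 mm.
- **Shaker:** it hangs by the hook over the crock's +y wall, body outside, tilted about 14° (0.25 rad), with the underside about 60 mm up. Its measured heights had not changed about 1 s later.
- **Hook tip:** I did not measure it directly. From the strap height on the rim, it works out at roughly 30 mm below it, inside the crock.
- **Other things:** by eye, the spatula, fork, butter dish and mug look unmoved. The arm was well clear.

**What did not go as planned:**
- **Droop in the first grip:** the shaker drooped about 17° when I lifted it by the handle. I corrected this by tilting the tool, and no chestnut was lost.
- **Off-centre on the coaster:** the plate's corner overhangs the coaster, so I stood the shaker about 30 mm from its centre (limit 45 mm).

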